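# Tighten the travel stop with the long arm of the hex key

## Robot

A 6-joint arm with a two-finger parallel gripper is mounted at the origin on the work surface. World frame = base frame: x ahead of the robot, y to its left, z up, the work surface at z = 0. Lengths are in m, angles in rad, forces in N, time in s.
With the tool pointing down it reaches from about 0.25 to 0.8 m from the base axis. Payload 3.9 kg.
Tool frame: the origin (TCP) lies at the very end of the fingers, on their centre line; the grasp point (between the pads) lies 19 mm behind it; z points along the fingers, y is the direction in which the jaws open and shut (so a half turn about z gives the same grasp; the last joint's range is limited). The gripper opens to 85 mm and grips with 20 to 120 N. Pads are 22 mm wide; open, the fingers measure 114 mm over their backs; the gripper's body (76 mm by 85 mm) begins 54 mm behind the grasp point. The pads swing forward as they close: fully open they stand 13 mm farther back than shut.
Start: joints at [-1.122, 0.26, -0.138, 1.173, 0, 1.571], TCP at [0.228, -0.473, 0.2] pointing down, gripper open.
Joint ranges: [-2.78, 2.78], [-0.83, 1.72], [-1.28, 1.37], [-1.9, 2.12], [-1.57, 1.48], [-3.14, 3.14]. Speed limits (rad/s): [2.57, 2.57, 3.14, 3.14, 3.14, 3.14].

## Interface

Orientations are given as [roll, pitch, yaw] about the fixed x, y, z axes, in that order (R = Rz(yaw) Ry(pitch) Rx(roll)).
In Python, from station import manip gives the robot as it stands.
- The arm moves only by the shell command python3 -m jog 'ROWS'. ROWS is JSON, a list of rows, each an object of numbers: "rx", "ry", "rz": the turn, a rotation vector about the world's x, y, z in degrees; "dx", "dy", "dz": the shift along the world's x, y, z in m; "hand": the opening, from -1 (shut) to 1 (fully open), so that 0 is half open. A call has 1 to 20 rows; each row shifts and turns the commanded pose from where the row before left it; what a row does not reach is not made up. A row lasts 1/12 s, in which the tool goes at most 41.7 mm and 7.16 degrees, less where a joint would pass 70% of its speed; a pose out of reach is approached as far as the arm can. A call is refused whole if a number of a shift passes 0.0417 or a number of a turn 7.16, either way. A call with a gripper value outside its range is refused whole. The fingers move at their own pace and stop on an object; the grip force is fixed at half the most. Time passes only in rows, so rows that do not move let the fingers close. It gives the time, the measured TCP pose, the force and the opening at its end, in the units of the state.
- manip.get_obs(): the state, without advancing time (a new reading comes with each control period).
- manip.capture(name): name is "side" or "top"; returns (picture, depth): 420x560x3 uint8, red, green, blue; 420x560 float32, m along the optical axis (not along the pixel's ray), 0 where there is no reading.
- manip.camera_model(name): a dict with "camera_matrix" (3x3 intrinsics, pixels), "R" (3x3) and "t" (3): a world point X has camera coordinates R X + t. Camera axes: x right, y down, z forward; pixel columns grow to the right and rows downward; lengths in m; the calibration is good to about 2 mm. A picture is of the moment at which its call begins. camera_model takes no time and is no camera call.
- manip.job_done(): hands the job in, once; it reports no verdict.
The state is a dict: "t": time; "joint_positions": joint angles; "qvel": joint speeds; "joint_efforts": joint torques, N m; "eef_pos": TCP position; "ee_rot": TCP orientation; "force": force on the tool from outside, world axes, zero at the start; "torque": the same for the moment, N m; "width": finger opening in m.
Only numpy, scipy, OpenCV 4.12 (cv2) and the standard library are available. Lean on these libraries where they do the work, as an engineer would, in place of code of your own. Each camera call takes 0.05 s, during which the arm holds its last target.

## Task

The clamp screw of the travel stop on the machine's front guide rod is only hand-tight. Take the large hex key that stands in the wooden block, turn it over so that its short arm goes right down into the socket of that screw, and let go of it there; then take the long arm near its free end and pull it round clockwise until the screw comes up solid. Put the key back in its own hole in the block, and leave the other things on the bench where they are.

Things in the scene. Friction and masses are not known exactly. Their poses are not given: they have to be found in the camera images.
- key: large L-shaped hex key of black steel, 17 mm across flats, 19.6 across corners, 0.3 to 0.55 kg. It starts standing long arm down in its hole in the wooden block (75 mm deep), leaning a little, the short arm at the top pointing roughly away from the robot. Origin where the two arms' axes cross; x along the short arm, long arm along -z; centre of mass about 50 mm along the long arm
- key_elbow (a point): the same point and axes as key. The short arm reaches 72 mm along +x from here, the long arm 160 mm along -z; the bend between them is rounded (axis radius 18 mm). On both arms two flats of the hexagon face +y and -y, 17 mm apart (the faces to grip), and corners lie in the plane of the L. The last 3 mm of each end is chamfered to about 14.5 mm
- key_short_tip (a point): centre of the end face of the large key's short arm (axes as key)
- key_long_tip (a point): centre of the end face of the large key's long arm, its free end (axes as key)
- socket (a point): centre of the mouth of the hexagonal socket in the black clamp screw's round head (34 mm across, axis vertical). Socket 18.4 mm across flats, 24 deep; corners along this point's x axis and every 60 degrees, so the key enters when the plane of its L lies along one of these, within about 4 degrees, the play before it bites. Let go in it, its long arm sags about 8 degrees. z up; the frame turns with the screw
- screw (a joint): turn of the clamp screw, rad, growing clockwise seen from above. It starts between 0 and 0.3, is stiff all the way (a steady 1.6 N m: 11 to 13 N near the end of the long arm) and comes up solid, tight, at 1.0
- stop: travel stop: grey split clamp block, 96 x 60 x 71 mm, its top 121 mm above the bench, held on the front guide rod; the clamp screw stands upright on its top, 38 mm towards the robot from the rod, head top 146 mm above the bench. Origin on the bench under the rod's axis. Fixed; its place along the rod varies
- machine: tube machine: two level steel guide rods 36 mm thick, running left-right 85 mm above the bench, 200 mm apart, on a grey bed. At the right they end in a grey plate 130 mm high; far to the left a dark crosshead 155 mm high with a cream cone. Within 200 mm of the screw nothing stands higher than its head. Origin on the bench under the front rod. Fixed
- hole (a point): centre of the mouth of the large key's hole in the top of the wooden tool block: round, 24 mm wide, 75 mm deep, vertical. The block is 110 mm (this point's x) by 150 (y, leftwards) by 85 high, fixed; the hole is 30 mm from its right end, midway across. The key goes back in either way; short arm down, the long arm lies on the block. Within 180 mm only the small key, the white tube and the machine are higher
- small_key: small hex key, 9 mm across flats, standing in another hole of the block, 90 mm along the block's y from the large key's hole; its bend, the origin, is 119 mm above the bench, its short arm 34 mm long. Leave alone
- core_b: white plastic tube, 42 mm in diameter, 120 mm high, standing on the bench between block and machine; origin at the centre of its foot. Leave alone
- collar_mid (a point): steel shaft collar lying flat on the bench near the robot, 60 mm in diameter, 20 mm high; its centre. Leave alone
- rule: folded rule lying on the bench, 200 x 16 x 14 mm; origin at the centre of its underside. Leave alone
- spanner: spanner lying on the bench, 190 mm long, 8 mm thick; origin at the middle of its underside. Leave alone
There are look-alikes about, which are no part of the job. Several things have the shape of the key; the one meant has the colours described above.

How it is judged:
By the outcome, as a careful person would: the job done as asked, in the order asked, and still so for the second after the job is handed in, with the robot touching nothing.
It also fails if it takes over 72 s, if anything falls off the work surface, if the arm or the gripper's body presses on something with over 40 N, if the wrist force passes 120 N, or if a joint passes its speed limit or range.

## Working session

There is one attempt and no reset: what is moved stays moved. The work goes in short steps, Python scripts to look and compute and a shell command to move; the robot and the scene stay as the last step left them, time stands still between calls to the robot, and variables do not carry over. Pictures are saved under pics/ and viewed, and the job is handed in when it is done.

```bash
ls; mkdir -p pics; cat > h.py <<'E'
import numpy as np, cv2
from station import manip
def cap(n,fn=None):
    p,d=manip.capture(n)
    if fn: cv2.imwrite('pics/'+fn+'.png',p[:,:,::-1]); np.save('pics/'+fn+'.npy',d)
    return p,d
def P(n,u,v,z):
    m=manip.camera_model(n);K=np.array(m['camera_matrix']);R=np.array(m['R']);t=np.array(m['t'])
    return R.T@(np.linalg.inv(K)@np.array([u,v,1.])*z-t)
def cloud(n,d):
    m=manip.camera_model(n);K=np.array(m['camera_matrix']);R=np.array(m['R']);t=np.array(m['t'])
    v,u=np.mgrid[:d.shape[0],:d.shape[1]]
    c=np.stack([(u-K[0,2])/K[0,0]*d,(v-K[1,2])/K[1,1]*d,d],-1)
    X=(c-t)@R; X[d==0]=np.nan
    return X
def proj(n,X):
    m=manip.camera_model(n);K=np.array(m['camera_matrix']);R=np.array(m['R']);t=np.array(m['t'])
    c=K@(R@np.array(X)+t); return c[:2]/c[2]
E
python3 - <<'E'
from h import *
for n in('side','top'):
    cap(n,n+'0'); m=manip.camera_model(n); print(n,m)
print(manip.get_obs())
E
```

```text
pics
side {'camera_matrix': array([[538.43674197,   0.        , 272.50652161],
       [  0.        , 538.43674197, 215.53692083],
       [  0.        ,   0.        ,   1.        ]]), 'R': array([[-0.82782167, -0.56069655,  0.01818404],
       [-0.41749096,  0.59409178, -0.68757273],
       [ 0.37471667, -0.57677928, -0.72588779]]), 't': array([0.32638786, 0.33591077, 1.01240836])}
top {'camera_matrix': array([[442.33667386,   0.        , 282.42320427],
       [  0.        , 442.33667386, 220.7381985 ],
       [  0.        ,   0.        ,   1.        ]]), 'R': array([[ 1.24576700e-02, -9.99922317e-01, -4.07496363e-04],
       [-9.95152679e-01, -1.23584874e-02, -9.75623531e-02],
       [ 9.75497381e-02,  1.62092069e-03, -9.95229331e-01]]), 't': array([-0.09898945,  0.43292934,  1.07081158])}
{'t': 0.1, 'joint_positions': array([-1.12194593e+00,  2.60605333e-01, -1.39289193e-01,  1.17267548e+00,
       -1.48186510e-05,  1.57078898e+00]), 'qvel': array([ 4.30135690e-04, -4.18155828e-04,  3.76193346e-03,  2.16490543e-03,
        2.12969371e-03, -7.82081672e-05]), 'joint_efforts': array([-1.16076849e-04, -4.06507337e+01,  2.54527831e+01,  1.00918926e-02,
        2.00578251e-05, -1.86272825e-05]), 'eef_pos': array([ 0.22751216, -0.47238371,  0.1992364 ]), 'ee_rot': array([-3.13981897e+00,  1.48055983e-05,  4.48857768e-01]), 'force': array([ 0.14265254,  0.71968038, -0.00677315]), 'torque': array([-0.01500314, -0.00504809, -0.03160091]), 'width': 0.08540645428546387}
```

```bash
python3 - <<'E'
from h import *
for n,(a,b,c,d) in {'top':(130,240,330,460),'side':(70,230,250,370)}.items():
    p=cv2.imread(f'pics/{n}0.png')[a:b,c:d]; cv2.imwrite(f'pics/{n}0c.png',cv2.resize(p,None,fx=5,fy=5,interpolation=cv2.INTER_NEAREST)[:600,:800])
for n,(a,b,c,d) in {'top':(130,240,390,460),'side':(80,200,300,350)}.items():
    p=cv2.imread(f'pics/{n}0.png'); D=np.load(f'pics/{n}0.npy'); X=cloud(n,D)
    m=np.zeros(D.shape,bool); m[a:b,c:d]=1
    m&=(p.max(2)<70)&(X[...,2]>0.09)
    q=X[m]; print(n,len(q)); 
    i=np.argsort(q[:,2]); print(np.c_[q[i][::max(1,len(q)//25)]].round(4))
E
```

```text
top 368
[[ 0.4956 -0.3641  0.0901]
 [ 0.4979 -0.3627  0.1042]
 [ 0.4958 -0.366   0.1174]
 [ 0.496  -0.365   0.1292]
 [ 0.4944 -0.3668  0.1389]
 [ 0.4989 -0.3633  0.1517]
 [ 0.4954 -0.3698  0.1594]
 [ 0.5055 -0.3664  0.164 ]
 [ 0.5007 -0.37    0.1665]
 [ 0.509  -0.3736  0.1692]
 [ 0.4979 -0.3921  0.1715]
 [ 0.5044 -0.4047  0.1724]
 [ 0.5044 -0.411   0.1729]
 [ 0.5017 -0.3786  0.1736]
 [ 0.5133 -0.4429  0.174 ]
 [ 0.5105 -0.3978  0.1744]
 [ 0.513  -0.4319  0.1748]
 [ 0.5058 -0.3804  0.1752]
 [ 0.4994 -0.393   0.1755]
 [ 0.4993 -0.3907  0.1759]
 [ 0.5168 -0.4165  0.1762]
 [ 0.5145 -0.4078  0.1766]
 [ 0.5035 -0.3968  0.177 ]
 [ 0.5078 -0.4052  0.1776]
 [ 0.5076 -0.3987  0.178 ]
 [ 0.5097 -0.4028  0.1786]
 [ 0.5071 -0.3896  0.18  ]]
side 412
[[ 0.5072 -0.3668  0.0913]
 [ 0.506  -0.3689  0.0969]
 [ 0.4923 -0.374   0.1033]
 [ 0.4964 -0.365   0.1106]
 [ 0.4917 -0.3707  0.1153]
 [ 0.5057 -0.3649  0.1189]
 [ 0.5921 -0.5689  0.1214]
 [ 0.4963 -0.3624  0.125 ]
 [ 0.5777 -0.5757  0.1266]
 [ 0.5853 -0.5721  0.1287]
 [ 0.5962 -0.5798  0.13  ]
 [ 0.4953 -0.3641  0.1336]
 [ 0.494  -0.3704  0.1394]
 [ 0.4999 -0.3698  0.1463]
 [ 0.4984 -0.3709  0.1523]
 [ 0.5045 -0.3707  0.1588]
 [ 0.5081 -0.3715  0.1627]
 [ 0.5043 -0.374   0.1658]
 [ 0.5006 -0.4056  0.1689]
 [ 0.4992 -0.393   0.1713]
 [ 0.5027 -0.4184  0.1723]
 [ 0.5039 -0.3816  0.1732]
 [ 0.512  -0.4393  0.174 ]
 [ 0.5052 -0.4125  0.1748]
 [ 0.513  -0.4308  0.1756]
 [ 0.5059 -0.4132  0.177 ]]
```

```bash
python3 - <<'E'
from h import *
D=np.load('pics/top0.npy');X=cloud('top',D);p=cv2.imread('pics/top0.png')
# screw head
for v in range(176,204,2): print(v,[ (X[v,u]*1000).round(0).astype(int).tolist()[2] for u in range(160,204,2)])
for n,u,v in [('block',380,205),('rod',240,178),('collar',262,238),('tube',337,125),('skey',363,175)]: print(n,X[v,u].round(4))
# block top
b=(abs(X[...,2]-0.085)<0.004); b[:,:335]=0;b[:,420:]=0;b[:150]=0;b[225:]=0
pts=X[b][:,:2].astype(np.float32); r=cv2.minAreaRect(pts*1000);print(r, cv2.boxPoints(r))
c=(X[...,2]>0.10)&(X[...,2]<0.125)
E
```

```text
176 [98, 106, 103, 104, 123, 121, 124, 120, 118, 121, 122, 122, 120, 118, 121, 122, 125, 109, 103, 103, 104, 103]
178 [105, 103, 106, 103, 119, 119, 119, 123, 120, 119, 119, 122, 122, 121, 119, 121, 123, 112, 102, 103, 102, 101]
180 [-9223372036854775808, 102, 102, 98, 120, 122, 121, 120, 118, 124, 122, 121, 124, 122, 120, 123, 120, 105, 100, 101, 99, 102]
182 [94, 96, 97, 98, 123, 121, 122, 148, 149, 145, 147, 124, 121, 120, 122, 120, 119, 106, 98, 92, 97, 98]
184 [87, 89, 90, 89, 121, 120, 150, 146, 144, 149, 147, 147, 125, 122, 123, 121, 120, 110, 89, 89, 89, 89]
186 [9, 7, 8, 10, 121, 145, 145, 138, 131, 122, 124, 147, 148, 123, 122, 121, 121, 104, 82, 57, 11, 9]
188 [8, 11, 9, 3, 121, 148, 147, 134, 127, 128, 128, 146, 151, 123, 121, 123, 119, 104, 79, 59, 8, 7]
190 [10, 7, 7, 11, 121, 147, 147, 126, 124, 126, 125, 146, 143, 127, 123, 122, 122, 104, 80, 55, 12, 9]
192 [6, 6, 7, 10, 121, 144, 149, 148, 127, 126, 144, 145, 143, 123, 123, 120, 118, 100, 80, 53, 8, 8]
194 [12, 6, 3, 120, 122, 122, 147, 146, 147, 146, 145, 145, 132, 121, 121, 121, 119, 102, 80, 51, 8, 8]
196 [15, 8, 10, 119, 121, 126, 124, 138, 147, 148, 141, 127, 124, 123, 116, 121, 120, 98, 81, 58, 7, 8]
198 [12, 10, 6, 119, 122, 123, 125, 125, 125, 126, 125, 125, 120, 121, 120, 119, 117, 100, 76, 7, 7, 11]
200 [12, 9, 11, 121, 123, 123, 125, 122, 121, 122, 123, 123, 120, 123, 122, 118, 119, 101, 77, 9, 7, 8]
202 [9, 10, 11, 6, 12, 99, 101, 104, 103, 102, 105, 105, 100, 103, 102, 101, 105, 95, 74, 7, 11, 8]
block [ 0.4678 -0.3212  0.0829]
rod [0.5238 0.0052 0.1034]
collar [ 0.3911 -0.0437  0.0168]
tube [ 0.6524 -0.2184  0.1017]
skey [ 0.5299 -0.2743  0.1246]
((509.1291198730469, -322.9725646972656), (150.62924194335938, 111.22113800048828), 79.36910247802734) [[ 440.57892 -386.73535]
 [ 549.89105 -407.2536 ]
 [ 577.6793  -259.20978]
 [ 468.3672  -238.69153]]<stdin>:4: RuntimeWarning: invalid value encountered in cast
```

```bash
python3 - <<'E'
from h import *
a=cv2.imread('pics/top0.png')[175:205,160:200]; b=cv2.imread('pics/side0.png')[262:298,170:215]
a=cv2.resize(a,(400*1,300),interpolation=cv2.INTER_NEAREST); b=cv2.resize(b,(375,300),interpolation=cv2.INTER_NEAREST)
im=np.hstack([a,b]).astype(float); im=np.clip(255*(im/255)**0.5,0,255)
cv2.imwrite('pics/screw0.png',im.astype(np.uint8))
E
cat > hexfit.py <<'E'
from h import *
from scipy.optimize import minimize
def fit(n,f):
    p=cv2.imread(f'pics/{f}.png').astype(float).mean(2); S=8
    D=np.load(f'pics/{f}.npy'); X=cloud(n,D)
    m=(abs(X[...,2]-.146)<.006)&(abs(X[...,0]-.487)<.04)&(abs(X[...,1]-.13)<.05)
    c0=np.nanmean(X[m],0); 
    mm=manip.camera_model(n)
    # head circle: fit centre by contrast later; ring color
    ring=np.median(p[m]); 
    u,v=proj(n,[c0[0],c0[1],.146]); print(n,'c0',c0,'px',u,v,'ring',ring)
    # integrate with supersampled pixels: backproject subpixels to plane z=.146
    K=np.array(mm['camera_matrix']);R=np.array(mm['R']);t=np.array(mm['t'])
    u0,v0=int(u)-12,int(v)-12; N=25
    us=(np.arange(N*S)+.5)/S-.5+u0; vs=(np.arange(N*S)+.5)/S-.5+v0
    U,V=np.meshgrid(us,vs); ray=np.stack([(U-K[0,2])/K[0,0],(V-K[1,2])/K[1,1],np.ones_like(U)],-1)@R
    C=-R.T@t; lam=(.146-C[2])/ray[...,2]; G=C+lam[...,None]*ray
    I=p[v0:v0+N,u0:u0+N]
    def cost(cx,cy,th,full=False):
        x=G[...,0]-cx;y=G[...,1]-cy;r=np.hypot(x,y)
        hexin=np.ones_like(r,bool)
        for k in range(6):
            a=th+np.pi/6+k*np.pi/3; hexin&=(x*np.cos(a)+y*np.sin(a))<.0092
        fh=hexin.reshape(N,S,N,S).mean((1,3)); fr=((r<.0165)&~hexin).reshape(N,S,N,S).mean((1,3))
        # ring pixels should equal ring colour; fully inside pixels free. 
        full_ring=fr>.95; part=(fr+fh>.98)&(fh>0.02)
        w=np.abs(I-ring)
        # score: mean abs dev inside minus outside, weighted
        tot=fr+fh
        return -( (np.minimum(w,15)*fh).sum() - 1.0*(np.minimum(w,15)*fr).sum())
    best=[]
    for dx in np.arange(-4,4.1,.5):
        for dy in np.arange(-4,4.1,.5):
            for th in np.radians(np.arange(0,60,10)): best.append((cost(c0[0]+dx/1e3,c0[1]+dy/1e3,th),dx,dy,th))
    best.sort(); b=best[0]
    bb=[]
    for dx in b[1]+np.arange(-.75,.76,.25):
        for dy in b[2]+np.arange(-.75,.76,.25):
            for th in np.arange(0,60,2): bb.append((cost(c0[0]+dx/1e3,c0[1]+dy/1e3,np.radians(th)),th,c0[0]+dx/1e3,c0[1]+dy/1e3))
    for th in range(0,60,4): q=min(z for z in bb if z[1]==th); print(th,round(q[0],1),np.round(q[2:],4))
    print(I[4:21,4:21].astype(int))
if __name__=='__main__':
    fit('top','top0'); fit('side','side0')
E
python3 hexfit.py
```

```text
top c0 [0.49011552 0.13963491 0.1462159 ] px 176.7547023225089 188.57874047521608 ring 80.33333333333333
0 -264.2 [0.4904 0.1404]
4 -262.1 [0.4904 0.1404]
8 -252.7 [0.4904 0.1404]
12 -247.2 [0.4904 0.1404]
16 -240.1 [0.4904 0.1404]
20 -242.3 [0.4904 0.1401]
24 -249.8 [0.4904 0.1404]
28 -257.9 [0.4904 0.1401]
32 -260.0 [0.4904 0.1404]
36 -263.3 [0.4904 0.1401]
40 -262.1 [0.4904 0.1401]
44 -263.9 [0.4904 0.1401]
48 -262.2 [0.4901 0.1401]
52 -267.4 [0.4901 0.1401]
56 -268.0 [0.4904 0.1404]
[[134 136 134 131 136 133 134 134 134 136 133 136 131 133 135 130 133]
 [151 150 151 152 153 150 123 124 111 113 127 149 176 161 163 152 150]
 [155 154 155 154 125 114  89  88  86  85  91 103 119 123 120 112 103]
 [157 155 155 126  88  82  80  78  77  81  80  75  80  83  97 101  98]
 [157 155 139  90  81  77  78  79  60  52  73  79  78  80  83  81 102]
 [158 154 108  79  80  81  62  44  32  32  39  63  76  79  80  78  67]
 [157 139  85  79  78  45  26  23  26  38 118 184 119  81  80  80  53]
 [156 111  81  78  66  22  21  30  55 104 196 213 191 104  82  77  50]
 [156 100  79  80  66  19  31  76  95 11
[... 1601 characters left out ...]
 56  55  32  39  39  40  40  38  41  39  37  39  55  57  56]
 [ 56  54  54  51  34  40  40  39  40  38  39  39  39  42  55  56  56]
 [ 56  56  55  40  33  40  40  39  38  40  40  39  39  51  55  56  56]
 [ 55  56  56  51  39  36  39  39  39  39  41  39  40  55  55  56  57]
 [ 56  56  56  55  56  41  39  39  74 110 178  81  47  55  56  56  46]
 [ 47  55  56  56  56  55  51 175 116  87  67  56  56  56  57  50  36]
 [ 73  46  55  55  55  56  56  66  60  57  56  56  55  56  47  38  38]
 [109  40  43  52  55  57  56  56  56  55  57  55  48  46  38  38  38]
 [110  38  39  38  41  48  52  53  54  48  49  40  39  33  38  37  37]
 [145  40  38  40  41  40  39  42  41  35  42  39  38  38  37  40  36]]
```

```bash
cat > keyfit.py <<'E'
from h import *
from scipy.optimize import least_squares
from scipy.spatial.transform import Rotation as Ro
def keypts(): 
    # centreline samples: list of (pos)
    s=[np.array([x,0,0]) for x in np.arange(.018,.0721,.002)]
    a=np.linspace(0,np.pi/2,10); s+= [np.array([.018-.018*np.sin(t),0,-.018+.018*np.cos(t)]) for t in a]
    s+=[np.array([0,0,-z]) for z in np.arange(.018,.1601,.002)]
    return np.array(s)
CL=keypts()
def seg(n,f,lo,hi):
    p=cv2.imread(f'pics/{f}.png'); D=np.load(f'pics/{f}.npy'); X=cloud(n,D)
    lo=np.array(lo);hi=np.array(hi)
    return X[(p.max(2)<75)&np.all((X>lo)&(X<hi),-1)]
from scipy.spatial import cKDTree
T=cKDTree(CL)
def fitkey(pts,x0,fixz=None):
    def res(v):
        q=Ro.from_rotvec(v[3:]).inv().apply(pts-v[:3])
        d,i=T.query(q)
        return np.r_[(d-.0092),]
    r=least_squares(res,x0,loss='soft_l1',f_scale=.002,x_scale=np.r_[[.01]*3,[.1]*3],diff_step=1e-4)
    return r.x,np.sqrt(np.mean(res(r.x)**2))
E
python3 - <<'E'
from keyfit import *
A=[seg(n,n+'0',[.46,-.48,.092],[.54,-.34,.2]) for n in('top','side')]
x=np.array([np.cos(np.radians(-80)),np.sin(np.radians(-80)),0]);z=np.array([0,0,1.])
R0=np.c_[x,np.cross(z,x),z]
for pts in (A[0],A[1],np.vstack(A)):
    v,e=fitkey(pts,np.r_[.499,-.367,.17,Ro.from_matrix(R0).as_rotvec()])
    M=Ro.from_rotvec(v[3:]).as_matrix()
    print(len(pts),v[:3].round(4),e.round(4)); print(M.round(3)); print('st',(v[:3]+M[:,0]*.072).round(4),'lt',(v[:3]-M[:,2]*.16).round(4),'az',np.degrees(np.arctan2(M[1,0],M[0,0])))
E
```

```text
370 [ 0.5027 -0.3739  0.1701] 0.0013
[[ 0.213  0.977  0.013]
 [-0.976  0.213 -0.05 ]
 [-0.051 -0.002  0.999]]
st [ 0.518  -0.4442  0.1664] lt [ 0.5007 -0.366   0.0103] az -77.69381120412662
344 [ 0.5016 -0.3756  0.1685] 0.0017
[[ 0.213  0.977  0.014]
 [-0.976  0.213 -0.04 ]
 [-0.042 -0.005  0.999]]
st [ 0.517  -0.4459  0.1655] lt [ 0.4994 -0.3691  0.0087] az -77.70396042745384
714 [ 0.5022 -0.3749  0.1696] 0.0016
[[ 0.216  0.976  0.019]
 [-0.975  0.216 -0.045]
 [-0.048 -0.008  0.999]]
st [ 0.5177 -0.4451  0.1661] lt [ 0.4992 -0.3677  0.0098] az -77.52821585766998
```

```bash
cat > plan.py <<'E'
from h import *
from scipy.spatial.transform import Rotation as Ro
def cur():
    o=manip.get_obs(); return o,np.array(o['eef_pos']),Ro.from_euler('xyz',o['ee_rot'])
def to(Pt,Rt):
    o,p,R=cur(); rv=np.degrees((Ro.from_matrix(Rt)*R.inv()).as_rotvec())
    print('t',round(o['t'],2),'p',p.round(4),'q',np.round(o['joint_positions'],3),'F',np.round(o['force'],1),'w',round(o['width'],4))
    print('target',np.round(Pt,4),'d',np.round(Pt-p,4),'rv',rv.round(2),'|rv|',np.linalg.norm(rv).round(2))
def graspRot(KR,al):
    X,Y,Z=KR.T; t=-np.cos(al)*Z+np.sin(al)*X; return np.c_[np.cross(Y,t),Y,t]
E
cat > k0.py <<'E'
from plan import *
X=np.array([.2145,-.9755,-.048]);X/=np.linalg.norm(X);Z=np.array([.016,-.045,.999]);Z-=X*(X@Z);Z/=np.linalg.norm(Z)
K0=np.c_[X,np.cross(Z,X),Z]; E0=np.array([.5022,-.3749,.1696])
G0=graspRot(K0,np.radians(45)); g=E0-.047*Z; T0=g+.019*G0[:,2]
E
python3 - <<'E'
from k0 import *
print(G0.round(3)); to(T0-.12*G0[:,2],G0); print(T0)
D=np.load('pics/top0.npy');X=cloud('top',D)
for u,v in [(465,250),(490,190),(480,320),(530,190),(485,155)]: print(u,v,X[v,u])
E
```

```text
[[-0.163  0.977  0.14 ]
 [ 0.722  0.215 -0.658]
 [-0.672 -0.006 -0.74 ]]
t 0.1 p [ 0.2275 -0.4724  0.1992] q [-1.122  0.261 -0.139  1.173 -0.     1.571] F [ 0.1  0.7 -0. ] w 0.0854
target [ 0.4873 -0.3063  0.1974] d [ 0.2598  0.166  -0.0018] rv [-40.77  20.1   73.14] |rv| 86.11
[ 0.50410704 -0.38525054  0.1085908 ]
465 250 [ 0.36750757 -0.54127568  0.02338306]
490 190 [ 0.49287786 -0.54243632  0.16096057]
480 320 [ 0.21514483 -0.51431864  0.15609868]
530 190 [ 0.4939546  -0.62903684  0.16093824]
485 155 [ 0.58595862 -0.5628757   0.09885608]
```

```bash
python3 -m jog '[{"dz":0.035},{"dz":0.035},{"dz":0.03},{"dx":0.02,"dy":0.0128,"rx":-3.14,"ry":1.55,"rz":5.63},{"dx":0.02,"dy":0.0128,"rx":-3.14,"ry":1.55,"rz":5.63},{"dx":0.02,"dy":0.0128,"rx":-3.14,"ry":1.55,"rz":5.63},{"dx":0.02,"dy":0.0128,"rx":-3.14,"ry":1.55,"rz":5.63},{"dx":0.02,"dy":0.0128,"rx":-3.14,"ry":1.55,"rz":5.63},{"dx":0.02,"dy":0.0128,"rx":-3.14,"ry":1.55,"rz":5.63},{"dx":0.02,"dy":0.0128,"rx":-3.14,"ry":1.55,"rz":5.63},{"dx":0.02,"dy":0.0128,"rx":-3.14,"ry":1.55,"rz":5.63},{"dx":0.02,"dy":0.0128,"rx":-3.14,"ry":1.55,"rz":5.63},{"dx":0.02,"dy":0.0128,"rx":-3.14,"ry":1.55,"rz":5.63},{"dx":0.02,"dy":0.0128,"rx":-3.14,"ry":1.55,"rz":5.63},{"dx":0.02,"dy":0.0128,"rx":-3.14,"ry":1.55,"rz":5.63},{"dx":0.02,"dy":0.0128,"rx":-3.14,"ry":1.55,"rz":5.63},{}]'; python3 -c "
from k0 import *
to(T0-.12*G0[:,2],G0)"
```

```text
t 0.1 p [ 0.2275 -0.4724  0.1992] q [-1.122  0.261 -0.139  1.173 -0.     1.571] F [ 0.1  0.7 -0. ] w 0.0854
target [ 0.4873 -0.3063  0.1974] d [ 0.2598  0.166  -0.0018] rv [-40.77  20.1   73.14] |rv| 86.11schema error: expected keys rx, ry, rz, dx, dy, dz, hand
```

```bash
python3 -m jog '[{"dx":0,"dy":0,"dz":0.035,"rx":0,"ry":0,"rz":0,"hand":1},{"dx":0,"dy":0,"dz":0.035,"rx":0,"ry":0,"rz":0,"hand":1},{"dx":0,"dy":0,"dz":0.03,"rx":0,"ry":0,"rz":0,"hand":1},{"dx":0.02,"dy":0.0128,"dz":0,"rx":-3.14,"ry":1.55,"rz":5.63,"hand":1},{"dx":0.02,"dy":0.0128,"dz":0,"rx":-3.14,"ry":1.55,"rz":5.63,"hand":1},{"dx":0.02,"dy":0.0128,"dz":0,"rx":-3.14,"ry":1.55,"rz":5.63,"hand":1},{"dx":0.02,"dy":0.0128,"dz":0,"rx":-3.14,"ry":1.55,"rz":5.63,"hand":1},{"dx":0.02,"dy":0.0128,"dz":0,"rx":-3.14,"ry":1.55,"rz":5.63,"hand":1},{"dx":0.02,"dy":0.0128,"dz":0,"rx":-3.14,"ry":1.55,"rz":5.63,"hand":1},{"dx":0.02,"dy":0.0128,"dz":0,"rx":-3.14,"ry":1.55,"rz":5.63,"hand":1},{"dx":0.02,"dy":0.0128,"dz":0,"rx":-3.14,"ry":1.55,"rz":5.63,"hand":1},{"dx":0.02,"dy":0.0128,"dz":0,"rx":-3.14,"ry":1.55,"rz":5.63,"hand":1},{"dx":0.02,"dy":0.0128,"dz":0,"rx":-3.14,"ry":1.55,"rz":5.63,"hand":1},{"dx":0.02,"dy":0.0128,"dz":0,"rx":-3.14,"ry":1.55,"rz":5.63,"hand":1},{"dx":0.02,"dy":0.0128,"dz":0,"rx":-3.14,"ry":1.55,"rz":5.63,"hand":1},{"dx":0.02,"dy":0.0128,"dz":0,"rx":-3.14,"ry":1.55,"rz":5.63,"hand":1},{"dx":0,"dy":0,"dz":0,"rx":0,"ry":0,"rz":0,"hand":1}]'; python3 -c "
from k0 import *
to(T0-.12*G0[:,2],G0)"
```

```text
t: 1.52
eef_pos: [0.4889, -0.3033, 0.2975]
ee_rot: [-3.13, 0.737, 1.805]
force: [-0.2, 0.1, -0.5]
width: 0.0856
t 1.52 p [ 0.4889 -0.3033  0.2975] q [-0.164  0.055 -0.392  0.798 -0.673  1.062] F [-0.2  0.1 -0.5] w 0.0856
target [ 0.4873 -0.3063  0.1974] d [-0.0016 -0.003  -0.1   ] rv [ 0.   -0.15 -0.56] |rv| 0.58
```

```bash
python3 -m jog '[{"dx":-0.001,"dy":-0.002,"dz":-0.033,"rx":0,"ry":0,"rz":-0.5,"hand":1},{"dx":0,"dy":-0.001,"dz":-0.033,"rx":0,"ry":0,"rz":0,"hand":1},{"dx":0,"dy":0,"dz":-0.033,"rx":0,"ry":0,"rz":0,"hand":1},{"dx":0,"dy":0,"dz":0,"rx":0,"ry":0,"rz":0,"hand":1},{"dx":0,"dy":0,"dz":0,"rx":0,"ry":0,"rz":0,"hand":1}]'; python3 -c "
from k0 import *
to(T0-.12*G0[:,2],G0)
cap('side','s1');cap('top','t1')"
```

```text
t: 1.93
eef_pos: [0.4845, -0.3098, 0.1993]
ee_rot: [-3.128, 0.737, 1.789]
force: [-0.2, -0.1, 0.2]
width: 0.0853
t 1.93 p [ 0.4845 -0.3098  0.1993] q [-0.176  0.133 -0.578  0.541 -0.676  1.069] F [-0.2 -0.1  0.2] w 0.0853
target [ 0.4873 -0.3063  0.1974] d [ 0.0027  0.0035 -0.0019] rv [ 0.01 -0.25  0.47] |rv| 0.53
```

```bash
python3 -m jog '[{"dx":0.0049,"dy":-0.0188,"dz":-0.0226,"rx":0,"ry":-0.2,"rz":0.4,"hand":1},{"dx":0.0049,"dy":-0.0188,"dz":-0.0226,"rx":0,"ry":0,"rz":0,"hand":1},{"dx":0.0049,"dy":-0.0188,"dz":-0.0226,"rx":0,"ry":0,"rz":0,"hand":1},{"dx":0.0049,"dy":-0.0188,"dz":-0.0226,"rx":0,"ry":0,"rz":0,"hand":1},{"dx":0,"dy":0,"dz":0,"rx":0,"ry":0,"rz":0,"hand":1},{"dx":0,"dy":0,"dz":0,"rx":0,"ry":0,"rz":0,"hand":1}]'; python3 -c "
from k0 import *
to(T0,G0)
p,_=cap('side','s2');cv2.imwrite('pics/s2c.png',cv2.resize(p[60:220,230:390,::-1],(640,640))[:600])"
```

```text
t: 2.53
eef_pos: [0.507, -0.3862, 0.1118]
ee_rot: [-3.141, 0.74, 1.786]
force: [-0.6, -0.5, 1.0]
width: 0.0854
t 2.53 p [ 0.507  -0.3862  0.1118] q [-0.326  0.286 -0.675  0.171 -0.617  0.888] F [-0.6 -0.5  1. ] w 0.0854
target [ 0.5041 -0.3853  0.1086] d [-0.0029  0.0009 -0.0032] rv [0.08 0.33 0.12] |rv| 0.36
```

```bash
python3 -m jog '[{"dx":-0.0025,"dy":0,"dz":-0.001,"rx":0,"ry":0.3,"rz":0,"hand":0},{"dx":0,"dy":0,"dz":0,"rx":0,"ry":0,"rz":0,"hand":-0.3},{"dx":0,"dy":0,"dz":0,"rx":0,"ry":0,"rz":0,"hand":-1},{"dx":0,"dy":0,"dz":0,"rx":0,"ry":0,"rz":0,"hand":-1},{"dx":0,"dy":0,"dz":0,"rx":0,"ry":0,"rz":0,"hand":-1},{"dx":0,"dy":0,"dz":0,"rx":0,"ry":0,"rz":0,"hand":-1},{"dx":0,"dy":0,"dz":0,"rx":0,"ry":0,"rz":0,"hand":-1},{"dx":0,"dy":0,"dz":0,"rx":0,"ry":0,"rz":0,"hand":-1},{"dx":0,"dy":0,"dz":0,"rx":0,"ry":0,"rz":0,"hand":-1},{"dx":0,"dy":0,"dz":0,"rx":0,"ry":0,"rz":0,"hand":-1}]'; python3 -c "
from k0 import *
to(T0,G0)"
```

```text
t: 3.42
eef_pos: [0.5043, -0.3848, 0.1103]
ee_rot: [-3.133, 0.739, 1.794]
force: [-1.0, 3.5, 4.4]
width: 0.007
t 3.42 p [ 0.5043 -0.3848  0.1103] q [-0.325  0.285 -0.68   0.171 -0.618  0.886] F [-1.   3.5  4.4] w 0.007
target [ 0.5041 -0.3853  0.1086] d [-0.0002 -0.0004 -0.0017] rv [ 0.09  0.   -0.03] |rv| 0.09
```

```bash
python3 -c "
from k0 import *
p,_=cap('side','s3');cv2.imwrite('pics/s3c.png',cv2.resize(p[80:180,270:370,::-1],(600,600)))
p,_=cap('top','t3');cv2.imwrite('pics/t3c.png',cv2.resize(p[120:240,370:490,::-1],(600,600)))
print(manip.get_obs()['width'])"
```

```text
0.007657668433597863
```

```bash
python3 -c "
from k0 import *
o,p,R=cur(); M=R.as_matrix(); print(M.round(3))
for n,u0,v0,s in (('side',270,80,6),('top',370,120,5)):
  im=cv2.imread('pics/%s3c.png'%n[0])
  for X,c in ((p,(0,0,255)),(p-.019*M[:,2],(0,255,0)),(E0,(255,0,0)),(p-.019*M[:,2]+.0085*M[:,1],(0,255,255)),(p-.019*M[:,2]-.0085*M[:,1],(0,255,255)),(E0+.072*K0[:,0],(255,0,255)),(E0-.08*K0[:,2],(255,0,255))):
    q=(proj(n,X)-[u0,v0]+.5)*s; cv2.circle(im,tuple(int(a) for a in q),4,c,-1)
  cv2.imwrite('pics/%s3d.png'%n[0],im)
a=np.hstack([cv2.resize(cv2.imread('pics/s3d.png'),(400,400)),cv2.resize(cv2.imread('pics/t3d.png'),(400,400))])
cv2.imwrite('pics/m3.png',a)
"
```

```text
[[-0.163  0.977  0.141]
 [ 0.721  0.215 -0.659]
 [-0.673 -0.006 -0.739]]
```

```bash
python3 -m jog '[{"dx":0,"dy":0,"dz":0.006,"rx":0,"ry":0,"rz":0,"hand":-1},{"dx":0,"dy":0,"dz":0.006,"rx":0,"ry":0,"rz":0,"hand":-1},{"dx":0,"dy":0,"dz":0.006,"rx":0,"ry":0,"rz":0,"hand":-1},{"dx":0,"dy":0,"dz":0,"rx":0,"ry":0,"rz":0,"hand":-1}]'; python3 -c "
from k0 import *
p,_=cap('side','s4');cv2.imwrite('pics/s4c.png',cv2.resize(p[80:180,270:370,::-1],(400,400)))
p,_=cap('top','t4');cv2.imwrite('pics/t4c.png',cv2.resize(p[150:230,380:460,::-1],(400,400)))
cv2.imwrite('pics/m4.png',np.hstack([cv2.imread('pics/s4c.png'),cv2.imread('pics/t4c.png')]))
to(T0,G0)"
```

```text
t: 3.85
eef_pos: [0.5043, -0.3851, 0.1287]
ee_rot: [-3.133, 0.738, 1.793]
force: [0.3, -0.1, -3.5]
width: 0.0068
t 3.95 p [ 0.504  -0.3849  0.1278] q [-0.325  0.26  -0.655  0.222 -0.617  0.886] F [ 0.2 -0.6 -3.6] w 0.0072
target [ 0.5041 -0.3853  0.1086] d [ 0.0001 -0.0004 -0.0192] rv [ 0.04 -0.02 -0.01] |rv| 0.04
```

```bash
python3 -m jog '[{"dx":0,"dy":-0.001,"dz":0.02,"rx":0,"ry":0,"rz":0,"hand":-1},{"dx":0,"dy":-0.001,"dz":0.02,"rx":0,"ry":0,"rz":0,"hand":-1},{"dx":0,"dy":-0.001,"dz":0.02,"rx":0,"ry":0,"rz":0,"hand":-1},{"dx":0,"dy":0,"dz":0.025,"rx":0,"ry":0,"rz":0,"hand":-1},{"dx":0,"dy":0,"dz":0.03,"rx":0,"ry":0,"rz":0,"hand":-1},{"dx":0,"dy":0,"dz":0.03,"rx":0,"ry":0,"rz":0,"hand":-1},{"dx":0,"dy":0,"dz":0,"rx":0,"ry":0,"rz":0,"hand":-1}]'; python3 -c "
from k0 import *
p,_=cap('side','s5')
p,_=cap('top','t5')
to(T0,G0)"
```

```text
t: 4.53
eef_pos: [0.5073, -0.3896, 0.2806]
ee_rot: [3.138, 0.746, 1.784]
force: [1.4, -0.8, -1.7]
width: 0.0067
t 4.63 p [ 0.5046 -0.3878  0.2735] q [-0.331  0.113 -0.406  0.612 -0.614  0.879] F [-0.1 -0.  -3.8] w 0.0068
target [ 0.5041 -0.3853  0.1086] d [-0.0005  0.0026 -0.165 ] rv [ 0.06  0.09 -0.03] |rv| 0.11
```

```bash
cat >> k0.py <<'E'
# key in tool frame, from grasp reading
Mg=Ro.from_euler('xyz',[-3.133,.739,1.794]).as_matrix(); pg=np.array([.5043,-.3848,.1103])
RK=Mg.T@K0; EK=Mg.T@(E0-pg)
S=np.array([.490,.1397,.146])
def keyT(az,tip):  # tool pose for key short-arm down, long arm az deg, short tip at tip
    L=np.array([np.cos(np.radians(az)),np.sin(np.radians(az)),0]); Xk=np.array([0,0,-1.]); Zk=-L
    K=np.c_[Xk,np.cross(Zk,Xk),Zk]; E=np.array(tip)+[0,0,.072]
    Rt=K@RK.T; return E-Rt@EK,Rt
E
python3 - <<'E'
from k0 import *
print(RK.round(3),EK.round(4))
Pt,Rt=keyT(117,S+[0,0,.07]); print(Rt.round(3)); to(Pt,Rt)
E
```

```text
[[-0.706 -0.001 -0.708]
 [-0.001  1.    -0.   ]
 [ 0.708  0.    -0.706]] [-0.0325 -0.0003 -0.0506]
[[-0.322  0.891 -0.32 ]
 [ 0.631  0.454  0.629]
 [ 0.706  0.001 -0.708]]
t 4.63 p [ 0.5046 -0.3878  0.2735] q [-0.331  0.113 -0.406  0.612 -0.614  0.879] F [-0.1 -0.  -3.8] w 0.0068
target [0.4636 0.1922 0.275 ] d [-0.041   0.58    0.0015] rv [82.36 29.29 11.47] |rv| 88.17
```

```bash
python3 -m jog '[{"dx":-0.002,"dy":0.02,"dz":0.012,"rx":4.12,"ry":1.465,"rz":0.574,"hand":-1},{"dx":-0.002,"dy":0.03,"dz":0.012,"rx":4.12,"ry":1.465,"rz":0.574,"hand":-1},{"dx":-0.002,"dy":0.03,"dz":0.012,"rx":4.12,"ry":1.465,"rz":0.574,"hand":-1},{"dx":-0.002,"dy":0.03,"dz":0.012,"rx":4.12,"ry":1.465,"rz":0.574,"hand":-1},{"dx":-0.002,"dy":0.03,"dz":0,"rx":4.12,"ry":1.465,"rz":0.574,"hand":-1},{"dx":-0.002,"dy":0.03,"dz":0,"rx":4.12,"ry":1.465,"rz":0.574,"hand":-1},{"dx":-0.002,"dy":0.03,"dz":0,"rx":4.12,"ry":1.465,"rz":0.574,"hand":-1},{"dx":-0.002,"dy":0.03,"dz":0,"rx":4.12,"ry":1.465,"rz":0.574,"hand":-1},{"dx":-0.002,"dy":0.03,"dz":0,"rx":4.12,"ry":1.465,"rz":0.574,"hand":-1},{"dx":-0.002,"dy":0.03,"dz":0,"rx":4.12,"ry":1.465,"rz":0.574,"hand":-1},{"dx":-0.002,"dy":0.03,"dz":0,"rx":4.12,"ry":1.465,"rz":0.574,"hand":-1},{"dx":-0.002,"dy":0.03,"dz":0,"rx":4.12,"ry":1.465,"rz":0.574,"hand":-1},{"dx":-0.002,"dy":0.03,"dz":0,"rx":4.12,"ry":1.465,"rz":0.574,"hand":-1},{"dx":-0.002,"dy":0.03,"dz":0,"rx":4.12,"ry":1.465,"rz":0.574,"hand":-1},{"dx":-0.002,"dy":0.03,"dz":0,"rx":4.12,"ry":1.465,"rz":0.574,"hand":-1},{"dx":-0.002,"dy":0.03,"dz":0,"rx":4.12,"ry":1.465,"rz":0.574,"hand":-1},{"dx":-0.002,"dy":0.03,"dz":0,"rx":4.12,"ry":1.465,"rz":0.574,"hand":-1},{"dx":-0.002,"dy":0.03,"dz":-0.005,"rx":4.12,"ry":1.465,"rz":0.574,"hand":-1},{"dx":-0.002,"dy":0.03,"dz":-0.01,"rx":4.12,"ry":1.465,"rz":0.574,"hand":-1},{"dx":-0.002,"dy":0.02,"dz":-0.01,"rx":4.12,"ry":1.465,"rz":0.574,"hand":-1}]';python3 - <<'E'
from k0 import *
cap('side','s6');cap('top','t6')
Pt,Rt=keyT(117,S+[0,0,.07]); to(Pt,Rt)
E
```

```text
t: 6.3
eef_pos: [0.4636, 0.1936, 0.2932]
ee_rot: [3.141, -0.787, 2.048]
force: [-1.0, 0.3, -3.8]
width: 0.0066
t 6.4 p [0.4619 0.1923 0.2893] q [-0.049  0.462  0.096  1.68   0.656  0.885] F [ 0.1 -0.5 -3.7] w 0.0066
target [0.4636 0.1922 0.275 ] d [ 0.0017 -0.0002 -0.0143] rv [ 0.02 -0.67 -0.31] |rv| 0.74
```

```bash
cat > ov.py <<'E'
from k0 import *
from keyfit import CL
def keynow():
    o,p,R=cur(); M=R.as_matrix(); return p+M@EK, M@RK
def overlay(n,f,box,s,out,E=None,K=None):
    if E is None: E,K=keynow()
    u0,v0,u1,v1=box; im=cv2.imread(f'pics/{f}.png')[v0:v1,u0:u1].astype(float); im=np.clip(255*(im/255)**.6,0,255).astype(np.uint8)
    a=cv2.resize(im,None,fx=s,fy=s,interpolation=cv2.INTER_NEAREST); b=a.copy()
    for y,c in((.0085,(0,255,255)),(-.0085,(0,255,0))):
        q=[((proj(n,E+K@(c0+[0,y,0]))-[u0,v0]+.5)*s) for c0 in CL]
        for w in q: cv2.circle(b,(int(w[0]),int(w[1])),1,c,-1)
    cv2.imwrite('pics/'+out+'.png',np.hstack([a,b]))
E
python3 - <<'E'
from ov import *
overlay('side','s6',(130,180,230,320),4,'o6s'); overlay('top','t6',(60,120,200,240),4*1,'o6t')
print(keynow())
E
```

```text
(array([0.48871604, 0.14000975, 0.30199267]), array([[-1.17497133e-02,  8.88448134e-01,  4.58826608e-01],
       [-4.35960460e-04,  4.58853688e-01, -8.88511735e-01],
       [-9.99930875e-01, -1.06397884e-02, -5.00407104e-03]]))
```

```bash
python3 - <<'E'
from ov import *
from keyfit import *
o,p,R=cur();M=R.as_matrix()
for d in (0,.019,.04): print(d,(proj('side',p-d*M[:,2])-[130,180]+.5)*4)
D=np.load('pics/s6.npy');X=cloud('side',D);im=cv2.imread('pics/s6.png')
m=np.zeros(D.shape,bool)
poly=np.array([[172,206],[180,206],[192,230],[192,240],[182,240],[166,308],[153,306]]) if 0 else np.array([[173,232],[181,230],[191,232],[191,240],[181,240],[166,308],[153,306]])
mk=np.zeros(D.shape,np.uint8);cv2.fillPoly(mk,[poly.astype(np.int32)],1)
sel=(mk>0)&(im.max(2)<75)&(X[...,2]>.17)
pts=X[sel]; E,K=keynow()
v,e=fitkey(pts,np.r_[E,Ro.from_matrix(K).as_rotvec()])
Kf=Ro.from_rotvec(v[3:]).as_matrix(); print(len(pts),e,v[:3],'\n',Kf.round(3)); print('tip',v[:3]+.072*Kf[:,0],'lt',v[:3]-.16*Kf[:,2], 'az',np.degrees(np.arctan2(-Kf[1,2],-Kf[0,2])))
print('in tool',(M.T@Kf).round(3),(M.T@(v[:3]-p)).round(4))
print('rel rot deg',np.degrees((Ro.from_matrix(K).inv()*Ro.from_matrix(Kf)).as_rotvec()))
np.savez('pics/fit6.npz',E=v[:3],K=Kf)
overlay('side','s6',(130,180,230,320),4,'o6s2',v[:3],Kf)
overlay('top','t6',(60,140,160,240),4,'o6t2',v[:3],Kf)
E
```

```text
0 [177.11036608 289.6742428 ]
0.019 [181.12695825 242.60066267]
0.04 [185.57158258 190.51063945]
898 0.003058150404375168 [0.47436099 0.14959927 0.31939125] 
 [[ 0.129  0.9    0.416]
 [-0.166  0.433 -0.886]
 [-0.978  0.045  0.205]]
tip [0.48363227 0.13763827 0.24899965] lt [0.40782246 0.29135074 0.28654094] az 115.14549146706821
in tool [[-0.839  0.019 -0.544]
 [ 0.048  0.998 -0.04 ]
 [ 0.542 -0.059 -0.838]] [-0.0095 -0.0088 -0.0521]
rel rot deg [  1.94474945 -12.17084546   3.01362592]
```

```bash
python3 - <<'E'
from ov import *
D=np.load('pics/s6.npy');X=cloud('side',D)
o,p,R=cur();M=R.as_matrix()
for (a,b) in [(160,140),(160,190),(197,140),(197,195),(180,150),(180,190),(205,195),(185,215),(215,225),(235,230),(180,260),(150,360),(130,440),(115,495)]:
    u,v=130+a//4,180+b//4; print((a,b),(X[v,u]*1000).round(0),'tool',((X[v,u]-p)@M*1000).round(0))
im=cv2.imread('pics/s6.png')[205:250,150:210].astype(float);im=np.clip(255*(im/255)**.5,0,255).astype(np.uint8)
cv2.imwrite('pics/z6.png',cv2.resize(im,(780,585),interpolation=cv2.INTER_NEAREST))
E
```

```text
(160, 140) [484. 167. 341.] tool [ 14.   8. -59.]
(160, 190) [477. 178. 326.] tool [ 12.   6. -40.]
(197, 140) [472. 159. 341.] tool [ 13.  -7. -60.]
(197, 195) [463. 172. 327.] tool [ 13.  -8. -40.]
(180, 150) [486. 156. 324.] tool [ -6.   4. -56.]
(180, 190) [480. 165. 312.] tool [ -7.   3. -40.]
(205, 195) [464. 167. 323.] tool [  7. -10. -40.]
(185, 215) [472. 172. 310.] tool [ -1.  -1. -31.]
(215, 225) [495. 137. 255.] tool [-70.   4. -21.]
(235, 230) [488. 132. 252.] tool [-73.  -4. -20.]
(180, 260) [461. 188. 303.] tool [  8.  -3. -12.]
(150, 360) [443. 229. 295.] tool [33. -0. 25.]
(130, 440) [428. 258. 288.] tool [51. -0. 54.]
(115, 495) [419. 278. 285.] tool [64.  1. 71.]
```

```bash
python3 - <<'E'
from ov import *
import numpy as np
poses={'top0':([.2275,-.4724,.1992],[-3.1398,0,.4489]),'t3':([.5043,-.3848,.1103],[-3.133,.739,1.794]),'s1':([.4845,-.3098,.1993],[-3.128,.737,1.789]),'s3':([.5043,-.3848,.1103],[-3.133,.739,1.794]),'t5':([.5046,-.3878,.2735],[3.138,.746,1.784])}
out=[]
for f,(p,r) in poses.items():
    n='top' if f[0]=='t' else 'side'
    p=np.array(p);M=Ro.from_euler('xyz',r).as_matrix()
    im=cv2.imread(f'pics/{f}.png'); D=np.load(f'pics/{f}.npy');X=cloud(n,D)
    c=proj(n,p); u0,v0=int(c[0])-30,int(c[1])-30
    T=(X-p)@M*1000
    # points within gripper zone in tool frame
    m=(abs(T[...,0])<14)&(abs(T[...,1])<62)&(T[...,2]>-70)&(T[...,2]<12)
    # histogram of tool z among those
    h,_=np.histogram(T[m][:,2],bins=np.arange(-70,15,5)); print(f,dict(zip(np.arange(-70,10,5),h)))
    v0=max(v0,0);a=np.clip(255*(im[v0:v0+60,u0:u0+60]/255.)**.6,0,255).astype(np.uint8);s=6;a=cv2.resize(a,(s*a.shape[1],s*a.shape[0]),interpolation=cv2.INTER_NEAREST)
    for d,cc in((0,(0,0,255)),(.019,(0,255,0)),(.033,(255,0,0))):
        q=(proj(n,p-d*M[:,2])-[u0,v0]+.5)*s; cv2.circle(a,(int(q[0]),int(q[1])),4,cc,-1)
    b=np.zeros((360,360,3),np.uint8);b[:a.shape[0],:a.shape[1]]=a[:360,:360];out.append(b)
cv2.imwrite('pics/tips.png',cv2.resize(np.hstack([out[0],out[2],out[4]]),(798,266)))
cv2.imwrite('pics/tips2.png',np.hstack([out[1],out[3]]))
E
```

```text
top0 {np.int64(-70): np.int64(9), np.int64(-65): np.int64(20), np.int64(-60): np.int64(10), np.int64(-55): np.int64(13), np.int64(-50): np.int64(7), np.int64(-45): np.int64(1), np.int64(-40): np.int64(0), np.int64(-35): np.int64(0), np.int64(-30): np.int64(0), np.int64(-25): np.int64(0), np.int64(-20): np.int64(0), np.int64(-15): np.int64(0), np.int64(-10): np.int64(0), np.int64(-5): np.int64(0), np.int64(0): np.int64(0), np.int64(5): np.int64(0)}
t3 {np.int64(-70): np.int64(12), np.int64(-65): np.int64(12), np.int64(-60): np.int64(20), np.int64(-55): np.int64(15), np.int64(-50): np.int64(13), np.int64(-45): np.int64(20), np.int64(-40): np.int64(15), np.int64(-35): np.int64(4), np.int64(-30): np.int64(4), np.int64(-25): np.int64(2), np.int64(-20): np.int64(1), np.int64(-15): np.int64(2), np.int64(-10): np.int64(0), np.int64(-5): np.int64(0), np.int64(0): np.int64(0), np.int64(5): np.int64(0)}
s1 {np.int64(-70): np.int64(2), np.int64(-65): np.int64(3), np.int64(-60): np.int64(4), np.int64(-55): np.int64(2), np.int64(-50): np.int64(0), np.int64(-45): np.int64(1), np.int64(-40): np.int6
[... 453 characters left out ...]
np.int64(-35): np.int64(1), np.int64(-30): np.int64(0), np.int64(-25): np.int64(2), np.int64(-20): np.int64(7), np.int64(-15): np.int64(6), np.int64(-10): np.int64(3), np.int64(-5): np.int64(1), np.int64(0): np.int64(0), np.int64(5): np.int64(0)}
t5 {np.int64(-70): np.int64(12), np.int64(-65): np.int64(15), np.int64(-60): np.int64(22), np.int64(-55): np.int64(18), np.int64(-50): np.int64(21), np.int64(-45): np.int64(22), np.int64(-40): np.int64(12), np.int64(-35): np.int64(3), np.int64(-30): np.int64(3), np.int64(-25): np.int64(3), np.int64(-20): np.int64(0), np.int64(-15): np.int64(0), np.int64(-10): np.int64(0), np.int64(-5): np.int64(0), np.int64(0): np.int64(0), np.int64(5): np.int64(0)}
```

```bash
cat > fit6.py <<'E'
from ov import *
from keyfit import *
from matplotlib.path import Path as _P
E
sed -i '$d' fit6.py; cat >> fit6.py <<'E'
def polysel(n,f,poly,zlo,dark=75):
    D=np.load(f'pics/{f}.npy');X=cloud(n,D);im=cv2.imread(f'pics/{f}.png')
    mk=np.zeros(D.shape,np.uint8);cv2.fillPoly(mk,[np.array(poly,np.int32)],1)
    return X[(mk>0)&(im.max(2)<dark)&(X[...,2]>zlo)]
def showfit(v):
    Kf=Ro.from_rotvec(v[3:]).as_matrix();o,p,R=cur();M=R.as_matrix()
    print('E',v[:3].round(4),'\n',Kf.round(3));print('tip',(v[:3]+.072*Kf[:,0]).round(4),'lt',(v[:3]-.16*Kf[:,2]).round(4),'az',np.degrees(np.arctan2(-Kf[1,2],-Kf[0,2])).round(2),'sag',np.degrees(np.arcsin(Kf[2,2])).round(2),'side lean',np.degrees(np.arcsin(Kf[2,1])).round(2))
    print('intool R',(M.T@Kf).round(3).tolist(),'E',(M.T@(v[:3]-p)).round(4)); return Kf
E
python3 - <<'E'
from fit6 import *
a=polysel('side','s6',[[176,236],[180,236],[167,309],[152,309]],.17)
b=polysel('side','s6',[[182,231],[192,229],[193,242],[181,240]],.2)
c=polysel('top','t6',[[82,212],[84,220],[132,193],[130,185]],.22)
print(len(a),len(b),len(c)); print(b.mean(0),a.mean(0),c.mean(0),a.min(0),a.max(0))
E,K=keynow()
pts=np.vstack([a,b,b,c])
v,e=fitkey(pts,np.r_[E,Ro.from_matrix(K).as_rotvec()]); print(e); Kf=showfit(v)
overlay('side','s6',(130,200,230,320),4,'o6s2',v[:3],Kf)
overlay('top','t6',(60,140,160,240),4,'o6t2',v[:3],Kf)
np.savez('pics/fit6.npz',E=v[:3],K=Kf)
E
```

```text
636 97 437
[0.48783279 0.13527383 0.26087646] [0.43749169 0.23493566 0.29174284] [0.43866787 0.23174376 0.29376477] [0.41248394 0.17000676 0.26757018] [0.46876389 0.2827328  0.30997647]
0.0028940419094743396
E [0.4719 0.1448 0.3162] 
 [[ 0.164  0.898  0.408]
 [-0.123  0.429 -0.895]
 [-0.979  0.096  0.181]]
tip [0.4837 0.136  0.2457] lt [0.4066 0.288  0.2873] az 114.52 sag 10.41 side lean 5.52
intool R [[-0.824, 0.053, -0.564], [0.099, 0.994, -0.05], [0.558, -0.097, -0.824]] E [-0.014  -0.0132 -0.052 ]
```

```bash
cat > sil.py <<'E'
from fit6 import *
from scipy.optimize import minimize
def hexsec():
    a=np.arange(6)*np.pi/3; return .0098*np.c_[np.cos(a),np.sin(a)]  # in-plane, y
HS=hexsec()
def solid():
    segs=[]
    def ring(c,axis,r=1.):
        n=np.array([axis[2],0,-axis[0]]) # in-plane normal
        return np.array([c+r*h[0]*n+r*h[1]*np.array([0,1,0]) for h in HS])
    A=[];ax=np.array([1.,0,0])
    A.append(ring(np.array([.072,0,0]),ax,.74));A.append(ring(np.array([.069,0,0]),ax))
    for t in np.linspace(0,np.pi/2,7): A.append(ring(np.array([.018-.018*np.sin(t),0,-.018+.018*np.cos(t)]),np.array([np.cos(t),0,np.sin(t)])))
    az=np.array([0,0,1.]);A.append(ring(np.array([0,0,-.157]),az));A.append(ring(np.array([0,0,-.16]),az,.74))
    return A
SOL=solid()
def render(n,E,K,box,s=4):
    u0,v0,u1,v1=box; m=np.zeros(((v1-v0)*s,(u1-u0)*s),np.uint8)
    mm=manip.camera_model(n);Kc=np.array(mm['camera_matrix']);R=np.array(mm['R']);t=np.array(mm['t'])
    Q=[]
    for r in SOL:
        c=(E+r@K.T)@R.T+t; c=c@Kc.T; Q.append((c[:,:2]/c[:,2:]-[u0,v0]+.5)*s)
    for a,b in zip(Q[:-1],Q[1:]):
        h=cv2.convexHull(np.vstack([a,b]).astype(np.float32)); cv2.fillConvexPoly(m,np.round(h*8).astype(np.int32),1,shift=3)
    return m.reshape(v1-v0,s,u1-u0,s).mean((1,3))
def silfit(views,E0,K0,clouds=None,w=300.):
    # views: (name, box, mask(float), valid(bool))
    def cost(x):
        K=Ro.from_rotvec(x[3:]).as_matrix()@K0;E=E0+x[:3]
        c=0
        for n,box,m,val in views: c+=(((render(n,E,K,box)-m)**2)*val).sum()
        if clouds is not None:
            q=(clouds-E)@K; d,_=T.query(q); c+=w*np.mean(np.minimum(((d-.0092)/.003)**2,4))
        return c
    best=None
    x=np.zeros(6)
    for it in range(4):
        sx=np.vstack([x]+[x+np.eye(6)[i]*([.006]*3+[.08]*3)[i]*(.6**it)*(-1)**it for i in range(6)])
        r=minimize(cost,x,method='Nelder-Mead',options=dict(initial_simplex=sx,maxiter=400,xatol=1e-5,fatol=.02)); x=r.x
    return E0+x[:3],Ro.from_rotvec(x[3:]).as_matrix()@K0,r.fun
E
python3 - <<'E'
from sil import *
def view(n,f,box,poly,occ):
    u0,v0,u1,v1=box; im=cv2.imread(f'pics/{f}.png')[v0:v1,u0:u1]
    g=np.zeros(im.shape[:2],np.uint8);cv2.fillPoly(g,[np.array(poly)-[u0,v0]],1)
    o=np.zeros(im.shape[:2],np.uint8)
    for q in occ: cv2.fillPoly(o,[np.array(q)-[u0,v0]],1)
    m=((im.max(2)<78)&(g>0)).astype(float)
    cv2.imwrite(f'pics/m_{n}.png',cv2.resize((m*160+80*(o>0)).astype(np.uint8),None,fx=5,fy=5,interpolation=cv2.INTER_NEAREST))
    return n,box,m,o==0
vs=[view('side','s6',(140,205,205,320),[[172,228],[196,228],[196,243],[180,243],[168,312],[150,312]],[[[160,205],[190,205],[190,222],[183,233],[160,233]]]),
 view('top','t6',(70,165,136,235),[[80,212],[84,222],[136,196],[136,180]],[[[128,165],[136,165],[136,235],[125,235],[125,198],[132,195],[130,180]]])]
a=polysel('side','s6',[[176,236],[180,236],[167,309],[152,309]],.17)
b=polysel('side','s6',[[182,231],[192,229],[193,242],[181,240]],.2)
c=polysel('top','t6',[[82,212],[84,220],[132,193],[130,185]],.22)
E,K=keynow()
Ef,Kf,f=silfit(vs,E,K,np.vstack([a,b,c])); print(f)
v=np.r_[Ef,Ro.from_matrix(Kf).as_rotvec()];showfit(v)
overlay('side','s6',(130,200,230,320),4,'o6s2',Ef,Kf)
overlay('top','t6',(60,140,160,240),4,'o6t2',Ef,Kf)
np.savez('pics/fit6.npz',E=Ef,K=Kf)
E
```

```text
Traceback (most recent call last):
  File "sil.py", line 39, in silfit
    r=minimize(cost,x,method='Nelder-Mead',options=dict(initial_simplex=sx,maxiter=400,xatol=1e-5,fatol=.02)); x=r.x
  File "sil.py", line 31, in cost
    for n,box,m,val in views: c+=(((render(n,E,K,box)-m)**2)*val).sum()
                                    ~~~~~~^^^^^^^^^^^
  File "sil.py", line 19, in render
    mm=manip.camera_model(n);Kc=np.array(mm['camera_matrix']);R=np.array(mm['R']);t=np.array(mm['t'])
ValueError: time passes only in moves, steps and waits
```

```bash
python3 - <<'E'
s=open('h.py').read().replace('manip.camera_model(n)','cm(n)')
s=s.replace("def cap(","_c={}\ndef cm(n):\n    if n not in _c: _c[n]=manip.camera_model(n)\n    return _c[n]\ndef cap(",1); open('h.py','w').write(s)
for f in('sil.py',):
    s=open(f).read().replace('manip.camera_model(n)','cm(n)');open(f,'w').write(s)
E
cat >> sil.py <<'E'
def view(n,f,box,poly,occ,dark=78):
    u0,v0,u1,v1=box; im=cv2.imread(f'pics/{f}.png')[v0:v1,u0:u1]
    g=np.zeros(im.shape[:2],np.uint8);cv2.fillPoly(g,[np.array(poly)-[u0,v0]],1)
    o=np.zeros(im.shape[:2],np.uint8)
    for q in occ: cv2.fillPoly(o,[np.array(q)-[u0,v0]],1)
    m=((im.max(2)<dark)&(g>0)).astype(float)
    cv2.imwrite(f'pics/m_{n}.png',cv2.resize((m*160+80*(o>0)).astype(np.uint8),None,fx=5,fy=5,interpolation=cv2.INTER_NEAREST))
    return n,box,m,o==0
E
cat > run6.py <<'E'
from sil import *
vs=[view('side','s6',(140,205,205,320),[[172,228],[196,228],[196,243],[180,243],[168,312],[150,312]],[[[160,205],[190,205],[190,222],[183,233],[160,233]]]),
 view('top','t6',(70,165,136,235),[[80,212],[84,222],[136,196],[136,180]],[[[128,165],[136,165],[136,235],[125,235],[125,198],[132,195],[130,180]]])]
a=polysel('side','s6',[[176,236],[180,236],[167,309],[152,309]],.17)
b=polysel('side','s6',[[182,231],[192,229],[193,242],[181,240]],.2)
c=polysel('top','t6',[[82,212],[84,220],[132,193],[130,185]],.22)
E,K=keynow()
Ef,Kf,f=silfit(vs,E,K,np.vstack([a,b,c])); print(f)
v=np.r_[Ef,Ro.from_matrix(Kf).as_rotvec()];showfit(v)
overlay('side','s6',(130,200,230,320),4,'o6s2',Ef,Kf)
overlay('top','t6',(60,140,160,240),4,'o6t2',Ef,Kf)
np.savez('pics/fit6.npz',E=Ef,K=Kf)
E
time python3 run6.py
```

```text
194.0752207156355
E [0.4913 0.1385 0.309 ] 
 [[ 0.104  0.889  0.445]
 [-0.178  0.457 -0.871]
 [-0.979  0.012  0.206]]
tip [0.4988 0.1257 0.2385] lt [0.4201 0.278  0.276 ] az 117.06 sag 11.88 side lean 0.67
intool R [[-0.839, 0.014, -0.544], [0.021, 1.0, -0.007], [0.543, -0.017, -0.839]] E [-0.0293  0.0012 -0.0573]
real	0m6.513s
user	0m6.666s
sys	0m0.316s
```

```bash
cat >> k0.py <<'E'
H=np.array([.5008,-.3672,.085])
def upT(az,E,RKx,EKx,lean=0):
    X=np.array([np.cos(np.radians(az)),np.sin(np.radians(az)),0]);Z=np.array([0,0,1.])
    K=np.c_[X,np.cross(Z,X),Z]; Rt=K@RKx.T; return np.array(E)-Rt@EKx,Rt
E
python3 - <<'E'
from sil import *
im=cv2.imread('pics/t6.png')[150:225,340:420]
g=im.max(2).astype(float); D=np.load('pics/t6.npy');X=cloud('top',D)
m=np.zeros(D.shape,bool);m[180:202,390:412]=1; pm=cv2.imread('pics/t6.png').max(2)
w=m&(pm<110); ys,xs=np.where(w); print(len(xs),xs.mean(),ys.mean(),'z', .085)
def onplane(n,u,v,z):
    mm=cm(n);K=np.array(mm['camera_matrix']);R=np.array(mm['R']);t=np.array(mm['t']);C=-R.T@t
    r=R.T@np.linalg.solve(K,np.array([u,v,1.]));return C+r*(z-C[2])/r[2]
print(onplane('top',xs.mean(),ys.mean(),.085))
m[:]=0;m[145:170,305:330]=1;pm=cv2.imread('pics/s6.png').max(2);w=m&(pm<100);ys,xs=np.where(w);print(len(xs),xs.mean(),ys.mean(),onplane('side',xs.mean(),ys.mean(),.085))
a=cv2.resize(im,None,fx=5,fy=5,interpolation=cv2.INTER_NEAREST);b=cv2.resize(cv2.imread('pics/s6.png')[135:215,265:345],(375,375),interpolation=cv2.INTER_NEAREST)
cv2.imwrite('pics/hole.png',np.hstack([a,b]))
E
```

```text
3 401.0 191.33333333333334 z 0.085
[ 0.50040131 -0.37011805  0.085     ]
5 328.8 146.2 [ 0.50185676 -0.41281797  0.085     ]
```

```bash
cat >> sil.py <<'E'
def onplane(n,u,v,z):
    mm=cm(n);K=np.array(mm['camera_matrix']);R=np.array(mm['R']);t=np.array(mm['t']);C=-R.T@t
    r=R.T@np.linalg.solve(K,np.array([u,v,1.]));return C+r*(z-C[2])/r[2]
E
cat >> k0.py <<'E'
RK2=np.array([[-.839,.0,-.544],[0,1,0],[.544,0,-.839]]); EK2=np.array([-.0293,.0012,-.0573])
E
python3 - <<'E'
from sil import *
print(onplane('top',399.7,191.1,.085),onplane('side',320.6,156.0,.085))
Pt,Rt=upT(-77.6,H+[0,0,.195],RK2,EK2); to(Pt,Rt); print(Rt.round(3))
E
```

```text
[ 0.50091569 -0.36708588  0.085     ] [ 0.49932671 -0.36735691  0.085     ]
t 6.4 p [0.4619 0.1923 0.2893] q [-0.049  0.462  0.096  1.68   0.656  0.885] F [ 0.1 -0.5 -3.7] w 0.0066
target [ 0.501  -0.3739  0.216 ] d [ 0.0392 -0.5662 -0.0733] rv [-73.5  -27.08 -12.15] |rv| 79.27
[[-0.18   0.977  0.117]
 [ 0.819  0.215 -0.531]
 [-0.544  0.    -0.839]]
```

```bash
python3 -m jog '[{"dx":0.002,"dy":-0.02,"dz":0.01,"rx":-3.675,"ry":-1.354,"rz":-0.608,"hand":-1},{"dx":0.002,"dy":-0.028,"dz":0.01,"rx":-3.675,"ry":-1.354,"rz":-0.608,"hand":-1},{"dx":0.002,"dy":-0.029,"dz":0.01,"rx":-3.675,"ry":-1.354,"rz":-0.608,"hand":-1},{"dx":0.002,"dy":-0.029,"dz":0.01,"rx":-3.675,"ry":-1.354,"rz":-0.608,"hand":-1},{"dx":0.002,"dy":-0.029,"dz":0.01,"rx":-3.675,"ry":-1.354,"rz":-0.608,"hand":-1},{"dx":0.002,"dy":-0.029,"dz":0,"rx":-3.675,"ry":-1.354,"rz":-0.608,"hand":-1},{"dx":0.002,"dy":-0.029,"dz":0,"rx":-3.675,"ry":-1.354,"rz":-0.608,"hand":-1},{"dx":0.002,"dy":-0.029,"dz":0,"rx":-3.675,"ry":-1.354,"rz":-0.608,"hand":-1},{"dx":0.002,"dy":-0.029,"dz":0,"rx":-3.675,"ry":-1.354,"rz":-0.608,"hand":-1},{"dx":0.002,"dy":-0.029,"dz":0,"rx":-3.675,"ry":-1.354,"rz":-0.608,"hand":-1},{"dx":0.002,"dy":-0.029,"dz":0,"rx":-3.675,"ry":-1.354,"rz":-0.608,"hand":-1},{"dx":0.002,"dy":-0.029,"dz":0,"rx":-3.675,"ry":-1.354,"rz":-0.608,"hand":-1},{"dx":0.002,"dy":-0.029,"dz":0,"rx":-3.675,"ry":-1.354,"rz":-0.608,"hand":-1},{"dx":0.002,"dy":-0.029,"dz":0,"rx":-3.675,"ry":-1.354,"rz":-0.608,"hand":-1},{"dx":0.002,"dy":-0.029,"dz":0,"rx":-3.675,"ry":-1.354,"rz":-0.608,"hand":-1},{"dx":0.002,"dy":-0.029,"dz":0,"rx":-3.675,"ry":-1.354,"rz":-0.608,"hand":-1},{"dx":0.002,"dy":-0.029,"dz":0,"rx":-3.675,"ry":-1.354,"rz":-0.608,"hand":-1},{"dx":0.002,"dy":-0.029,"dz":0,"rx":-3.675,"ry":-1.354,"rz":-0.608,"hand":-1},{"dx":0.002,"dy":-0.029,"dz":0,"rx":-3.675,"ry":-1.354,"rz":-0.608,"hand":-1},{"dx":0.001,"dy":-0.022,"dz":0,"rx":-3.675,"ry":-1.354,"rz":-0.608,"hand":-1}]';python3 - <<'E'
from sil import *
cap('side','s7');cap('top','t7')
Pt,Rt=upT(-77.6,H+[0,0,.195],RK2,EK2); to(Pt,Rt)
o,p,R=cur();M=R.as_matrix();E=p+M@EK2;K=M@RK2
print(E,K.round(3))
overlay('side','s7',(290,40,390,170),4,'o7s',E,K);overlay('top','t7',(390,130,490,230),4,'o7t',E,K)
E
```

```text
t: 8.07
eef_pos: [0.5016, -0.3728, 0.345]
ee_rot: [3.136, 0.582, 1.791]
force: [1.2, -0.2, -4.0]
width: 0.0063
t 8.17 p [ 0.4996 -0.3713  0.3424] q [-0.383  0.108 -0.129  0.978 -0.464  0.88 ] F [-1.   0.4 -4.1] w 0.0064
target [ 0.501  -0.3739  0.216 ] d [ 0.0014 -0.0026 -0.1264] rv [ 0.09  0.07 -0.38] |rv| 0.4
[ 0.49923442 -0.3645079   0.40640561] [[ 0.221  0.975 -0.001]
 [-0.975  0.221  0.002]
 [ 0.002  0.001  1.   ]]
```

```bash
cat > run7.py <<'E'
from sil import *
import sys
f=sys.argv[1] if len(sys.argv)>1 else '7'
vs=[view('side','s7',(305,60,350,120),[[325,66],[335,66],[330,90],[322,112],[316,112]],[[[305,60],[350,60],[350,66],[305,66]],[[333,84],[340,84],[340,100],[331,100]]],dark=70),
 view('top','t7',(444,140,505,180),[[444,160],[446,166],[470,160],[505,154],[505,145],[470,150]],[[[444,140],[447,140],[447,180],[444,180]],[[440,166],[450,164],[452,180],[440,180]]],dark=78)]
a=polysel('side','s7',[[326,66],[335,66],[331,84],[322,110],[318,110]],.1,70)
c=polysel('top','t7',[[449,158],[449,164],[470,160],[490,156],[488,151],[470,150]],.25)
o,p,R=cur();M=R.as_matrix();E=p+M@EK2;K=M@RK2
Ef,Kf,f=silfit(vs,E,K,np.vstack([a,c])); print(f,len(a),len(c))
v=np.r_[Ef,Ro.from_matrix(Kf).as_rotvec()];showfit(v)
overlay('side','s7',(290,40,390,170),4,'o7s',Ef,Kf);overlay('top','t7',(410,130,510,230),4,'o7t',Ef,Kf)
E
python3 run7.py; python3 -c "
import cv2,numpy as np
a=cv2.imread('pics/o7s.png')[:,400:];b=cv2.imread('pics/o7t.png')[:,400:];c=cv2.imread('pics/m_side.png');print(c.shape)
cv2.imwrite('pics/o7.png',np.hstack([a[:400],b]))
a=cv2.imread('pics/m_side.png');b=cv2.imread('pics/m_top.png');m=np.zeros((300,560,3),np.uint8);m[:300,:225]=a;m[:200,230:535]=b;cv2.imwrite('pics/mm.png',m)"
```

```text
443.08662912953275 327 323
E [ 0.498  -0.3797  0.4203] 
 [[ 0.283  0.959  0.022]
 [-0.923  0.279 -0.267]
 [-0.262  0.056  0.964]]
tip [ 0.5184 -0.4461  0.4015] lt [ 0.4946 -0.337   0.2661] az 94.62 sag 74.49 side lean 3.19
intool R [[-0.664, 0.02, -0.748], [0.072, 0.997, -0.037], [0.744, -0.078, -0.663]] E [-0.0491 -0.0033 -0.061 ]
(300, 225, 3)
```

```bash
sed -i 's/^def view(n,f,box,poly,occ,dark=78):/def view(n,f,box,poly,occ,dark=78,zlo=-1):/; s/^    m=((im.max(2)<dark)&(g>0)).astype(float)/    Xz=cloud(n,np.load(f"pics\/{f}.npy"))[v0:v1,u0:u1,2]\n    m=((im.max(2)<dark)\&(g>0)\&((Xz>zlo)|np.isnan(Xz))).astype(float)/' sil.py
python3 - <<'E'
s=open('run7.py').read()
s=s.replace(",dark=70)",",dark=70,zlo=.15)").replace(",dark=78)]",",dark=78,zlo=.2)]").replace("[490,156],[488,151]","[505,154],[505,145]")
open('run7.py','w').write(s)
E
python3 run7.py; python3 -c "
import cv2,numpy as np
a=cv2.imread('pics/o7s.png')[:,400:];b=cv2.imread('pics/o7t.png')[:,400:]
cv2.imwrite('pics/o7.png',np.hstack([a[:400],b]))
a=cv2.imread('pics/m_side.png');b=cv2.imread('pics/m_top.png');m=np.zeros((300,560,3),np.uint8);m[:300,:225]=a;m[:200,230:535]=b;cv2.imwrite('pics/mm.png',m)"
```

```text
230.79118910734076 327 381
E [ 0.4991 -0.3754  0.4045] 
 [[ 0.247  0.969  0.034]
 [-0.932  0.246 -0.267]
 [-0.267  0.034  0.963]]
tip [ 0.5169 -0.4424  0.3854] lt [ 0.4937 -0.3327  0.2504] az 97.17 sag 74.41 side lean 1.98
intool R [[-0.662, 0.003, -0.75], [0.034, 0.999, -0.025], [0.749, -0.042, -0.661]] E [-0.0371 -0.0013 -0.05  ]
```

```bash
cat >> k0.py <<'E'
RK3=np.array([[-.6615,0,-.75],[0,1,0],[.75,0,-.6615]]); EK3=np.array([-.0371,-.0013,-.050])
H=np.array([.500,-.3672,.085])
E
python3 - <<'E'
from sil import *
o,p,R=cur();M=R.as_matrix()
K=M@RK3;E=p+M@EK3;tip=E-.16*K[:,2];print(tip,K.round(3))
pA=p+(np.array([.500,-.3672,.100])-tip); to(pA,M)
for z in (.075,.012):
    Pt,Rt=upT(-77.6,[H[0],H[1],z+.16],RK3,EK3);print('rel to A',(Pt-pA).round(4));to(Pt,Rt)
E
```

```text
[ 0.48977969 -0.333521    0.25037301] [[ 0.213  0.975  0.058]
 [-0.94   0.221 -0.261]
 [-0.268  0.001  0.964]]
t 8.17 p [ 0.4996 -0.3713  0.3424] q [-0.383  0.108 -0.129  0.978 -0.464  0.88 ] F [-1.   0.4 -4.1] w 0.0064
target [ 0.5098 -0.405   0.192 ] d [ 0.0102 -0.0337 -0.1504] rv [0. 0. 0.] |rv| 0.0
rel to A [-0.0058  0.0254 -0.0179]
t 8.17 p [ 0.4996 -0.3713  0.3424] q [-0.383  0.108 -0.129  0.978 -0.464  0.88 ] F [-1.   0.4 -4.1] w 0.0064
target [ 0.5041 -0.3796  0.1741] d [ 0.0045 -0.0083 -0.1683] rv [-15.16  -3.34  -0.38] |rv| 15.53
rel to A [-0.0058  0.0254 -0.0809]
t 8.17 p [ 0.4996 -0.3713  0.3424] q [-0.383  0.108 -0.129  0.978 -0.464  0.88 ] F [-1.   0.4 -4.1] w 0.0064
target [ 0.5041 -0.3796  0.1111] d [ 0.0045 -0.0083 -0.2313] rv [-15.16  -3.34  -0.38] |rv| 15.53
```

Move slowly to A and look.

```bash
python3 -m jog '[{"dx":0.001,"dy":-0.0034,"dz":-0.015,"rx":0,"ry":0,"rz":0,"hand":-1},{"dx":0.001,"dy":-0.0034,"dz":-0.015,"rx":0,"ry":0,"rz":0,"hand":-1},{"dx":0.001,"dy":-0.0034,"dz":-0.015,"rx":0,"ry":0,"rz":0,"hand":-1},{"dx":0.001,"dy":-0.0034,"dz":-0.015,"rx":0,"ry":0,"rz":0,"hand":-1},{"dx":0.001,"dy":-0.0034,"dz":-0.015,"rx":0,"ry":0,"rz":0,"hand":-1},{"dx":0.001,"dy":-0.0034,"dz":-0.015,"rx":0,"ry":0,"rz":0,"hand":-1},{"dx":0.001,"dy":-0.0034,"dz":-0.015,"rx":0,"ry":0,"rz":0,"hand":-1},{"dx":0.001,"dy":-0.0034,"dz":-0.015,"rx":0,"ry":0,"rz":0,"hand":-1},{"dx":0.001,"dy":-0.0034,"dz":-0.015,"rx":0,"ry":0,"rz":0,"hand":-1},{"dx":0.001,"dy":-0.0034,"dz":-0.01,"rx":0,"ry":0,"rz":0,"hand":-1},{"dx":0,"dy":0,"dz":0,"rx":0,"ry":0,"rz":0,"hand":-1}]';python3 - <<'E'
from sil import *
cap('side','s8');cap('top','t8')
o,p,R=cur();M=R.as_matrix();E=p+M@EK3;K=M@RK3
print(o['t'],p,E-.16*K[:,2])
overlay('side','s8',(280,70,380,190),4,'o8s',E,K);overlay('top','t8',(380,130,480,230),4,'o8t',E,K)
a=cv2.imread('pics/o8s.png');b=cv2.imread('pics/o8t.png');cv2.imwrite('pics/o8.png',np.hstack([a[:,:400],a[:,400:]]))
E
```

```text
t: 9.08
eef_pos: [0.5105, -0.4036, 0.1966]
ee_rot: [3.141, 0.573, 1.796]
force: [-0.8, 0.8, -4.4]
width: 0.0065
9.1833 [ 0.5122278  -0.40434516  0.19986048] [ 0.50255807 -0.36652584  0.10783657]
```

```bash
cat > run8.py <<'E'
from sil import *
vs=[view('side','s8',(305,100,345,165),[[322,108],[332,108],[328,145],[325,156],[314,156]],[[[305,100],[345,100],[345,110],[305,110]]],dark=70),
 view('top','t8',(428,150,490,190),[[433,172],[433,181],[450,174],[478,171],[478,160],[450,165]],[[[428,150],[434,150],[434,190],[428,190]],[[428,178],[435,176],[435,190],[428,190]]],dark=78,zlo=.12)]
a=polysel('side','s8',[[323,110],[332,110],[328,140],[324,152],[315,152]],.09,70)
c=polysel('top','t8',[[435,173],[435,178],[450,173],[476,170],[476,162],[450,166]],.15)
o,p,R=cur();M=R.as_matrix();E=p+M@EK3;K=M@RK3
Ef,Kf,f=silfit(vs,E,K,np.vstack([a,c])); print(f,len(a),len(c))
v=np.r_[Ef,Ro.from_matrix(Kf).as_rotvec()];showfit(v)
overlay('side','s8',(280,70,380,190),4,'o8s',Ef,Kf);overlay('top','t8',(380,130,480,230),4,'o8t',Ef,Kf)
a=cv2.imread('pics/o8s.png');b=cv2.imread('pics/o8t.png');cv2.imwrite('pics/o8.png',np.hstack([a[:400,400:],b[:,400:]]))
E
python3 run8.py
```

```text
144.85922620998778 323 288
E [ 0.511  -0.4074  0.2558] 
 [[ 0.235  0.969  0.073]
 [-0.918  0.247 -0.31 ]
 [-0.319  0.006  0.948]]
tip [ 0.5279 -0.4735  0.2328] lt [ 0.4992 -0.3578  0.1041] az 103.32 sag 71.41 side lean 0.32
intool R [[-0.62, 0.019, -0.784], [0.023, 1.0, 0.006], [0.784, -0.014, -0.621]] E [-0.0328 -0.0017 -0.0454]
```

```bash
cat >> k0.py <<'E'
RK4=np.array([[-.6205,0,-.784],[0,1,0],[.784,0,-.6205]]); EK4=np.array([-.0328,-.0017,-.0454])
E
python3 - <<'E'
from sil import *
o,p,R=cur();M=R.as_matrix();K=M@RK4;E=p+M@EK4;print('tip',E-.16*K[:,2])
for z in (.075,.045,.012):
    Pt,Rt=upT(-77.6,[.500,-.3662,z+.16],RK4,EK4);to(Pt,Rt)
E
```

```text
tip [ 0.50011522 -0.3576139   0.10416519]
t 9.18 p [ 0.5122 -0.4043  0.1999] q [-0.435  0.209 -0.386  0.593 -0.443  0.824] F [-0.8 -0.4 -3.5] w 0.0065
target [ 0.5049 -0.3807  0.1811] d [-0.0073  0.0236 -0.0187] rv [-18.18  -3.87  -0.56] |rv| 18.59
t 9.18 p [ 0.5122 -0.4043  0.1999] q [-0.435  0.209 -0.386  0.593 -0.443  0.824] F [-0.8 -0.4 -3.5] w 0.0065
target [ 0.5049 -0.3807  0.1511] d [-0.0073  0.0236 -0.0487] rv [-18.18  -3.87  -0.56] |rv| 18.59
t 9.18 p [ 0.5122 -0.4043  0.1999] q [-0.435  0.209 -0.386  0.593 -0.443  0.824] F [-0.8 -0.4 -3.5] w 0.0065
target [ 0.5049 -0.3807  0.1181] d [-0.0073  0.0236 -0.0817] rv [-18.18  -3.87  -0.56] |rv| 18.59
```

```bash
python3 -m jog '[{"dx":0.001,"dy":-0.008,"dz":-0.005,"rx":0,"ry":0,"rz":0,"hand":-1},{"dx":0,"dy":0,"dz":-0.012,"rx":0,"ry":0,"rz":0,"hand":-1},{"dx":0,"dy":0,"dz":-0.012,"rx":0,"ry":0,"rz":0,"hand":-1},{"dx":0,"dy":0,"dz":0,"rx":0,"ry":0,"rz":0,"hand":-1}]'; python3 - <<'E'
from sil import *
cap('side','s9')
o,p,R=cur();print(o['t'],p,o['force'])
a=cv2.imread('pics/s9.png')[70:190,280:380];cv2.imwrite('pics/s9c.png',cv2.resize(a,None,fx=5,fy=5,interpolation=cv2.INTER_NEAREST))
for z in (.075,.045,.012):
    Pt,Rt=upT(-77.6,[.500,-.3662,z+.16],RK4,EK4);to(Pt,Rt)
E
```

```text
t: 9.52
eef_pos: [0.5191, -0.419, 0.1798]
ee_rot: [3.124, 0.596, 1.783]
force: [0.1, -3.2, 9.4]
width: 0.0065
9.5667 [ 0.51900413 -0.41849161  0.18001238] [-0.11584383 -2.48118442  9.43111734]
t 9.57 p [ 0.519  -0.4185  0.18  ] q [-0.449  0.236 -0.42   0.506 -0.445  0.81 ] F [-0.1 -2.5  9.4] w 0.0064
target [ 0.5049 -0.3807  0.1811] d [-0.0141  0.0378  0.0011] rv [-17.33  -3.01  -0.49] |rv| 17.6
t 9.57 p [ 0.519  -0.4185  0.18  ] q [-0.449  0.236 -0.42   0.506 -0.445  0.81 ] F [-0.1 -2.5  9.4] w 0.0064
target [ 0.5049 -0.3807  0.1511] d [-0.0141  0.0378 -0.0289] rv [-17.33  -3.01  -0.49] |rv| 17.6
t 9.57 p [ 0.519  -0.4185  0.18  ] q [-0.449  0.236 -0.42   0.506 -0.445  0.81 ] F [-0.1 -2.5  9.4] w 0.0064
target [ 0.5049 -0.3807  0.1181] d [-0.0141  0.0378 -0.0619] rv [-17.33  -3.01  -0.49] |rv| 17.6
```

```bash
python3 -m jog '[{"dx":0,"dy":0,"dz":0.01,"rx":0,"ry":0,"rz":0,"hand":-1},{"dx":-0.003,"dy":0.004,"dz":0,"rx":0,"ry":0,"rz":0,"hand":-1},{"dx":0,"dy":0,"dz":0,"rx":0,"ry":0,"rz":0,"hand":-1}]'; python3 - <<'E'
from sil import *
cap('side','s10');cap('top','t10')
o,p,R=cur();print(o['t'],p,o['force'])
a=cv2.imread('pics/s10.png')[70:190,280:380];cv2.imwrite('pics/s10c.png',cv2.resize(a,None,fx=5,fy=5,interpolation=cv2.INTER_NEAREST))
E
sed 's/s8/s10/g;s/t8/t10/g' run8.py > run10.py; python3 run10.py
```

```text
t: 9.82
eef_pos: [0.5109, -0.4086, 0.1826]
ee_rot: [3.134, 0.579, 1.793]
force: [-0.9, 0.7, -3.7]
width: 0.0066
9.9167 [ 0.51031584 -0.40831119  0.18103869] [ 0.63032452  0.40124781 -4.00076397]
250.92515947145725 311 209
E [ 0.5095 -0.4112  0.2391] 
 [[ 0.259  0.964  0.054]
 [-0.914  0.263 -0.309]
 [-0.312  0.031  0.95 ]]
tip [ 0.5282 -0.477   0.2166] lt [ 0.5009 -0.3617  0.0872] az 99.89 sag 71.72 side lean 1.76
intool R [[-0.624, 0.019, -0.781], [0.046, 0.999, -0.013], [0.78, -0.044, -0.624]] E [-0.0339 -0.0011 -0.0472]
```

```bash
python3 -m jog '[{"dx":-0.001,"dy":-0.003,"dz":0,"rx":0,"ry":0,"rz":0,"hand":-1},{"dx":0,"dy":0,"dz":-0.004,"rx":0,"ry":0,"rz":0,"hand":-1},{"dx":0,"dy":0,"dz":-0.004,"rx":0,"ry":0,"rz":0,"hand":-1},{"dx":0,"dy":0,"dz":0,"rx":0,"ry":0,"rz":0,"hand":-1}]'; python3 -m jog '[{"dx":0,"dy":0,"dz":-0.004,"rx":0,"ry":0,"rz":0,"hand":-1},{"dx":0,"dy":0,"dz":0,"rx":0,"ry":0,"rz":0,"hand":-1}]'
```

```text
t: 10.25
eef_pos: [0.5089, -0.4113, 0.1716]
ee_rot: [3.138, 0.577, 1.795]
force: [-0.4, -0.5, -5.0]
width: 0.0064
t: 10.42
eef_pos: [0.5094, -0.4115, 0.1683]
ee_rot: [3.137, 0.578, 1.794]
force: [-0.8, 0.1, -3.9]
width: 0.0068
```

```bash
python3 -m jog '[{"dx":-0.0012,"dy":0.0054,"dz":0.001,"rx":-3,"ry":-0.65,"rz":-0.1,"hand":-1},{"dx":-0.0012,"dy":0.0054,"dz":0.001,"rx":-3,"ry":-0.65,"rz":-0.1,"hand":-1},{"dx":-0.0012,"dy":0.0054,"dz":0.001,"rx":-3,"ry":-0.65,"rz":-0.1,"hand":-1},{"dx":0,"dy":0,"dz":0,"rx":0,"ry":0,"rz":0,"hand":-1}]'; python3 -m jog '[{"dx":-0.0012,"dy":0.0054,"dz":0.001,"rx":-3,"ry":-0.65,"rz":-0.1,"hand":-1},{"dx":-0.0012,"dy":0.0054,"dz":0.001,"rx":-3,"ry":-0.65,"rz":-0.1,"hand":-1},{"dx":-0.0012,"dy":0.0054,"dz":0.001,"rx":-3,"ry":-0.65,"rz":-0.1,"hand":-1},{"dx":0,"dy":0,"dz":0,"rx":0,"ry":0,"rz":0,"hand":-1}]';python3 - <<'E'
from sil import *
cap('side','s11');cap('top','t11')
a=cv2.imread('pics/s11.png')[70:190,280:380];b=cv2.imread('pics/t11.png')[130:210,400:480]
a=cv2.resize(a,None,fx=4,fy=4,interpolation=cv2.INTER_NEAREST);b=cv2.resize(b,(400,400),interpolation=cv2.INTER_NEAREST)
cv2.imwrite('pics/s11c.png',np.hstack([a[:400],b]))
E
```

```text
t: 10.75
eef_pos: [0.5043, -0.3929, 0.1699]
ee_rot: [-3.141, 0.737, 1.795]
force: [-0.8, 0.7, -5.4]
width: 0.0068
t: 11.08
eef_pos: [0.5016, -0.3776, 0.1733]
ee_rot: [-3.14, 0.898, 1.791]
force: [-1.1, 0.2, -4.8]
width: 0.0066
```

```bash
python3 -m jog '[{"dx":0,"dy":0,"dz":-0.008,"rx":0,"ry":0,"rz":0,"hand":-1},{"dx":0,"dy":0,"dz":-0.008,"rx":0,"ry":0,"rz":0,"hand":-1},{"dx":0,"dy":0,"dz":0,"rx":0,"ry":0,"rz":0,"hand":-1}]'; python3 -m jog '[{"dx":0,"dy":0,"dz":-0.01,"rx":0,"ry":0,"rz":0,"hand":-1},{"dx":0,"dy":0,"dz":-0.01,"rx":0,"ry":0,"rz":0,"hand":-1},{"dx":0,"dy":0,"dz":-0.01,"rx":0,"ry":0,"rz":0,"hand":-1}]'
```

```text
t: 11.43
eef_pos: [0.5021, -0.3797, 0.1579]
ee_rot: [3.14, 0.898, 1.785]
force: [-0.1, -0.7, -4.4]
width: 0.0066
t: 11.68
eef_pos: [0.503, -0.3801, 0.1296]
ee_rot: [3.136, 0.901, 1.782]
force: [0.9, -0.2, -2.9]
width: 0.0061
```

```bash
python3 -m jog '[{"dx":0,"dy":0,"dz":-0.008,"rx":0,"ry":0,"rz":0,"hand":-1},{"dx":0,"dy":0,"dz":-0.006,"rx":0,"ry":0,"rz":0,"hand":-1},{"dx":0,"dy":0,"dz":0,"rx":0,"ry":0,"rz":0,"hand":0.2},{"dx":0,"dy":0,"dz":0,"rx":0,"ry":0,"rz":0,"hand":0.2},{"dx":0,"dy":0,"dz":0,"rx":0,"ry":0,"rz":0,"hand":0.2},{"dx":0,"dy":0,"dz":0,"rx":0,"ry":0,"rz":0,"hand":0.2}]';python3 - <<'E'
from sil import *
cap('side','s12');cap('top','t12')
to(T0,G0)
a=cv2.imread('pics/s12.png')[70:190,280:380];b=cv2.imread('pics/t12.png')[130:230,380:480]
a=cv2.resize(a,None,fx=4,fy=4,interpolation=cv2.INTER_NEAREST);b=cv2.resize(b,(400,400),interpolation=cv2.INTER_NEAREST)
cv2.imwrite('pics/s12c.png',np.hstack([a[:400],b]))
E
```

```text
t: 12.18
eef_pos: [0.5037, -0.3798, 0.1171]
ee_rot: [3.134, 0.902, 1.781]
force: [0.2, -0.0, -0.4]
width: 0.0512
t 12.28 p [ 0.5034 -0.3796  0.1168] q [-0.244  0.307 -0.803 -0.055 -0.777  0.897] F [-0.3  0.1  0.4] w 0.0514
target [ 0.5041 -0.3853  0.1086] d [ 0.0007 -0.0056 -0.0082] rv [ 9.06  2.6  -0.  ] |rv| 9.43
```

```bash
python3 - <<'E'
from sil import *
D=np.load('pics/t12.npy');X=cloud('top',D);p=cv2.imread('pics/t12.png')
mk=np.zeros(D.shape,np.uint8);cv2.fillPoly(mk,[np.array([[395,191],[395,198],[405,196],[420,187],[449,184],[449,174],[420,180]],np.int32)],1)
pts=X[(mk>0)&(p.max(2)<75)&(X[...,2]>.092)]
v,e=fitkey(pts,np.r_[E0,Ro.from_matrix(K0).as_rotvec()]);print(len(pts),e)
K=showfit(v);np.savez('pics/k12.npz',E=v[:3],K=K)
for s in (.045,):
    Gt=graspRot(K,np.radians(45));g=v[:3]-s*K[:,2];to(g+.050*Gt[:,2],Gt)
    print(Gt.round(3),g)
    o,pp,R=cur();print('g in tool now',R.as_matrix().T@(g-pp))
E
```

```text
356 0.0012143749139577505
E [ 0.5006 -0.3768  0.1697] 
 [[ 0.215  0.977 -0.002]
 [-0.974  0.215 -0.074]
 [-0.072  0.018  0.997]]
tip [ 0.5161 -0.4469  0.1645] lt [ 0.5009 -0.3649  0.0101] az 88.71 sag 85.74 side lean 1.01
intool R [[-0.562, -0.011, -0.827], [0.001, 1.0, -0.013], [0.827, -0.008, -0.562]] E [-0.0395 -0.0018 -0.0355]
t 12.28 p [ 0.5034 -0.3796  0.1168] q [-0.244  0.307 -0.803 -0.055 -0.777  0.897] F [-0.3  0.1  0.4] w 0.0514
target [ 0.5084 -0.4053  0.087 ] d [ 0.005  -0.0256 -0.0297] rv [10.71  1.58  0.1 ] |rv| 10.82
[[-0.151  0.977  0.153]
 [ 0.741  0.215 -0.636]
 [-0.654  0.018 -0.756]] [ 0.5007244  -0.37347755  0.1248273 ]
g in tool now [-0.00224658 -0.00123976 -0.01018411]
```

```bash
python3 -m jog '[{"dx":0.001,"dy":-0.003,"dz":-0.001,"rx":3.6,"ry":0.5,"rz":0,"hand":0.4},{"dx":0.001,"dy":-0.003,"dz":-0.001,"rx":3.6,"ry":0.5,"rz":0,"hand":0.4},{"dx":0.001,"dy":-0.003,"dz":-0.001,"rx":3.5,"ry":0.5,"rz":0.1,"hand":0.4},{"dx":0.001,"dy":-0.006,"dz":-0.009,"rx":0,"ry":0,"rz":0,"hand":0.4},{"dx":0.001,"dy":-0.006,"dz":-0.009,"rx":0,"ry":0,"rz":0,"hand":0.4},{"dx":0,"dy":-0.0045,"dz":-0.008,"rx":0,"ry":0,"rz":0,"hand":0.4},{"dx":0,"dy":0,"dz":0,"rx":0,"ry":0,"rz":0,"hand":0.4}]';python3 - <<'E'
from sil import *
cap('side','s13');cap('top','t13')
z=np.load('pics/k12.npz');K=z['K'];Gt=graspRot(K,np.radians(45));g=z['E']-.045*K[:,2];to(g+.050*Gt[:,2],Gt)
a=cv2.imread('pics/s13.png')[70:190,280:380];b=cv2.imread('pics/t13.png')[130:230,380:480]
a=cv2.resize(a,None,fx=4,fy=4,interpolation=cv2.INTER_NEAREST);b=cv2.resize(b,(400,400),interpolation=cv2.INTER_NEAREST)
cv2.imwrite('pics/s13c.png',np.hstack([a[:400],b]))
E
```

```text
t: 12.87
eef_pos: [0.5068, -0.4053, 0.0857]
ee_rot: [3.121, 0.712, 1.773]
force: [-0.6, -0.9, -0.5]
width: 0.06
t 12.97 p [ 0.5074 -0.4049  0.0867] q [-0.38   0.321 -0.692  0.095 -0.563  0.845] F [0.1 0.1 0.2] w 0.06
target [ 0.5084 -0.4053  0.087 ] d [ 0.001  -0.0004  0.0004] rv [-0.04 -0.06  0.01] |rv| 0.08
```

```bash
python3 -m jog '[{"dx":0,"dy":0,"dz":0,"rx":0,"ry":0,"rz":0,"hand":-0.2},{"dx":0,"dy":0,"dz":0,"rx":0,"ry":0,"rz":0,"hand":-0.5},{"dx":0,"dy":0,"dz":0,"rx":0,"ry":0,"rz":0,"hand":-1},{"dx":0,"dy":0,"dz":0,"rx":0,"ry":0,"rz":0,"hand":-1},{"dx":0,"dy":0,"dz":0,"rx":0,"ry":0,"rz":0,"hand":-1},{"dx":0,"dy":0,"dz":0,"rx":0,"ry":0,"rz":0,"hand":-1},{"dx":0,"dy":0,"dz":0,"rx":0,"ry":0,"rz":0,"hand":-1}]';python3 - <<'E'
from sil import *
cap('top','t14')
z=np.load('pics/k12.npz');K=z['K'];Gt=graspRot(K,np.radians(45));g=z['E']-.045*K[:,2];to(g+.050*Gt[:,2],Gt)
b=cv2.imread('pics/t14.png')[150:220,380:460]
cv2.imwrite('pics/t14c.png',cv2.resize(b,None,fx=6,fy=6,interpolation=cv2.INTER_NEAREST))
E
```

```text
t: 13.55
eef_pos: [0.5081, -0.4049, 0.0872]
ee_rot: [3.118, 0.713, 1.772]
force: [-0.3, 2.7, 3.9]
width: 0.0158
t 13.6 p [ 0.5081 -0.4049  0.0872] q [-0.38   0.321 -0.691  0.094 -0.563  0.844] F [-2.   2.5  4.6] w 0.016
target [ 0.5084 -0.4053  0.087 ] d [ 0.0003 -0.0003 -0.0002] rv [-0.01  0.02 -0.03] |rv| 0.03
```

```bash
python3 -m jog '[{"dx":0,"dy":-0.001,"dz":0.01,"rx":0,"ry":0,"rz":0,"hand":-1},{"dx":0,"dy":-0.001,"dz":0.015,"rx":0,"ry":0,"rz":0,"hand":-1},{"dx":0,"dy":-0.001,"dz":0.02,"rx":0,"ry":0,"rz":0,"hand":-1},{"dx":0,"dy":-0.001,"dz":0.02,"rx":0,"ry":0,"rz":0,"hand":-1},{"dx":0,"dy":-0.001,"dz":0.025,"rx":0,"ry":0,"rz":0,"hand":-1},{"dx":0,"dy":0,"dz":0.03,"rx":0,"ry":0,"rz":0,"hand":-1},{"dx":0,"dy":0,"dz":0.03,"rx":0,"ry":0,"rz":0,"hand":-1},{"dx":0,"dy":0,"dz":0.03,"rx":0,"ry":0,"rz":0,"hand":-1},{"dx":0,"dy":0,"dz":0,"rx":0,"ry":0,"rz":0,"hand":-1}]';cat >> k0.py <<'E'
import os
if os.path.exists('pics/k12.npz'):
    z=np.load('pics/k12.npz')
    Mg=Ro.from_euler('xyz',[3.118,.713,1.772]).as_matrix(); pg=np.array([.5081,-.4049,.0872])
    RK=Mg.T@z['K'];EK=Mg.T@(z['E']-pg)
E
python3 - <<'E'
from sil import *
print(RK.round(3),EK)
cap('side','s15');cap('top','t15')
Pt,Rt=keyT(117,S+[0,0,.07]); to(Pt,Rt)
a=cv2.imread('pics/s15.png')[30:190,270:390]
overlay('side','s15',(270,30,370,180),4,'o15s')
E
```

```text
t: 14.35
eef_pos: [0.5106, -0.4115, 0.2736]
ee_rot: [3.108, 0.718, 1.765]
force: [1.4, -0.6, -1.0]
width: 0.016
[[-0.707 -0.    -0.707]
 [-0.     1.     0.   ]
 [ 0.707  0.    -0.707]] [-0.03202682  0.00023151 -0.08139461]
t 14.45 p [ 0.5078 -0.4095  0.2663] q [-0.39   0.126 -0.397  0.579 -0.557  0.834] F [-0.2 -0.6 -4.2] w 0.0161
target [0.4534 0.2111 0.2531] d [-0.0543  0.6206 -0.0132] rv [80.65 29.76 12.5 ] |rv| 86.87
```

```bash
python3 -m jog '[{"dx":-0.0027,"dy":0.022,"dz":0.012,"rx":4.03,"ry":1.49,"rz":0.625,"hand":-1},{"dx":-0.0027,"dy":0.032,"dz":0.012,"rx":4.03,"ry":1.49,"rz":0.625,"hand":-1},{"dx":-0.0027,"dy":0.032,"dz":0.012,"rx":4.03,"ry":1.49,"rz":0.625,"hand":-1},{"dx":-0.0027,"dy":0.032,"dz":0.012,"rx":4.03,"ry":1.49,"rz":0.625,"hand":-1},{"dx":-0.0027,"dy":0.032,"dz":0,"rx":4.03,"ry":1.49,"rz":0.625,"hand":-1},{"dx":-0.0027,"dy":0.032,"dz":0,"rx":4.03,"ry":1.49,"rz":0.625,"hand":-1},{"dx":-0.0027,"dy":0.032,"dz":0,"rx":4.03,"ry":1.49,"rz":0.625,"hand":-1},{"dx":-0.0027,"dy":0.032,"dz":0,"rx":4.03,"ry":1.49,"rz":0.625,"hand":-1},{"dx":-0.0027,"dy":0.032,"dz":0,"rx":4.03,"ry":1.49,"rz":0.625,"hand":-1},{"dx":-0.0027,"dy":0.032,"dz":0,"rx":4.03,"ry":1.49,"rz":0.625,"hand":-1},{"dx":-0.0027,"dy":0.032,"dz":0,"rx":4.03,"ry":1.49,"rz":0.625,"hand":-1},{"dx":-0.0027,"dy":0.032,"dz":0,"rx":4.03,"ry":1.49,"rz":0.625,"hand":-1},{"dx":-0.0027,"dy":0.032,"dz":0,"rx":4.03,"ry":1.49,"rz":0.625,"hand":-1},{"dx":-0.0027,"dy":0.032,"dz":0,"rx":4.03,"ry":1.49,"rz":0.625,"hand":-1},{"dx":-0.0027,"dy":0.032,"dz":-0.005,"rx":4.03,"ry":1.49,"rz":0.625,"hand":-1},{"dx":-0.0027,"dy":0.032,"dz":-0.01,"rx":4.03,"ry":1.49,"rz":0.625,"hand":-1},{"dx":-0.0027,"dy":0.032,"dz":-0.01,"rx":4.03,"ry":1.49,"rz":0.625,"hand":-1},{"dx":-0.0027,"dy":0.032,"dz":-0.01,"rx":4.03,"ry":1.49,"rz":0.625,"hand":-1},{"dx":-0.0027,"dy":0.032,"dz":-0.01,"rx":4.03,"ry":1.49,"rz":0.625,"hand":-1},{"dx":-0.0027,"dy":0.022,"dz":0,"rx":4.03,"ry":1.49,"rz":0.625,"hand":-1}]';python3 - <<'E'
from sil import *
cap('side','s16');cap('top','t16')
Pt,Rt=keyT(117,S+[0,0,.07]); to(Pt,Rt)
overlay('side','s16',(130,180,230,320),4,'o16s');overlay('top','t16',(60,140,160,240),4,'o16t')
E
```

```text
t: 16.12
eef_pos: [0.4517, 0.2115, 0.2653]
ee_rot: [-3.133, -0.788, 2.039]
force: [-1.6, 0.3, -4.0]
width: 0.0159
t 16.22 p [0.4513 0.2107 0.2642] q [-0.017  0.447  0.01   1.585  0.67   0.924] F [-0.9 -0.8 -4.1] w 0.016
target [0.4534 0.2111 0.2531] d [ 0.0021  0.0004 -0.0111] rv [ 0.17 -0.65 -0.23] |rv| 0.71
```

```bash
cat > run16.py <<'E'
from sil import *
vs=[view('side','s16',(140,220,205,312),[[166,240],[179,240],[178,252],[165,304],[150,304]],[[[140,220],[195,220],[195,250],[178,254],[178,246],[140,246]],[[182,268],[205,268],[205,312],[182,312]]]),
 view('top','t16',(70,165,120,235),[[75,211],[78,220],[122,200],[122,185]],[])]
vs[1][3][:,-4:]=False
a=polysel('side','s16',[[167,240],[178,240],[178,250],[166,302],[152,302]],.17)
c=polysel('top','t16',[[76,211],[79,219],[122,199],[122,187]],.2)
E,K=keynow()
Ef,Kf,f=silfit(vs,E,K,np.vstack([a,c])); print(f,len(a),len(c))
v=np.r_[Ef,Ro.from_matrix(Kf).as_rotvec()];showfit(v)
o,p,R=cur();M=R.as_matrix();print('pred tip',E+.072*K[:,0])
overlay('side','s16',(130,180,230,320),4,'o16s',Ef,Kf);overlay('top','t16',(60,140,160,240),4,'o16t',Ef,Kf)
E
python3 run16.py
```

```text
131.01741799107168 751 477
E [0.4884 0.139  0.2967] 
 [[-0.001  0.89   0.456]
 [ 0.008  0.456 -0.89 ]
 [-1.     0.003 -0.008]]
tip [0.4884 0.1396 0.2247] lt [0.4154 0.2814 0.2979] az 117.13 sag -0.45 side lean 0.19
intool R [[-0.703, 0.009, -0.711], [0.014, 1.0, -0.001], [0.711, -0.011, -0.703]] E [-0.0339 -0.0001 -0.0801]
pred tip [0.48771808 0.13933738 0.2268869 ]
```

```bash
python3 -m jog '[{"dx":0.0014,"dy":0,"dz":-0.015,"rx":0,"ry":0,"rz":0,"hand":-1},{"dx":0,"dy":0,"dz":-0.02,"rx":0,"ry":0,"rz":0,"hand":-1},{"dx":0,"dy":0,"dz":-0.02,"rx":0,"ry":0,"rz":0,"hand":-1},{"dx":0,"dy":0,"dz":-0.012,"rx":0,"ry":0,"rz":0,"hand":-1},{"dx":0,"dy":0,"dz":0,"rx":0,"ry":0,"rz":0,"hand":-1},{"dx":0,"dy":0,"dz":0,"rx":0,"ry":0,"rz":0,"hand":-1}]';python3 - <<'E'
from sil import *
cap('side','s17')
Pt,Rt=keyT(117,S+[0,0,.012]); to(Pt,Rt); E,K=keynow();print(E+.072*K[:,0])
a=cv2.imread('pics/s17.png')[220:320,140:240].astype(float);a=np.clip(255*(a/255)**.6,0,255).astype(np.uint8)
cv2.imwrite('pics/s17c.png',cv2.resize(a,(600,600),interpolation=cv2.INTER_NEAREST))
E
```

```text
t: 16.72
eef_pos: [0.4544, 0.2094, 0.2016]
ee_rot: [-3.136, -0.784, 2.039]
force: [0.2, -0.6, -3.1]
width: 0.0158
t 16.77 p [0.455  0.2096 0.2025] q [-0.02   0.483 -0.094  1.435  0.671  0.924] F [-0.1  0.1 -2.5] w 0.016
target [0.4534 0.2111 0.1951] d [-0.0016  0.0014 -0.0074] rv [ 0.17 -0.06 -0.05] |rv| 0.19
[0.49161131 0.13817612 0.16556516]
```

```bash
python3 -m jog '[{"dx":-0.0018,"dy":0.0012,"dz":-0.004,"rx":0,"ry":0,"rz":0,"hand":-1},{"dx":0,"dy":0,"dz":-0.004,"rx":0,"ry":0,"rz":0,"hand":-1},{"dx":0,"dy":0,"dz":0,"rx":0,"ry":0,"rz":0,"hand":-1}]'; python3 -m jog '[{"dx":0,"dy":0,"dz":-0.004,"rx":0,"ry":0,"rz":0,"hand":-1},{"dx":0,"dy":0,"dz":0,"rx":0,"ry":0,"rz":0,"hand":-1}]'; python3 -m jog '[{"dx":0,"dy":0,"dz":-0.003,"rx":0,"ry":0,"rz":0,"hand":-1},{"dx":0,"dy":0,"dz":0,"rx":0,"ry":0,"rz":0,"hand":-1}]'
```

```text
t: 17.02
eef_pos: [0.4532, 0.2111, 0.1943]
ee_rot: [-3.14, -0.783, 2.043]
force: [-0.2, 0.1, -3.4]
width: 0.0159
t: 17.18
eef_pos: [0.4532, 0.2112, 0.1902]
ee_rot: [-3.14, -0.783, 2.042]
force: [-0.1, 0.1, -3.3]
width: 0.0159
t: 17.35
eef_pos: [0.4532, 0.2112, 0.1872]
ee_rot: [-3.14, -0.784, 2.042]
force: [-0.0, 0.5, -2.9]
width: 0.0157
```

```bash
python3 -m jog '[{"dx":0,"dy":0,"dz":-0.003,"rx":0,"ry":0,"rz":0,"hand":-1},{"dx":0,"dy":0,"dz":0,"rx":0,"ry":0,"rz":0,"hand":-1}]'; python3 -m jog '[{"dx":0,"dy":0,"dz":-0.003,"rx":0,"ry":0,"rz":0,"hand":-1},{"dx":0,"dy":0,"dz":0,"rx":0,"ry":0,"rz":0,"hand":-1}]'; python3 -m jog '[{"dx":0,"dy":0,"dz":-0.002,"rx":0,"ry":0,"rz":0,"hand":-1},{"dx":0,"dy":0,"dz":0,"rx":0,"ry":0,"rz":0,"hand":-1}]'
```

```text
t: 17.52
eef_pos: [0.4532, 0.2112, 0.1841]
ee_rot: [-3.14, -0.784, 2.042]
force: [-0.3, -0.1, -4.8]
width: 0.0161
t: 17.68
eef_pos: [0.4534, 0.2114, 0.1815]
ee_rot: [-3.141, -0.784, 2.042]
force: [-0.4, -1.1, -1.8]
width: 0.0158
t: 17.85
eef_pos: [0.4538, 0.211, 0.1792]
ee_rot: [-3.142, -0.782, 2.043]
force: [0.7, -0.8, -4.1]
width: 0.0158
```

```bash
python3 -m jog '[{"dx":0,"dy":0,"dz":-0.004,"rx":0,"ry":0,"rz":0,"hand":-1},{"dx":0,"dy":0,"dz":0,"rx":0,"ry":0,"rz":0,"hand":-1}]'; python3 -m jog '[{"dx":0,"dy":0,"dz":-0.004,"rx":0,"ry":0,"rz":0,"hand":-1},{"dx":0,"dy":0,"dz":0,"rx":0,"ry":0,"rz":0,"hand":-1}]'; python3 -m jog '[{"dx":0,"dy":0,"dz":-0.004,"rx":0,"ry":0,"rz":0,"hand":-1},{"dx":0,"dy":0,"dz":0,"rx":0,"ry":0,"rz":0,"hand":-1}]'
```

```text
t: 18.02
eef_pos: [0.4537, 0.211, 0.1748]
ee_rot: [-3.141, -0.783, 2.043]
force: [3.1, -1.8, -4.3]
width: 0.0159
t: 18.18
eef_pos: [0.4538, 0.211, 0.1708]
ee_rot: [-3.141, -0.783, 2.043]
force: [2.5, -1.1, -4.2]
width: 0.0162
t: 18.35
eef_pos: [0.4537, 0.2111, 0.1669]
ee_rot: [-3.141, -0.783, 2.043]
force: [4.0, -1.9, -3.7]
width: 0.0156
```

```bash
python3 -m jog '[{"dx":0,"dy":0,"dz":-0.003,"rx":0,"ry":0,"rz":0,"hand":-1},{"dx":0,"dy":0,"dz":0,"rx":0,"ry":0,"rz":0,"hand":-1}]'; python3 -m jog '[{"dx":0,"dy":0,"dz":-0.003,"rx":0,"ry":0,"rz":0,"hand":-1},{"dx":0,"dy":0,"dz":0,"rx":0,"ry":0,"rz":0,"hand":-1}]'; python3 -m jog '[{"dx":0,"dy":0,"dz":-0.002,"rx":0,"ry":0,"rz":0,"hand":-1},{"dx":0,"dy":0,"dz":0,"rx":0,"ry":0,"rz":0,"hand":-1}]'
```

```text
t: 18.52
eef_pos: [0.4538, 0.2111, 0.1642]
ee_rot: [-3.141, -0.783, 2.043]
force: [4.5, -2.3, -3.0]
width: 0.0159
t: 18.68
eef_pos: [0.4537, 0.2111, 0.1612]
ee_rot: [-3.141, -0.783, 2.043]
force: [4.6, -3.2, -1.8]
width: 0.0157
t: 18.85
eef_pos: [0.4535, 0.2117, 0.1601]
ee_rot: [-3.141, -0.785, 2.042]
force: [3.4, -2.3, 1.8]
width: 0.0161
```

```bash
python3 -m jog '[{"dx":0,"dy":0,"dz":-0.002,"rx":0,"ry":0,"rz":0,"hand":-1},{"dx":0,"dy":0,"dz":0,"rx":0,"ry":0,"rz":0,"hand":-1}]'; python3 -m jog '[{"dx":0,"dy":0,"dz":0.001,"rx":0,"ry":0,"rz":0,"hand":-0.6},{"dx":0,"dy":0,"dz":0,"rx":0,"ry":0,"rz":0,"hand":-0.3},{"dx":0,"dy":0,"dz":0,"rx":0,"ry":0,"rz":0,"hand":0},{"dx":0,"dy":0,"dz":0,"rx":0,"ry":0,"rz":0,"hand":0.2},{"dx":0,"dy":0,"dz":0,"rx":0,"ry":0,"rz":0,"hand":0.2},{"dx":0,"dy":0,"dz":0,"rx":0,"ry":0,"rz":0,"hand":0.2}]'; python3 - <<'E'
from sil import *
cap('side','s18');cap('top','t18')
o,p,R=cur();print(p,o['ee_rot'],o['joint_positions'].round(3))
a=cv2.imread('pics/s18.png')[210:330,130:230].astype(float);b=cv2.imread('pics/t18.png')[140:240,60:160].astype(float)
f=lambda a:np.clip(255*(a/255)**.6,0,255).astype(np.uint8)
cv2.imwrite('pics/s18c.png',np.hstack([cv2.resize(f(a),None,fx=4,fy=4,interpolation=cv2.INTER_NEAREST)[:400],cv2.resize(f(b),None,fx=4,fy=4,interpolation=cv2.INTER_NEAREST)]))
E
```

```text
t: 19.02
eef_pos: [0.4531, 0.2125, 0.1595]
ee_rot: [3.141, -0.787, 2.042]
force: [2.3, -0.7, 7.1]
width: 0.0157
t: 19.52
eef_pos: [0.4529, 0.2114, 0.1585]
ee_rot: [-3.139, -0.784, 2.041]
force: [0.1, -0.0, -0.4]
width: 0.0513
[0.4531117  0.21132992 0.1585091 ] [-3.13966705 -0.78393064  2.0417327 ] [-0.017  0.515 -0.163  1.332  0.672  0.926]
```

```bash
python3 -m jog '[{"dx":0.006,"dy":-0.0125,"dz":0.0145,"rx":0,"ry":0,"rz":0,"hand":0.4},{"dx":0.0096,"dy":-0.019,"dz":0.022,"rx":0,"ry":0,"rz":0,"hand":0.4},{"dx":0.0096,"dy":-0.019,"dz":0.022,"rx":0,"ry":0,"rz":0,"hand":0.4},{"dx":0.0096,"dy":-0.019,"dz":0.022,"rx":0,"ry":0,"rz":0,"hand":0.4},{"dx":0,"dy":0,"dz":0.03,"rx":0,"ry":0,"rz":0,"hand":0.4},{"dx":0,"dy":0,"dz":0,"rx":0,"ry":0,"rz":0,"hand":0.4}]'; python3 - <<'E'
from sil import *
cap('side','s19');cap('top','t19')
o,p,R=cur();print(p,o['ee_rot'],o['joint_positions'].round(3))
a=cv2.imread('pics/s19.png')[210:330,130:230].astype(float);b=cv2.imread('pics/t19.png')[140:240,90:190].astype(float)
f=lambda a:np.clip(255*(a/255)**.6,0,255).astype(np.uint8)
cv2.imwrite('pics/s19c.png',np.hstack([cv2.resize(f(a),None,fx=4,fy=4,interpolation=cv2.INTER_NEAREST)[:400],cv2.resize(f(b),None,fx=4,fy=4,interpolation=cv2.INTER_NEAREST)]))
E
```

```text
t: 20.12
eef_pos: [0.4903, 0.1411, 0.2736]
ee_rot: [3.134, -0.781, 2.045]
force: [-0.2, 0.5, 0.8]
width: 0.0597
[0.48890437 0.14144448 0.26972138] [ 3.1397332  -0.78203957  2.04386475] [-0.131  0.525  0.152  1.71   0.62   0.8  ]
```

```bash
cat > run19.py <<'E'
from sil import *
a=polysel('side','s19',[[183,264],[190,262],[194,268],[186,300],[179,312],[165,330],[155,330]],.15,72)
c=polysel('top','t19',[[200,221],[204,224],[170,206],[140,214]],9)
c=polysel('top','t19',[[200-0,0],[200,1],[201,1]],9)
c=polysel('top','t19',[[101,217],[104,223],[125,212],[150,203],[172,192],[171,184],[150,190],[125,205]],.15,78)
L=np.array([np.cos(np.radians(117)),np.sin(np.radians(117)),-.1]);L/=np.linalg.norm(L);Zk=-L;Y=np.array([.891,.454,0]);Y-=Zk*(Y@Zk);Y/=np.linalg.norm(Y);X=np.cross(Y,Zk)
K=np.c_[X,Y,Zk];E=np.array([.49,.14,.194])
for pts in (a,c,np.vstack([a,c])):
    v,e=fitkey(pts,np.r_[E,Ro.from_matrix(K).as_rotvec()]);print(len(pts),e);Kf=showfit(v)
overlay('side','s19',(130,210,230,340),4,'o19s',v[:3],Kf);overlay('top','t19',(90,140,190,240),4,'o19t',v[:3],Kf)
a=cv2.imread('pics/o19s.png');b=cv2.imread('pics/o19t.png');cv2.imwrite('pics/o19.png',np.hstack([a[:520,400:],np.vstack([b[:,400:],np.zeros((120,400,3),np.uint8)])]))
E
python3 run19.py
```

```text
688 0.001255287712940187
E [0.486  0.1449 0.1927] 
 [[ 0.103  0.896  0.432]
 [-0.102  0.442 -0.891]
 [-0.989  0.047  0.137]]
tip [0.4934 0.1375 0.1214] lt [0.4168 0.2875 0.1707] az 115.86 sag 7.88 side lean 2.72
intool R [[-0.795, 0.023, -0.606], [0.044, 0.999, -0.02], [0.605, -0.042, -0.795]] E [-0.0512 -0.0011  0.0578]
597 0.001352558095354175
E [0.4858 0.1477 0.1947] 
 [[ 0.074  0.895  0.439]
 [-0.12   0.445 -0.887]
 [-0.99   0.013  0.14 ]]
tip [0.4911 0.1391 0.1234] lt [0.4155 0.2897 0.1723] az 116.35 sag 8.05 side lean 0.75
intool R [[-0.797, 0.001, -0.604], [0.01, 1.0, -0.012], [0.604, -0.015, -0.797]] E [-0.0479  0.      0.0582]
1285 0.001523398261442729
E [0.4861 0.1458 0.1933] 
 [[ 0.101  0.893  0.438]
 [-0.099  0.447 -0.889]
 [-0.99   0.046  0.134]]
tip [0.4933 0.1387 0.122 ] lt [0.4159 0.288  0.1719] az 116.24 sag 7.68 side lean 2.65
intool R [[-0.793, 0.026, -0.609], [0.044, 0.999, -0.013], [0.608, -0.037, -0.793]] E [-0.0502 -0.0007  0.0579]
```

```bash
cat >> k0.py <<'E'
def downT(g,az,off=.05): # tool down, jaw perpendicular to long-arm az
    L=np.array([np.cos(np.radians(az)),np.sin(np.radians(az)),0]);t=np.array([0,0,-1.]);Y=np.cross(np.array([0,0,-1.]),L)*1.0
    if 0: pass
    Y=np.cross(L,np.array([0,0,1.])); return np.array(g)+off*t, np.c_[np.cross(Y,t),Y,t]
E
python3 - <<'E'
from sil import *
g=np.array([.4225,.2751,.174])
P1,R1=downT(g,116.3);print(R1.round(3));to(P1+[0,0,.11],R1)
D=np.load('pics/t0.npy') if 0 else np.load('pics/top0.npy');X=cloud('top',D);print([X[v,u].round(3) for u,v in((76,221),(85,222),(70,221))])
E
```

```text
[[-0.443  0.896  0.   ]
 [ 0.896  0.443  0.   ]
 [ 0.    -0.    -1.   ]]
t 20.22 p [0.4889 0.1414 0.2697] q [-0.131  0.525  0.152  1.71   0.62   0.8  ] F [ 0.3 -0.  -0.3] w 0.0593
target [0.4225 0.2751 0.234 ] d [-0.0664  0.1337 -0.0357] rv [-40.07 -20.04  -0.72] |rv| 44.81
[array([0.422, 0.39 , 0.077]), array([0.416, 0.351, 0.116]), array([0.419, 0.391, 0.104])]
```

```bash
python3 -m jog '[{"dx":-0.0083,"dy":0.0167,"dz":0,"rx":-5,"ry":-2.5,"rz":-0.09,"hand":0.4},{"dx":-0.0083,"dy":0.0167,"dz":0,"rx":-5,"ry":-2.5,"rz":-0.09,"hand":0.4},{"dx":-0.0083,"dy":0.0167,"dz":0,"rx":-5,"ry":-2.5,"rz":-0.09,"hand":0.4},{"dx":-0.0083,"dy":0.0167,"dz":0,"rx":-5,"ry":-2.5,"rz":-0.09,"hand":0.4},{"dx":-0.0083,"dy":0.0167,"dz":0,"rx":-5,"ry":-2.5,"rz":-0.09,"hand":0.4},{"dx":-0.0083,"dy":0.0167,"dz":0,"rx":-5,"ry":-2.5,"rz":-0.09,"hand":0.4},{"dx":-0.0083,"dy":0.0167,"dz":0,"rx":-5,"ry":-2.5,"rz":-0.09,"hand":0.4},{"dx":-0.0083,"dy":0.0167,"dz":0,"rx":-5,"ry":-2.5,"rz":-0.09,"hand":0.4},{"dx":0,"dy":0,"dz":-0.036,"rx":0,"ry":0,"rz":0,"hand":0.4},{"dx":0,"dy":0,"dz":0,"rx":0,"ry":0,"rz":0,"hand":0.4},{"dx":0,"dy":0,"dz":0,"rx":0,"ry":0,"rz":0,"hand":0.4}]'; python3 - <<'E'
from sil import *
g=np.array([.4225,.2751,.174])
P1,R1=downT(g,116.3);to(P1,R1)
E
```

```text
t: 21.13
eef_pos: [0.4183, 0.2746, 0.2303]
ee_rot: [-3.132, -0.002, 2.031]
force: [0.4, -1.2, 0.3]
width: 0.0596
t 21.13 p [0.4183 0.2746 0.2303] q [ 0.579  0.214 -0.121  1.245  0.003  1.689] F [ 0.4 -1.2  0.3] w 0.0596
target [0.4225 0.2751 0.124 ] d [ 0.0042  0.0005 -0.1063] rv [ 0.13 -0.55 -0.08] |rv| 0.57
```

```bash
python3 -m jog '[{"dx":0.004,"dy":0.0005,"dz":-0.03,"rx":0,"ry":-0.5,"rz":0,"hand":0.3},{"dx":0,"dy":0,"dz":-0.03,"rx":0,"ry":0,"rz":0,"hand":0.3},{"dx":0,"dy":0,"dz":-0.025,"rx":0,"ry":0,"rz":0,"hand":0.3},{"dx":0,"dy":0,"dz":-0.018,"rx":0,"ry":0,"rz":0,"hand":0.3},{"dx":0,"dy":0,"dz":0,"rx":0,"ry":0,"rz":0,"hand":0.3},{"dx":0,"dy":0,"dz":0,"rx":0,"ry":0,"rz":0,"hand":0.3}]'; python3 - <<'E'
from sil import *
cap('side','s20')
g=np.array([.4225,.2751,.174])
P1,R1=downT(g,116.3);to(P1,R1)
a=cv2.imread('pics/s20.png')[220:380,110:270]
cv2.imwrite('pics/s20c.png',cv2.resize(a,(560,560)))
E
```

```text
t: 21.63
eef_pos: [0.4268, 0.2749, 0.1307]
ee_rot: [3.136, 0.001, 2.026]
force: [0.0, 0.4, -0.4]
width: 0.0556
t 21.68 p [0.4275 0.2756 0.1316] q [ 5.740e-01  2.660e-01 -3.150e-01  9.820e-01 -1.000e-03  1.689e+00] F [-0.7  0.7  0.4] w 0.0554
target [0.4225 0.2751 0.124 ] d [-0.005  -0.0005 -0.0076] rv [-0.18  0.41  0.2 ] |rv| 0.49
```

```bash
python3 -m jog '[{"dx":-0.0045,"dy":0,"dz":-0.007,"rx":0,"ry":0.4,"rz":0.2,"hand":0},{"dx":0,"dy":0,"dz":0,"rx":0,"ry":0,"rz":0,"hand":-0.3},{"dx":0,"dy":0,"dz":0,"rx":0,"ry":0,"rz":0,"hand":-1},{"dx":0,"dy":0,"dz":0,"rx":0,"ry":0,"rz":0,"hand":-1},{"dx":0,"dy":0,"dz":0,"rx":0,"ry":0,"rz":0,"hand":-1},{"dx":0,"dy":0,"dz":0,"rx":0,"ry":0,"rz":0,"hand":-1},{"dx":0,"dy":0,"dz":0,"rx":0,"ry":0,"rz":0,"hand":-1}]'; python3 - <<'E'
from sil import *
g=np.array([.4225,.2751,.174])
P1,R1=downT(g,116.3);to(P1,R1)
S=np.array([.4900,.1397]);o,p,R=cur()
d=p[:2]-S;r=np.hypot(*d);az=np.arctan2(d[1],d[0]);print(r,np.degrees(az))
prev=d
for k in range(1,13):
    a=az-np.radians(5*k);q=r*np.array([np.cos(a),np.sin(a)]);print(k,np.degrees(a).round(1),(q-prev).round(4));prev=q
E
```

```text
t: 22.27
eef_pos: [0.4216, 0.2762, 0.1235]
ee_rot: [3.141, -0.002, 2.032]
force: [0.1, 0.6, 1.2]
width: 0.0156
t 22.27 p [0.4216 0.2762 0.1235] q [ 0.578  0.27  -0.332  0.967  0.002  1.688] F [0.1 0.6 1.2] w 0.0156
target [0.4225 0.2751 0.124 ] d [ 0.0009 -0.0011  0.0005] rv [-0.14 -0.03 -0.15] |rv| 0.2
0.15270954649081453 116.61665293861017
1 111.6 [0.0122 0.0054]
2 106.6 [0.0126 0.0044]
3 101.6 [0.0129 0.0032]
4 96.6 [0.0132 0.0021]
5 91.6 [0.0133 0.001 ]
6 86.6 [ 0.0133 -0.0002]
7 81.6 [ 0.0133 -0.0014]
8 76.6 [ 0.0131 -0.0025]
9 71.6 [ 0.0128 -0.0036]
10 66.6 [ 0.0124 -0.0047]
11 61.6 [ 0.012  -0.0058]
12 56.6 [ 0.0114 -0.0068]
```

```bash
python3 -m jog '[{"dx":0.0061,"dy":0.0028,"dz":0,"rx":0,"ry":0,"rz":-2.5,"hand":-1},{"dx":0.0061,"dy":0.0026,"dz":0,"rx":0,"ry":0,"rz":-2.5,"hand":-1},{"dx":0.0063,"dy":0.0023,"dz":0,"rx":0,"ry":0,"rz":-2.5,"hand":-1},{"dx":0.0063,"dy":0.0021,"dz":0,"rx":0,"ry":0,"rz":-2.5,"hand":-1}]'; python3 -m jog '[{"dx":0.0064,"dy":0.0017,"dz":0,"rx":0,"ry":0,"rz":-2.5,"hand":-1},{"dx":0.0065,"dy":0.0015,"dz":0,"rx":0,"ry":0,"rz":-2.5,"hand":-1},{"dx":0.0066,"dy":0.0011,"dz":0,"rx":0,"ry":0,"rz":-2.5,"hand":-1},{"dx":0.0066,"dy":0.001,"dz":0,"rx":0,"ry":0,"rz":-2.5,"hand":-1}]'
```

```text
t: 22.6
eef_pos: [0.4433, 0.2854, 0.1229]
ee_rot: [-3.136, -0.003, 1.858]
force: [-6.5, -0.6, 3.9]
width: 0.0155
t: 22.93
eef_pos: [0.4692, 0.2915, 0.1229]
ee_rot: [-3.136, -0.004, 1.685]
force: [-6.0, 1.7, 3.6]
width: 0.0156
```

```bash
python3 -m jog '[{"dx":0.0066,"dy":0.0006,"dz":0,"rx":0,"ry":0,"rz":-2.5,"hand":-1},{"dx":0.0067,"dy":0.0004,"dz":0,"rx":0,"ry":0,"rz":-2.5,"hand":-1},{"dx":0.0066,"dy":0,"dz":0,"rx":0,"ry":0,"rz":-2.5,"hand":-1},{"dx":0.0067,"dy":-0.0002,"dz":0,"rx":0,"ry":0,"rz":-2.5,"hand":-1}]'; python3 - <<'E'
from sil import *
cap('side','s21')
o,p,R=cur();S=np.array([.49,.1397]);d=p[:2]-S;print(np.hypot(*d),np.degrees(np.arctan2(d[1],d[0])),np.degrees(o['ee_rot'][2]),o['force'],o['torque'])
a=cv2.imread('pics/s21.png')[200:360,110:270]
cv2.imwrite('pics/s21c.png',cv2.resize(a,(560,560)))
E
```

```text
t: 23.27
eef_pos: [0.496, 0.293, 0.1231]
ee_rot: [-3.136, -0.004, 1.51]
force: [-4.6, 3.0, 3.0]
width: 0.0163
0.15339595820513377 87.11083166343461 86.39542166315002 [-4.17453717  2.54390152  3.5734909 ] [0.41508698 1.02659955 0.63576382]
```

```bash
python3 -m jog '[{"dx":0.0067,"dy":-0.0006,"dz":0,"rx":0,"ry":0,"rz":-2.5,"hand":-1},{"dx":0.0066,"dy":-0.0008,"dz":0,"rx":0,"ry":0,"rz":-2.5,"hand":-1},{"dx":0.0066,"dy":-0.0011,"dz":0,"rx":0,"ry":0,"rz":-2.5,"hand":-1},{"dx":0.0065,"dy":-0.0014,"dz":0,"rx":0,"ry":0,"rz":-2.5,"hand":-1}]';python3 -m jog '[{"dx":0.0065,"dy":-0.0017,"dz":0,"rx":0,"ry":0,"rz":-2.5,"hand":-1},{"dx":0.0063,"dy":-0.0019,"dz":0,"rx":0,"ry":0,"rz":-2.5,"hand":-1}]';python3 -c "
from k0 import *
print(manip.get_obs()['torque'])"
```

```text
t: 23.65
eef_pos: [0.5231, 0.2898, 0.1233]
ee_rot: [-3.137, -0.005, 1.337]
force: [-4.9, 3.8, 3.5]
width: 0.0159
t: 23.82
eef_pos: [0.5362, 0.2865, 0.1234]
ee_rot: [-3.137, -0.005, 1.249]
force: [-5.0, 3.7, 3.7]
width: 0.0159
[0.86301188 0.9586443  0.89201981]
```

```bash
python3 -m jog '[{"dx":0.0063,"dy":-0.0023,"dz":0,"rx":0,"ry":0,"rz":-2.5,"hand":-1},{"dx":0.0062,"dy":-0.0025,"dz":0,"rx":0,"ry":0,"rz":-2.5,"hand":-1}]';python3 -m jog '[{"dx":0.0061,"dy":-0.0028,"dz":0,"rx":0,"ry":0,"rz":-2.5,"hand":-1}]';python3 -m jog '[{"dx":0.006,"dy":-0.003,"dz":0,"rx":0,"ry":0,"rz":-2.5,"hand":-1}]';python3 -c "
from k0 import *
print(manip.get_obs()['torque'])"
```

```text
t: 23.98
eef_pos: [0.5489, 0.282, 0.1235]
ee_rot: [-3.137, -0.005, 1.162]
force: [-4.5, 5.0, 3.2]
width: 0.0158
t: 24.07
eef_pos: [0.5551, 0.2793, 0.1236]
ee_rot: [-3.137, -0.006, 1.118]
force: [-3.8, 5.0, 3.7]
width: 0.0157
t: 24.15
eef_pos: [0.5612, 0.2764, 0.1236]
ee_rot: [-3.137, -0.006, 1.075]
force: [-4.5, 5.4, 3.7]
width: 0.0157
[1.12161979 0.81180056 0.83362155]
```

```bash
python3 -m jog '[{"dx":0.0059,"dy":-0.0033,"dz":0,"rx":0,"ry":0,"rz":-2.5,"hand":-1}]';python3 -m jog '[{"dx":0.0057,"dy":-0.0035,"dz":0,"rx":0,"ry":0,"rz":-2.5,"hand":-1}]';python3 -m jog '[{"dx":0.0055,"dy":-0.0037,"dz":0,"rx":0,"ry":0,"rz":-2.5,"hand":-1}]';python3 -c "
from k0 import *
print(manip.get_obs()['torque'])"
```

```text
t: 24.23
eef_pos: [0.5672, 0.2732, 0.1236]
ee_rot: [-3.137, -0.006, 1.031]
force: [-2.6, 6.1, 3.3]
width: 0.0158
t: 24.32
eef_pos: [0.573, 0.2697, 0.1237]
ee_rot: [-3.137, -0.006, 0.988]
force: [-3.5, 5.9, 3.1]
width: 0.0157
t: 24.4
eef_pos: [0.5786, 0.266, 0.1236]
ee_rot: [-3.137, -0.005, 0.944]
force: [-2.9, 6.0, 3.1]
width: 0.0152
[1.09900177 0.69466639 0.83690096]
```

```bash
python3 -m jog '[{"dx":0.0054,"dy":-0.0039,"dz":0,"rx":0,"ry":0,"rz":-2.5,"hand":-1}]';python3 -m jog '[{"dx":0.0052,"dy":-0.0041,"dz":0,"rx":0,"ry":0,"rz":-2.5,"hand":-1}]';python3 - <<'E'
from sil import *
cap('side','s22');cap('top','t22')
o,p,R=cur();S=np.array([.49,.1397]);d=p[:2]-S;print(np.hypot(*d),np.degrees(np.arctan2(d[1],d[0])),np.degrees(o['ee_rot'][2]),o['force'],o['torque'])
a=cv2.imread('pics/s22.png')[180:340,110:270]
b=cv2.imread('pics/t22.png')[120:240,100:220]
cv2.imwrite('pics/s22c.png',np.hstack([cv2.resize(a,(400,400)),cv2.resize(b,(400,400))]))
E
```

```text
t: 24.48
eef_pos: [0.5841, 0.2621, 0.1237]
ee_rot: [-3.137, -0.005, 0.9]
force: [-2.7, 5.2, 3.6]
width: 0.0158
t: 24.57
eef_pos: [0.5887, 0.2583, 0.1237]
ee_rot: [-3.135, -0.005, 0.857]
force: [-4.7, 5.9, 4.7]
width: 0.0156
0.1540858975242459 49.39194829307449 49.0497119817607 [-0.78048949  3.31113052  3.4481779 ] [0.75636101 0.41720916 0.54000893]
```

```bash
python3 -m jog '[{"dx":0.005,"dy":-0.0043,"dz":0,"rx":0,"ry":0,"rz":-2.5,"hand":-1}]';python3 -m jog '[{"dx":0.0048,"dy":-0.0045,"dz":0,"rx":0,"ry":0,"rz":-2.5,"hand":-1}]';python3 -c "
from k0 import *
print(manip.get_obs()['torque'])"
```

```text
t: 24.75
eef_pos: [0.5932, 0.2541, 0.1236]
ee_rot: [-3.135, -0.004, 0.815]
force: [-7.0, 9.1, 4.9]
width: 0.0157
t: 24.83
eef_pos: [0.5976, 0.2501, 0.1236]
ee_rot: [-3.134, -0.004, 0.771]
force: [-2.7, 4.6, 6.5]
width: 0.0158
[0.79132929 0.58879984 1.13954524]
```

```bash
python3 - <<'E'
from sil import *
cap('side','s23');cap('top','t23')
o,p,R=cur();S=np.array([.49,.1397]);d=p[:2]-S;print(o['t'],np.hypot(*d),np.degrees(np.arctan2(d[1],d[0])),np.degrees(o['ee_rot'][2]),o['force'],o['torque'])
a=cv2.imread('pics/s23.png')[240:300,140:220]
b=cv2.imread('pics/t23.png')[120:200,110:190]
f=lambda a:np.clip(255*(a/255)**.6,0,255).astype(np.uint8)
cv2.imwrite('pics/s23c.png',np.hstack([cv2.resize(f(a),(400,300),interpolation=cv2.INTER_NEAREST),cv2.resize(f(b),(400,400),interpolation=cv2.INTER_NEAREST)[100:400]]))
c=polysel('top','t23',[[120,135],[125,130],[180,185],[172,192]],.15,60)
c2=polysel('side','s23',[[110,225],[110,240],[175,240],[185,262],[196,262],[190,238],[175,228]],.15,60)
print(len(c),len(c2))
L=np.array([np.cos(np.radians(46)),np.sin(np.radians(46)),-.1]);L/=np.linalg.norm(L);Zk=-L;X=np.array([0,0,-1.]);X-=Zk*(X@Zk);X/=np.linalg.norm(X);K=np.c_[X,np.cross(Zk,X),Zk]
for pts in (c,c2,np.vstack([c,c2])):
    v,e=fitkey(pts,np.r_[.49,.14,.194,Ro.from_matrix(K).as_rotvec()]);print(e);Kf=showfit(v)
overlay('top','t23',(100,120,200,220),4,'o23t',v[:3],Kf)
overlay('side','s23',(100,200,200,300),4,'o23s',v[:3],Kf)
a=cv2.imread('pics/o23t.png');b=cv2.imread('pics/o23s.png');cv2.imwrite('pics/o23.png',np.hstack([a[:,400:],b[:,400:]]))
E
```

```text
24.9333 0.15419363818244172 44.30146361075682 44.04408888047588 [-0.40103377  2.32927235  5.75717225] [0.4577089  0.19067135 0.44783623]
553 23
0.004666216454572657
E [0.4959 0.1464 0.1942] 
 [[-0.089  0.71  -0.699]
 [-0.104 -0.704 -0.702]
 [-0.991  0.01   0.136]]
tip [0.4895 0.1389 0.1229] lt [0.6077 0.2587 0.1724] az 45.13 sag 7.84 side lean 0.59
intool R [[-0.141, 0.02, -0.99], [0.014, 1.0, 0.019], [0.99, -0.011, -0.141]] E [-1.45e-01 -1.00e-04 -7.09e-02]
0.0033982484613834423
E [0.4852 0.136  0.2733] 
 [[ 0.174  0.759 -0.628]
 [ 0.117 -0.649 -0.752]
 [-0.978  0.057 -0.202]]
tip [0.4977 0.1445 0.2029] lt [0.5856 0.2563 0.3056] az 50.14 sag -11.64 side lean 3.26
intool R [[0.202, 0.095, -0.975], [0.037, 0.994, 0.104], [0.979, -0.057, 0.197]] E [-1.596e-01 -1.000e-04 -1.500e-01]
0.021248206775402043
E [0.4959 0.1464 0.1943] 
 [[-0.088  0.71  -0.698]
 [-0.102 -0.704 -0.703]
 [-0.991  0.01   0.134]]
tip [0.4896 0.139  0.1229] lt [0.6076 0.2589 0.1728] az 45.19 sag 7.72 side lean 0.57
intool R [[-0.138, 0.021, -0.99], [0.014, 1.0, 0.02], [0.99, -0.011, -0.139]] E [-1.45e-01 -1.00e-04 -7.09e-02]
```

```bash
python3 -m jog '[{"dx":0.0046,"dy":-0.0047,"dz":0,"rx":0,"ry":0,"rz":-2.5,"hand":-1}]';python3 -m jog '[{"dx":0.0044,"dy":-0.0048,"dz":0,"rx":0,"ry":0,"rz":-2.5,"hand":-1}]';python3 -c "
from k0 import *
o=manip.get_obs();print(o['torque'],o['joint_positions'].round(3))"
```

```text
t: 25.02
eef_pos: [0.604, 0.2437, 0.1243]
ee_rot: [-3.139, -0.005, 0.727]
force: [-2.5, 3.5, 8.3]
width: 0.0157
t: 25.1
eef_pos: [0.6081, 0.2391, 0.1246]
ee_rot: [-3.138, -0.005, 0.682]
force: [-6.8, 6.6, 9.4]
width: 0.0158
[1.2900467  1.26426595 0.88991534] [0.372 0.514 0.059 1.113 0.005 2.832]
```

```bash
python3 - <<'E'
from sil import *
cap('side','s24');cap('top','t24')
o,p,R=cur();S=np.array([.49,.1397]);d=p[:2]-S;print(o['t'],p,np.hypot(*d),np.degrees(np.arctan2(d[1],d[0])),np.degrees(o['ee_rot'][2]),o['force'],o['torque'])
c=polysel('top','t24',[[119,138],[126,134],[180,185],[172,192]],.15,60)
L=np.array([np.cos(np.radians(42)),np.sin(np.radians(42)),-.1]);L/=np.linalg.norm(L);Zk=-L;X=np.array([0,0,-1.]);X-=Zk*(X@Zk);X/=np.linalg.norm(X);K=np.c_[X,np.cross(Zk,X),Zk]
v,e=fitkey(c,np.r_[.49,.14,.194,Ro.from_matrix(K).as_rotvec()]);print(e);Kf=showfit(v)
overlay('top','t24',(100,120,200,220),4,'o24t',v[:3],Kf)
overlay('side','s24',(120,200,220,300),4,'o24s',v[:3],Kf)
a=cv2.imread('pics/o24t.png');b=cv2.imread('pics/o24s.png');cv2.imwrite('pics/o24.png',np.hstack([a[:,400:],b[:,400:]]))
E
```

```text
25.2 [0.6097532  0.23708055 0.12481782] 0.15434960689229307 39.11721579798376 38.982950434041015 [-1.56152915 -1.03422854  9.19259609] [-0.09685219  0.15305475  0.21705812]
0.0036863437512851885
E [0.4977 0.1447 0.1947] 
 [[-0.144  0.708 -0.692]
 [-0.04  -0.703 -0.711]
 [-0.989 -0.075  0.129]]
tip [0.4873 0.1418 0.1235] lt [0.6083 0.2584 0.174 ] az 45.77 sag 7.41 side lean -4.28
intool R [[-0.141, 0.108, -0.984], [-0.06, 0.991, 0.117], [0.988, 0.076, -0.133]] E [-0.1449  0.0014 -0.0705]
```

```bash
python3 -m jog '[{"dx":0,"dy":0,"dz":0,"rx":0,"ry":0,"rz":0,"hand":-1}]'; python3 -m jog '[{"dx":0.0021,"dy":-0.0025,"dz":0,"rx":0,"ry":0,"rz":-1.25,"hand":-1}]';python3 -m jog '[{"dx":0,"dy":0,"dz":0,"rx":0,"ry":0,"rz":0,"hand":-1}]';python3 -c "
from k0 import *
o=manip.get_obs();print(o['torque'],o['joint_positions'].round(3))"
```

```text
t: 25.28
eef_pos: [0.61, 0.2368, 0.125]
ee_rot: [3.14, -0.005, 0.68]
force: [-1.5, -0.7, 7.8]
width: 0.0159
t: 25.37
eef_pos: [0.611, 0.2356, 0.1249]
ee_rot: [-3.14, -0.005, 0.66]
force: [-4.4, 3.8, 8.6]
width: 0.0156
t: 25.45
eef_pos: [0.6115, 0.235, 0.125]
ee_rot: [-3.141, -0.005, 0.659]
force: [-3.0, -0.0, 8.8]
width: 0.0157
[0.25186306 0.3947138  0.48041606] [3.660e-01 5.150e-01 6.300e-02 1.114e+00 2.000e-03 2.849e+00]
```

```bash
python3 -m jog '[{"dx":0,"dy":0,"dz":0,"rx":0,"ry":0,"rz":0,"hand":-0.6},{"dx":0,"dy":0,"dz":0,"rx":0,"ry":0,"rz":0,"hand":-0.3},{"dx":0,"dy":0,"dz":0,"rx":0,"ry":0,"rz":0,"hand":0},{"dx":0,"dy":0,"dz":0,"rx":0,"ry":0,"rz":0,"hand":0.2}]'; python3 - <<'E'
from sil import *
cap('side','s25');cap('top','t25')
o,p,R=cur();print(o['t'],p,o['force'])
c=polysel('top','t25',[[119,142],[126,136],[180,185],[172,192]],.15,60)
L=np.array([np.cos(np.radians(39)),np.sin(np.radians(39)),-.1]);L/=np.linalg.norm(L);Zk=-L;X=np.array([0,0,-1.]);X-=Zk*(X@Zk);X/=np.linalg.norm(X);K=np.c_[X,np.cross(Zk,X),Zk]
v,e=fitkey(c,np.r_[.495,.145,.194,Ro.from_matrix(K).as_rotvec()]);print(len(c),e);Kf=showfit(v)
overlay('top','t25',(100,120,200,220),4,'o24t',v[:3],Kf)
overlay('side','s25',(110,200,210,300),4,'o24s',v[:3],Kf)
a=cv2.imread('pics/o24t.png');b=cv2.imread('pics/o24s.png');cv2.imwrite('pics/o25.png',np.hstack([a[:,400:],b[:,400:]]))
E
```

```text
t: 25.78
eef_pos: [0.6108, 0.2339, 0.1225]
ee_rot: [-3.142, -0.001, 0.658]
force: [0.2, -0.5, -0.0]
width: 0.0509
25.8833 [0.61082036 0.23402832 0.12251382] [-0.32643321  0.85763105 -0.95373169]
330 0.0019516247509158635
E [0.4975 0.1431 0.1959] 
 [[-0.173  0.713 -0.679]
 [-0.008 -0.691 -0.723]
 [-0.985 -0.119  0.125]]
tip [0.485  0.1424 0.125 ] lt [0.6061 0.2588 0.1758] az 46.8 sag 7.21 side lean -6.85
intool R [[-0.143, 0.142, -0.979], [-0.099, 0.983, 0.157], [0.985, 0.119, -0.127]] E [-0.1452  0.0027 -0.0736]
```

```bash
python3 - <<'E'
from sil import *
L0=np.array([np.cos(np.radians(38)),np.sin(np.radians(38)),-.12])
def near(n,f,dark=62):
    D=np.load(f'pics/{f}.npy');X=cloud(n,D);im=cv2.imread(f'pics/{f}.png')
    best=None
    return X,im
X,im=near('top','t25');Xs,ims=near('side','s25')
v=np.r_[.495,.145,.194,0,0,0]
L=L0/np.linalg.norm(L0);Zk=-L;x=np.array([0,0,-1.]);x-=Zk*(x@Zk);x/=np.linalg.norm(x);K=np.c_[x,np.cross(Zk,x),Zk];E=v[:3]
v=np.r_[E,Ro.from_matrix(K).as_rotvec()]
for it in range(5):
    K=Ro.from_rotvec(v[3:]).as_matrix();E=v[:3];P=[]
    for XX,ii in((X,im),(Xs,ims)):
        q=(XX-E)@K; d,i=T.query(np.nan_to_num(q,nan=9.).reshape(-1,3)); d=d.reshape(q.shape[:2])
        m=(d<(.022 if it<2 else .015))&(XX[...,2]>.152)&(ii.max(2)<85)&(q[...,2]>-.125)
        P.append(XX[m])
    pts=np.vstack(P); v,e=fitkey(pts,v)
    print([len(a) for a in P],e)
Kf=showfit(v)
overlay('top','t25',(100,120,200,220),4,'o24t',v[:3],Kf)
overlay('side','s25',(110,200,210,300),4,'o24s',v[:3],Kf)
a=cv2.imread('pics/o24t.png');b=cv2.imread('pics/o24s.png');cv2.imwrite('pics/o25.png',np.hstack([a[:,400:],b[:,400:]]))
E
```

```text
[554, 579] 0.0013976686700655427
[552, 572] 0.0013919652274594187
[552, 572] 0.0013919652166395741
[552, 572] 0.001391965214258408
[552, 572] 0.001391965214258408
E [0.495  0.1434 0.1946] 
 [[-0.064  0.63  -0.774]
 [-0.076 -0.777 -0.625]
 [-0.995  0.019  0.097]]
tip [0.4904 0.138  0.123 ] lt [0.6189 0.2435 0.179 ] az 38.92 sag 5.59 side lean 1.07
intool R [[-0.098, 0.024, -0.995], [0.021, 1.0, 0.022], [0.995, -0.019, -0.099]] E [-0.1469  0.0009 -0.0723]
```

```bash
python3 - <<'E'
from sil import *
a=cv2.imread('pics/t25.png')[172:204,160:200].astype(float);b=cv2.imread('pics/s25.png')[255:297,170:220].astype(float)
f=lambda a:np.clip(255*(a/255)**.45,0,255).astype(np.uint8)
cv2.imwrite('pics/z25.png',np.hstack([cv2.resize(f(a),(400,320),interpolation=cv2.INTER_NEAREST),cv2.resize(f(b),(381,320),interpolation=cv2.INTER_NEAREST)]))
E
python3 -m jog '[{"dx":0,"dy":0,"dz":0,"rx":0,"ry":0,"rz":0,"hand":-0.5},{"dx":0,"dy":0,"dz":0,"rx":0,"ry":0,"rz":0,"hand":-1},{"dx":0,"dy":0,"dz":0,"rx":0,"ry":0,"rz":0,"hand":-1},{"dx":0,"dy":0,"dz":0,"rx":0,"ry":0,"rz":0,"hand":-1},{"dx":0,"dy":0,"dz":0,"rx":0,"ry":0,"rz":0,"hand":-1}]'; python3 -m jog '[{"dx":-0.0037,"dy":0.0056,"dz":0.003,"rx":0.7,"ry":-0.9,"rz":2.5,"hand":-1},{"dx":-0.0039,"dy":0.0055,"dz":0.003,"rx":0.7,"ry":-0.9,"rz":2.5,"hand":-1}]';python3 -m jog '[{"dx":-0.004,"dy":0.0054,"dz":0.003,"rx":0.7,"ry":-0.9,"rz":2.5,"hand":-1},{"dx":-0.0042,"dy":0.0053,"dz":0.003,"rx":0.7,"ry":-0.9,"rz":2.5,"hand":-1}]'; python3 -c "
from k0 import *
o=manip.get_obs();print(o['torque'],o['joint_positions'].round(3))"
```

```text
t: 26.3
eef_pos: [0.6108, 0.2347, 0.1231]
ee_rot: [-3.141, -0.002, 0.658]
force: [-1.0, 1.5, 1.0]
width: 0.0162
t: 26.47
eef_pos: [0.6043, 0.2431, 0.1283]
ee_rot: [3.136, -0.04, 0.744]
force: [3.8, -6.9, -2.1]
width: 0.0162
t: 26.63
eef_pos: [0.5955, 0.2523, 0.1336]
ee_rot: [3.13, -0.077, 0.831]
force: [2.6, -7.9, -6.6]
width: 0.0161
[-1.57434703 -0.28589015 -0.58457145] [ 0.389  0.441 -0.044  1.012  0.022  2.701]
```

```bash
python3 -m jog '[{"dx":0.0049,"dy":-0.0047,"dz":0,"rx":0,"ry":0,"rz":-2.5,"hand":-1}]';python3 -m jog '[{"dx":0.0047,"dy":-0.0048,"dz":0,"rx":0,"ry":0,"rz":-2.5,"hand":-1}]';python3 -m jog '[{"dx":0.0046,"dy":-0.0049,"dz":0,"rx":0,"ry":0,"rz":-2.5,"hand":-1}]'; python3 -c "
from k0 import *
o=manip.get_obs();print(o['torque'],o['joint_positions'].round(3))"
```

```text
t: 26.72
eef_pos: [0.597, 0.2508, 0.1342]
ee_rot: [3.137, -0.078, 0.79]
force: [-4.6, 0.7, -2.0]
width: 0.016
t: 26.8
eef_pos: [0.6015, 0.2465, 0.1339]
ee_rot: [3.139, -0.077, 0.745]
force: [-6.3, 2.6, -0.0]
width: 0.0159
t: 26.88
eef_pos: [0.6061, 0.2416, 0.1338]
ee_rot: [3.139, -0.077, 0.702]
force: [-6.6, 2.7, -0.2]
width: 0.0159
[0.59960145 1.48583321 0.79881488] [ 0.367  0.451 -0.026  1.02   0.023  2.808]
```

```bash
python3 -m jog '[{"dx":0.0043,"dy":-0.0051,"dz":0,"rx":0,"ry":0,"rz":-2.5,"hand":-1}]';python3 -m jog '[{"dx":0,"dy":0,"dz":0,"rx":0,"ry":0,"rz":0,"hand":-1}]';python3 -m jog '[{"dx":0.0041,"dy":-0.0053,"dz":0,"rx":0,"ry":0,"rz":-2.5,"hand":-1}]';python3 -m jog '[{"dx":0,"dy":0,"dz":0,"rx":0,"ry":0,"rz":0,"hand":-1}]'; python3 -c "
from k0 import *
o=manip.get_obs();print(o['torque'],o['joint_positions'].round(3))"
```

```text
t: 26.97
eef_pos: [0.6099, 0.2373, 0.1337]
ee_rot: [3.141, -0.076, 0.659]
force: [-8.6, 4.1, -0.8]
width: 0.0161
t: 27.05
eef_pos: [0.6107, 0.2363, 0.1336]
ee_rot: [3.139, -0.076, 0.658]
force: [-5.5, 1.1, -0.9]
width: 0.016
t: 27.13
eef_pos: [0.6131, 0.2333, 0.1336]
ee_rot: [-3.14, -0.076, 0.618]
force: [-9.1, 5.0, -0.4]
width: 0.0162
t: 27.22
eef_pos: [0.6141, 0.2319, 0.1336]
ee_rot: [3.141, -0.076, 0.616]
force: [-5.1, 1.7, 0.1]
width: 0.0161
[0.5221531  1.38546476 0.93605306] [ 0.351  0.458 -0.016  1.023  0.019  2.877]
```

```bash
python3 -m jog '[{"dx":0.0039,"dy":-0.0054,"dz":0,"rx":0,"ry":0,"rz":-2.5,"hand":-1}]';python3 -m jog '[{"dx":0.0037,"dy":-0.0056,"dz":0,"rx":0,"ry":0,"rz":-2.5,"hand":-1}]';python3 -m jog '[{"dx":0,"dy":0,"dz":0,"rx":0,"ry":0,"rz":0,"hand":-1}]'; python3 - <<'E'
from sil import *
o=manip.get_obs();print(o['torque'],o['joint_positions'].round(3))
cap('side','s26');cap('top','t26')
o,p,R=cur();d=p[:2]-np.array([.49,.1397]);print(o['force'],o['torque'],p,np.hypot(*d),np.degrees(np.arctan2(d[1],d[0])))
a=cv2.imread('pics/t26.png')[110:210,110:210].astype(float);b=cv2.imread('pics/s26.png')[200:300,130:230].astype(float)
f=lambda a:np.clip(255*(a/255)**.5,0,255).astype(np.uint8)
cv2.imwrite('pics/z26.png',np.hstack([cv2.resize(f(a),(400,400),interpolation=cv2.INTER_NEAREST),cv2.resize(f(b),(400,400),interpolation=cv2.INTER_NEAREST)]))
E
```

```text
t: 27.3
eef_pos: [0.6175, 0.2273, 0.1337]
ee_rot: [3.141, -0.076, 0.574]
force: [-5.1, -0.7, -0.6]
width: 0.0161
t: 27.38
eef_pos: [0.6218, 0.2209, 0.1337]
ee_rot: [3.139, -0.076, 0.529]
force: [-6.9, 2.8, -0.0]
width: 0.0161
t: 27.47
eef_pos: [0.6228, 0.2193, 0.1337]
ee_rot: [3.137, -0.076, 0.527]
force: [-4.7, -2.4, -0.9]
width: 0.0159
[-0.21888276  1.09938476  0.45227536] [ 0.333  0.463 -0.007  1.025  0.01   2.948]
[-4.9104261  -2.11117822 -0.65929462] [-0.29925938  1.14501444  0.40598835] [0.62296667 0.21910749 0.13384211] 0.15487312298676228 30.8455829369003
```

```bash
python3 -m jog '[{"dx":0,"dy":0,"dz":-0.004,"rx":0,"ry":0,"rz":0,"hand":-0.6},{"dx":0,"dy":0,"dz":0,"rx":0,"ry":0,"rz":0,"hand":-0.2},{"dx":0,"dy":0,"dz":0,"rx":0,"ry":0,"rz":0,"hand":0.2},{"dx":0,"dy":0,"dz":0.02,"rx":0,"ry":0,"rz":0,"hand":0.2},{"dx":0,"dy":0,"dz":0.035,"rx":0,"ry":0,"rz":0,"hand":0.2},{"dx":0,"dy":0,"dz":0.035,"rx":-1.4,"ry":1.8,"rz":0,"hand":0.2},{"dx":0,"dy":0,"dz":0,"rx":-1.4,"ry":1.8,"rz":0,"hand":0.2},{"dx":0,"dy":0,"dz":0,"rx":0,"ry":0,"rz":0,"hand":0.2}]'; python3 - <<'E'
from sil import *
cap('side','s27');cap('top','t27')
L0=np.array([np.cos(np.radians(31)),np.sin(np.radians(31)),-.08])
L=L0/np.linalg.norm(L0);Zk=-L;x=np.array([0,0,-1.]);x-=Zk*(x@Zk);x/=np.linalg.norm(x);K=np.c_[x,np.cross(Zk,x),Zk]
v=np.r_[.495,.143,.194,Ro.from_matrix(K).as_rotvec()]
for it in range(4):
    K=Ro.from_rotvec(v[3:]).as_matrix();E=v[:3];P=[]
    for n,f in(('top','t27'),('side','s27')):
        XX=cloud(n,np.load(f'pics/{f}.npy'));ii=cv2.imread(f'pics/{f}.png')
        q=(XX-E)@K; d,i=T.query(np.nan_to_num(q,nan=9.).reshape(-1,3)); d=d.reshape(q.shape[:2])
        m=(d<(.022 if it<2 else .014))&(XX[...,2]>.152)&(ii.max(2)<85); P.append(XX[m])
    v,e=fitkey(np.vstack(P),v);print([len(a) for a in P],e)
Kf=showfit(v);np.savez('pics/k27.npz',E=v[:3],K=Kf)
overlay('top','t27',(110,110,210,210),4,'o24t',v[:3],Kf)
overlay('side','s27',(110,200,210,300),4,'o24s',v[:3],Kf)
a=cv2.imread('pics/o24t.png');b=cv2.imread('pics/o24s.png');cv2.imwrite('pics/o27.png',np.hstack([a[:,400:],b[:,400:]]))
az=np.degrees(np.arctan2(-Kf[1,2],-Kf[0,2]));g=v[:3]-.05*Kf[:,2]
P1,R1=downT(g,az);to(P1+[0,0,.06],R1)
E
```

```text
t: 28.23
eef_pos: [0.6289, 0.2219, 0.2242]
ee_rot: [3.123, -0.009, 0.528]
force: [0.8, -0.3, 0.1]
width: 0.0511
[678, 700] 0.001462606237150961
[680, 700] 0.001471885707046781
[678, 700] 0.0014601477854188796
[678, 700] 0.001460147756725053
E [0.4925 0.1402 0.1952] 
 [[-0.017  0.526 -0.85 ]
 [-0.025 -0.85  -0.526]
 [-1.     0.012  0.028]]
tip [0.4913 0.1384 0.1233] lt [0.6285 0.2244 0.1908] az 31.74 sag 1.59 side lean 0.7
intool R [[-0.032, 0.027, -0.999], [-0.004, 1.0, 0.027], [0.999, 0.005, -0.031]] E [-0.1562  0.0017  0.025 ]
t 28.33 p [0.6263 0.2207 0.2208] q [ 0.347  0.498  0.282  1.348 -0.016  2.961] F [-0.3  0.1 -0.5] w 0.0508
target [0.535  0.1665 0.2038] d [-0.0913 -0.0542 -0.017 ] rv [0.72 0.71 1.51] |rv| 1.81
```

```bash
python3 -m jog '[{"dx":0,"dy":0,"dz":0,"rx":0,"ry":0,"rz":6.98,"hand":0.2},{"dx":0,"dy":0,"dz":0,"rx":0,"ry":0,"rz":6.98,"hand":0.2},{"dx":0,"dy":0,"dz":0,"rx":0,"ry":0,"rz":6.98,"hand":0.2},{"dx":0,"dy":0,"dz":0,"rx":0,"ry":0,"rz":6.98,"hand":0.2},{"dx":0,"dy":0,"dz":0,"rx":0,"ry":0,"rz":6.98,"hand":0.2},{"dx":0,"dy":0,"dz":0,"rx":0,"ry":0,"rz":6.98,"hand":0.2},{"dx":0,"dy":0,"dz":0,"rx":0,"ry":0,"rz":6.98,"hand":0.2},{"dx":0,"dy":0,"dz":0,"rx":0,"ry":0,"rz":6.98,"hand":0.2},{"dx":0,"dy":0,"dz":0,"rx":0,"ry":0,"rz":6.98,"hand":0.2},{"dx":0,"dy":0,"dz":0,"rx":0,"ry":0,"rz":6.98,"hand":0.2},{"dx":0,"dy":0,"dz":0,"rx":0,"ry":0,"rz":6.98,"hand":0.2},{"dx":0,"dy":0,"dz":0,"rx":0,"ry":0,"rz":6.98,"hand":0.2},{"dx":0,"dy":0,"dz":0,"rx":0,"ry":0,"rz":6.98,"hand":0.2}]'; python3 -m jog '[{"dx":0,"dy":0,"dz":0,"rx":0,"ry":0,"rz":6.98,"hand":0.2},{"dx":0,"dy":0,"dz":0,"rx":0,"ry":0,"rz":6.98,"hand":0.2},{"dx":0,"dy":0,"dz":0,"rx":0,"ry":0,"rz":6.98,"hand":0.2},{"dx":0,"dy":0,"dz":0,"rx":0,"ry":0,"rz":6.98,"hand":0.2},{"dx":0,"dy":0,"dz":0,"rx":0,"ry":0,"rz":6.98,"hand":0.2},{"dx":0,"dy":0,"dz":0,"rx":0,"ry":0,"rz":6.98,"hand":0.2},{"dx":0,"dy":0,"dz":0,"rx":0,"ry":0,"rz":6.98,"hand":0.2},{"dx":0,"dy":0,"dz":0,"rx":0,"ry":0,"rz":6.98,"hand":0.2},{"dx":0,"dy":0,"dz":0,"rx":0,"ry":0,"rz":6.98,"hand":0.2},{"dx":0,"dy":0,"dz":0,"rx":0,"ry":0,"rz":6.98,"hand":0.2},{"dx":0,"dy":0,"dz":0,"rx":0,"ry":0,"rz":6.98,"hand":0.2},{"dx":0,"dy":0,"dz":0,"rx":0,"ry":0,"rz":6.98,"hand":0.2},{"dx":0,"dy":0,"dz":0,"rx":0,"ry":0,"rz":6.98,"hand":0.2},{"dx":0,"dy":0,"dz":0,"rx":0,"ry":0,"rz":0,"hand":0.2}]'; cat >> k0.py <<'E'
def downF(g,az,off=.05):
    P,R=downT(g,az,off); return P,R@np.diag([-1,-1,1])
E
python3 - <<'E'
from sil import *
z=np.load('pics/k27.npz');g=z['E']-.14*z['K'][:,2]
P1,R1=downF(g,31.74);to(P1,R1)
E
```

```text
t: 29.42
eef_pos: [0.6245, 0.2197, 0.2196]
ee_rot: [3.127, -0.003, 2.117]
force: [0.8, -0.1, 0.2]
width: 0.0511
t: 30.58
eef_pos: [0.6246, 0.2198, 0.2197]
ee_rot: [3.124, -0.005, -2.587]
force: [1.3, 0.4, 0.7]
width: 0.0512
t 30.58 p [0.6246 0.2198 0.2197] q [ 0.33   0.508  0.298  1.368  0.016 -0.225] F [1.3 0.4 0.7] w 0.0512
target [0.6115 0.2139 0.1413] d [-0.0131 -0.006  -0.0783] rv [-0.7  -0.74 -0.06] |rv| 1.02
```

```bash
python3 -m jog '[{"dx":-0.013,"dy":-0.006,"dz":-0.02,"rx":-0.7,"ry":-0.7,"rz":0,"hand":0.2},{"dx":0,"dy":0,"dz":-0.03,"rx":0,"ry":0,"rz":0,"hand":0.2},{"dx":0,"dy":0,"dz":-0.028,"rx":0,"ry":0,"rz":0,"hand":0.2},{"dx":0,"dy":0,"dz":0,"rx":0,"ry":0,"rz":0,"hand":0.2},{"dx":0,"dy":0,"dz":0,"rx":0,"ry":0,"rz":0,"hand":-0.3},{"dx":0,"dy":0,"dz":0,"rx":0,"ry":0,"rz":0,"hand":-1},{"dx":0,"dy":0,"dz":0,"rx":0,"ry":0,"rz":0,"hand":-1},{"dx":0,"dy":0,"dz":0,"rx":0,"ry":0,"rz":0,"hand":-1},{"dx":0,"dy":0,"dz":0,"rx":0,"ry":0,"rz":0,"hand":-1},{"dx":0,"dy":0,"dz":0,"rx":0,"ry":0,"rz":0,"hand":-1}]';python3 - <<'E'
from sil import *
z=np.load('pics/k27.npz');g=z['E']-.14*z['K'][:,2]
P1,R1=downF(g,31.74);to(P1,R1)
S=np.array([.4900,.1397]);o,p,R=cur()
d=p[:2]-S;r=np.hypot(*d);az=np.arctan2(d[1],d[0]);print(r,np.degrees(az))
prev=d
for k in range(1,9):
    a=az-np.radians(5*k);q=r*np.array([np.cos(a),np.sin(a)]);print(k,np.degrees(a).round(1),((q-prev)/2).round(4));prev=q
E
```

```text
t: 31.42
eef_pos: [0.6141, 0.2149, 0.1448]
ee_rot: [-3.141, 0.005, -2.588]
force: [0.4, -0.2, 2.0]
width: 0.0153
t 31.42 p [0.6141 0.2149 0.1448] q [ 0.337  0.497  0.084  1.152  0.    -0.217] F [ 0.4 -0.2  2. ] w 0.0153
target [0.6115 0.2139 0.1413] d [-0.0026 -0.0011 -0.0034] rv [-0.11  0.28  0.04] |rv| 0.3
0.1451371218199519 31.226021442833186
1 26.2 [ 0.003  -0.0056]
2 21.2 [ 0.0025 -0.0058]
3 16.2 [ 0.002 -0.006]
4 11.2 [ 0.0015 -0.0061]
5 6.2 [ 0.001  -0.0063]
6 1.2 [ 0.0004 -0.0063]
7 -3.8 [-0.0001 -0.0063]
8 -8.8 [-0.0007 -0.0063]
```

```bash
python3 -m jog '[{"dx":0.003,"dy":-0.0056,"dz":0,"rx":0,"ry":0,"rz":-2.5,"hand":-1},{"dx":0.003,"dy":-0.0056,"dz":0,"rx":0,"ry":0,"rz":-2.5,"hand":-1}]';python3 -m jog '[{"dx":0.0025,"dy":-0.0058,"dz":0,"rx":0,"ry":0,"rz":-2.5,"hand":-1},{"dx":0.0025,"dy":-0.0058,"dz":0,"rx":0,"ry":0,"rz":-2.5,"hand":-1}]';python3 -m jog '[{"dx":0.002,"dy":-0.006,"dz":0,"rx":0,"ry":0,"rz":-2.5,"hand":-1},{"dx":0.002,"dy":-0.006,"dz":0,"rx":0,"ry":0,"rz":-2.5,"hand":-1}]';python3 -m jog '[{"dx":0.0015,"dy":-0.0061,"dz":0,"rx":0,"ry":0,"rz":-2.5,"hand":-1},{"dx":0.0015,"dy":-0.0061,"dz":0,"rx":0,"ry":0,"rz":-2.5,"hand":-1}]';python3 -c "
from k0 import *
o=manip.get_obs();print(o['torque'],o['joint_positions'].round(3))"
```

```text
t: 31.58
eef_pos: [0.6199, 0.2049, 0.1447]
ee_rot: [3.141, 0.006, -2.675]
force: [0.7, 1.5, 3.4]
width: 0.0158
t: 31.75
eef_pos: [0.6246, 0.1945, 0.1447]
ee_rot: [3.137, 0.006, -2.762]
force: [-0.3, 7.0, 3.5]
width: 0.0154
t: 31.92
eef_pos: [0.6288, 0.1832, 0.1447]
ee_rot: [3.136, 0.006, -2.848]
force: [0.8, 6.3, 2.0]
width: 0.016
t: 32.08
eef_pos: [0.6328, 0.168, 0.1445]
ee_rot: [-3.141, 0.006, -2.938]
force: [4.0, -1.5, 1.1]
width: 0.0154
[-0.43034869 -0.48314366 -0.05331374] [ 2.600e-01  5.030e-01  9.400e-02  1.155e+00 -1.000e-03  5.700e-02]
```

```bash
python3 -m jog '[{"dx":0.001,"dy":-0.0063,"dz":0,"rx":0,"ry":0,"rz":-2.5,"hand":-1},{"dx":0,"dy":0,"dz":0,"rx":0,"ry":0,"rz":0,"hand":-1}]';python3 -m jog '[{"dx":0.001,"dy":-0.0063,"dz":0,"rx":0,"ry":0,"rz":-2.5,"hand":-1},{"dx":0,"dy":0,"dz":0,"rx":0,"ry":0,"rz":0,"hand":-1}]';python3 -m jog '[{"dx":0.0006,"dy":-0.0063,"dz":0,"rx":0,"ry":0,"rz":-2.5,"hand":-1},{"dx":0,"dy":0,"dz":0,"rx":0,"ry":0,"rz":0,"hand":-1}]'
```

```text
t: 32.25
eef_pos: [0.6341, 0.1604, 0.1444]
ee_rot: [-3.141, 0.006, -2.984]
force: [4.9, 0.4, 2.1]
width: 0.0158
t: 32.42
eef_pos: [0.6346, 0.1549, 0.1442]
ee_rot: [3.141, 0.006, -3.025]
force: [5.3, 1.8, 1.8]
width: 0.016
t: 32.58
eef_pos: [0.6348, 0.1488, 0.144]
ee_rot: [3.141, 0.005, -3.068]
force: [5.6, 1.6, 1.6]
width: 0.0159
```

```bash
python3 -m jog '[{"dx":0.0002,"dy":-0.0063,"dz":0,"rx":0,"ry":0,"rz":-2.5,"hand":-1},{"dx":0,"dy":0,"dz":0,"rx":0,"ry":0,"rz":0,"hand":-1}]';python3 -m jog '[{"dx":0,"dy":-0.0063,"dz":0,"rx":0,"ry":0,"rz":-2.5,"hand":-1},{"dx":0,"dy":0,"dz":0,"rx":0,"ry":0,"rz":0,"hand":-1}]';python3 -m jog '[{"dx":-0.0003,"dy":-0.0063,"dz":0,"rx":0,"ry":0,"rz":-2.5,"hand":-1},{"dx":0,"dy":0,"dz":0,"rx":0,"ry":0,"rz":0,"hand":-1}]';python3 -c "
from k0 import *
o=manip.get_obs();print(o['torque'],o['joint_positions'].round(3))"
```

```text
t: 32.75
eef_pos: [0.635, 0.1426, 0.1439]
ee_rot: [3.141, 0.005, -3.111]
force: [5.2, 1.9, 1.5]
width: 0.0153
t: 32.92
eef_pos: [0.6354, 0.1363, 0.1441]
ee_rot: [3.14, 0.006, 3.128]
force: [6.2, 1.1, 2.0]
width: 0.0157
t: 33.08
eef_pos: [0.6353, 0.1309, 0.1443]
ee_rot: [3.139, 0.006, 3.086]
force: [6.0, 2.6, 2.0]
width: 0.0156
[ 0.57883961 -1.15210085  0.0695245 ] [2.020e-01 4.930e-01 7.500e-02 1.147e+00 1.000e-03 2.580e-01]
```

```bash
python3 -m jog '[{"dx":-0.0005,"dy":-0.0063,"dz":0,"rx":0,"ry":0,"rz":-2.5,"hand":-1},{"dx":0,"dy":0,"dz":0,"rx":0,"ry":0,"rz":0,"hand":-1}]';python3 -m jog '[{"dx":-0.0007,"dy":-0.0063,"dz":0,"rx":0,"ry":0,"rz":-2.5,"hand":-1},{"dx":0,"dy":0,"dz":0,"rx":0,"ry":0,"rz":0,"hand":-1}]';python3 -c "
from k0 import *
o=manip.get_obs();print(o['torque'],o['joint_positions'].round(3))"
```

```text
t: 33.25
eef_pos: [0.6349, 0.1259, 0.1445]
ee_rot: [3.136, 0.006, 3.044]
force: [6.0, 4.8, 1.4]
width: 0.016
t: 33.42
eef_pos: [0.6345, 0.1202, 0.1445]
ee_rot: [3.135, 0.006, 3.001]
force: [6.1, 5.4, 0.6]
width: 0.016
[ 1.26802161 -1.28795245  0.69564228] [0.185 0.486 0.065 1.142 0.004 0.325]
```

```bash
python3 -m jog '[{"dx":-0.001,"dy":-0.0062,"dz":0,"rx":0,"ry":0,"rz":-2.5,"hand":-1},{"dx":0,"dy":0,"dz":0,"rx":0,"ry":0,"rz":0,"hand":-1}]';python3 -c "
from k0 import *
o=manip.get_obs();print(o['torque'],o['joint_positions'].round(3))";python3 -m jog '[{"dx":-0.0012,"dy":-0.0062,"dz":0,"rx":0,"ry":0,"rz":-2.5,"hand":-1},{"dx":0,"dy":0,"dz":0,"rx":0,"ry":0,"rz":0,"hand":-1}]';python3 -c "
from k0 import *
o=manip.get_obs();print(o['torque'],o['joint_positions'].round(3))"
```

```text
t: 33.58
eef_pos: [0.6336, 0.1129, 0.1446]
ee_rot: [3.137, 0.007, 2.957]
force: [6.5, 2.0, 3.7]
width: 0.0155
[ 0.62552111 -1.33167427  0.42388604] [0.175 0.483 0.059 1.139 0.002 0.36 ]
t: 33.75
eef_pos: [0.6316, 0.1042, 0.1445]
ee_rot: [-3.141, 0.006, 2.911]
force: [4.2, -4.8, 4.1]
width: 0.0156
[-0.73551767 -0.94806365 -0.41276239] [ 0.165  0.479  0.052  1.138 -0.003  0.396]
```

```bash
cat > kf.py <<'E'
from sil import *
def kfit(tag,az,sag=4,zlo=.152,E=(.494,.142,.194),views=('t','s'),smax=.16,out=True):
    a=np.radians(az);L=np.array([np.cos(a),np.sin(a),-np.tan(np.radians(sag))]);L/=np.linalg.norm(L);Zk=-L;x=np.array([0,0,-1.]);x-=Zk*(x@Zk);x/=np.linalg.norm(x);K=np.c_[x,np.cross(Zk,x),Zk]
    v=np.r_[E,Ro.from_matrix(K).as_rotvec()]
    for it in range(4):
        K=Ro.from_rotvec(v[3:]).as_matrix();E=v[:3];P=[]
        for w in views:
            n={'t':'top','s':'side'}[w];f=w+tag
            XX=cloud(n,np.load(f'pics/{f}.npy'));ii=cv2.imread(f'pics/{f}.png')
            q=(XX-E)@K; d,i=T.query(np.nan_to_num(q,nan=9.).reshape(-1,3)); d=d.reshape(q.shape[:2])
            m=(d<(.022 if it<2 else .014))&(XX[...,2]>zlo)&(ii.max(2)<85)&(q[...,2]>-smax); P.append(XX[m])
        v,e=fitkey(np.vstack(P),v)
    print([len(a) for a in P],e);Kf=showfit(v)
    if out:
        ims=[]
        for n,f in(('top','t'+tag),('side','s'+tag)):
            c=proj(n,v[:3]);b=(int(c[0])-50,int(c[1])-50,int(c[0])+50,int(c[1])+50)
            overlay(n,f,b,4,'_o',v[:3],Kf);ims.append(cv2.imread('pics/_o.png')[:,400:])
        cv2.imwrite(f'pics/k{tag}.png',np.hstack(ims))
    np.savez(f'pics/kf{tag}.npz',E=v[:3],K=Kf)
    return v,Kf
E
python3 - <<'E'
from kf import *
cap('side','s28');cap('top','t28')
o,p,R=cur();print(p,o['force'],o['torque'])
kfit('28',-13,2,smax=.12)
E
```

```text
[0.63130631 0.10351167 0.14434022] [ 5.32596988 -3.99373789  3.98847136] [-0.82138766 -0.8543916  -0.61471877]
[361, 719] 0.0014718850313936856
E [0.4922 0.1373 0.1931] 
 [[-0.015 -0.229 -0.973]
 [ 0.015 -0.973  0.228]
 [-1.    -0.011  0.018]]
tip [0.4911 0.1384 0.1211] lt [0.648  0.1008 0.1901] az -13.2 sag 1.05 side lean -0.63
intool R [[0.024, -0.001, 1.0], [0.013, -1.0, -0.001], [1.0, 0.013, -0.024]] E [ 0.1428  0.0009 -0.0495]
```

```bash
python3 -m jog '[{"dx":0,"dy":0,"dz":0,"rx":0,"ry":0,"rz":0,"hand":-0.6},{"dx":0,"dy":0,"dz":0,"rx":0,"ry":0,"rz":0,"hand":-0.2},{"dx":0,"dy":0,"dz":0,"rx":0,"ry":0,"rz":0,"hand":0.2},{"dx":0,"dy":0,"dz":0.025,"rx":0,"ry":0,"rz":0,"hand":0.2},{"dx":0,"dy":0,"dz":0.035,"rx":0,"ry":0,"rz":0,"hand":0.2},{"dx":0,"dy":0,"dz":0.01,"rx":0,"ry":0,"rz":0,"hand":0.2},{"dx":0,"dy":0,"dz":0,"rx":0,"ry":0,"rz":0,"hand":0.2}]'; python3 - <<'E'
from kf import *
cap('side','s29');cap('top','t29')
v,K=kfit('29',-13,2)
g=v[:3]-.055*K[:,2];az=np.degrees(np.arctan2(-K[1,2],-K[0,2]))
P1,R1=downF(g,az);to(P1,R1)
E
```

```text
t: 34.43
eef_pos: [0.6309, 0.1055, 0.2164]
ee_rot: [3.139, 0.006, 2.911]
force: [-0.2, -0.1, 0.5]
width: 0.0514
[670, 850] 0.0015204745100777452
E [0.4922 0.138  0.1937] 
 [[-0.022 -0.27  -0.963]
 [ 0.003 -0.963  0.27 ]
 [-1.     0.003  0.022]]
tip [0.4906 0.1382 0.1218] lt [0.6462 0.0948 0.1902] az -15.67 sag 1.26 side lean 0.2
intool R [[0.022, 0.042, 0.999], [-0.002, -0.999, 0.043], [1.0, -0.003, -0.022]] E [0.1407 0.0008 0.0188]
t 34.53 p [0.629  0.105  0.2125] q [ 0.165  0.455  0.19   1.306 -0.     0.396] F [-0.  -0.1 -0. ] w 0.0513
target [0.5451 0.1232 0.1425] d [-0.0839  0.0181 -0.07  ] rv [ 0.    0.01 -2.44] |rv| 2.44
```

```bash
python3 -m jog '[{"dx":-0.028,"dy":0.006,"dz":0,"rx":0,"ry":0,"rz":-2.4,"hand":0.2},{"dx":-0.028,"dy":0.006,"dz":0,"rx":0,"ry":0,"rz":0,"hand":0.2},{"dx":-0.028,"dy":0.006,"dz":0,"rx":0,"ry":0,"rz":0,"hand":0.2},{"dx":0,"dy":0,"dz":-0.03,"rx":0,"ry":0,"rz":0,"hand":0.2},{"dx":0,"dy":0,"dz":-0.03,"rx":0,"ry":0,"rz":0,"hand":0.2},{"dx":0,"dy":0,"dz":-0.01,"rx":0,"ry":0,"rz":0,"hand":0.2},{"dx":0,"dy":0,"dz":0,"rx":0,"ry":0,"rz":0,"hand":0.2}]'; python3 - <<'E'
from kf import *
z=np.load('pics/kf29.npz');g=z['E']-.055*z['K'][:,2]
P1,R1=downF(g,-15.67);to(P1,R1)
E
```

```text
t: 35.12
eef_pos: [0.5413, 0.1219, 0.1387]
ee_rot: [-3.137, -0.007, 2.868]
force: [-0.1, 0.1, -0.1]
width: 0.0513
t 35.12 p [0.5413 0.1219 0.1387] q [ 0.222  0.35  -0.172  1.058 -0.     0.495] F [-0.1  0.1 -0.1] w 0.0513
target [0.5451 0.1232 0.1425] d [0.0038 0.0013 0.0039] rv [ 0.14 -0.48 -0.01] |rv| 0.5
```

```bash
python3 -m jog '[{"dx":0.003,"dy":0.001,"dz":0.003,"rx":0,"ry":-0.4,"rz":0,"hand":-0.3},{"dx":0,"dy":0,"dz":0,"rx":0,"ry":0,"rz":0,"hand":-1},{"dx":0,"dy":0,"dz":0,"rx":0,"ry":0,"rz":0,"hand":-1},{"dx":0,"dy":0,"dz":0,"rx":0,"ry":0,"rz":0,"hand":-1},{"dx":0,"dy":0,"dz":0,"rx":0,"ry":0,"rz":0,"hand":-1},{"dx":0,"dy":0,"dz":0,"rx":0,"ry":0,"rz":0,"hand":-1}]';python3 -m jog '[{"dx":0,"dy":0,"dz":0.003,"rx":0,"ry":0,"rz":0,"hand":-1},{"dx":0,"dy":0,"dz":0.003,"rx":0,"ry":0,"rz":0,"hand":-1}]';python3 -m jog '[{"dx":0,"dy":0,"dz":0.004,"rx":0,"ry":0,"rz":0,"hand":-1},{"dx":0,"dy":0,"dz":0.004,"rx":0,"ry":0,"rz":0,"hand":-1}]'
```

```text
t: 35.62
eef_pos: [0.5503, 0.1225, 0.1479]
ee_rot: [3.14, 0.012, 2.867]
force: [1.2, -6.1, 5.0]
width: 0.0153
t: 35.78
eef_pos: [0.5479, 0.1226, 0.15]
ee_rot: [-3.141, 0.006, 2.867]
force: [3.6, -3.3, -24.9]
width: 0.0157
t: 35.95
eef_pos: [0.5441, 0.1229, 0.1536]
ee_rot: [-3.138, -0.004, 2.867]
force: [3.5, 0.7, -45.4]
width: 0.0157
```

```bash
python3 -m jog '[{"dx":0,"dy":0,"dz":-0.007,"rx":0,"ry":0,"rz":0,"hand":-1},{"dx":-0.0007,"dy":-0.0023,"dz":0,"rx":0,"ry":0,"rz":-2.5,"hand":-1},{"dx":-0.0008,"dy":-0.0023,"dz":0,"rx":0,"ry":0,"rz":-2.5,"hand":-1}]';python3 -m jog '[{"dx":-0.0009,"dy":-0.0022,"dz":0,"rx":0,"ry":0,"rz":-2.5,"hand":-1},{"dx":-0.001,"dy":-0.0022,"dz":0,"rx":0,"ry":0,"rz":-2.5,"hand":-1}]';python3 -m jog '[{"dx":-0.001,"dy":-0.0021,"dz":0,"rx":0,"ry":0,"rz":-2.5,"hand":-1},{"dx":-0.0011,"dy":-0.0021,"dz":0,"rx":0,"ry":0,"rz":-2.5,"hand":-1},{"dx":0,"dy":0,"dz":0,"rx":0,"ry":0,"rz":0,"hand":-1}]'; python3 -c "
from k0 import *
o=manip.get_obs();print(o['torque'],o['joint_positions'].round(3))"
```

```text
t: 36.2
eef_pos: [0.5456, 0.1204, 0.1519]
ee_rot: [3.138, 0.004, 2.783]
force: [0.1, 0.9, -10.6]
width: 0.0155
t: 36.37
eef_pos: [0.5441, 0.1183, 0.1521]
ee_rot: [3.134, 0.002, 2.697]
force: [1.3, 9.5, -12.2]
width: 0.0154
t: 36.62
eef_pos: [0.5409, 0.1117, 0.1522]
ee_rot: [3.14, 0.003, 2.608]
force: [-1.9, 0.9, -8.1]
width: 0.0155
[0.25205227 0.72963545 0.3285293 ] [ 2.040e-01  3.280e-01 -1.680e-01  1.071e+00 -1.000e-03  7.380e-01]
```

```bash
python3 -m jog '[{"dx":-0.0012,"dy":-0.002,"dz":0,"rx":0,"ry":0,"rz":-2.5,"hand":-1},{"dx":-0.0013,"dy":-0.002,"dz":0,"rx":0,"ry":0,"rz":-2.5,"hand":-1}]';python3 -m jog '[{"dx":-0.0014,"dy":-0.0019,"dz":0,"rx":0,"ry":0,"rz":-2.5,"hand":-1},{"dx":-0.0014,"dy":-0.0019,"dz":0,"rx":0,"ry":0,"rz":-2.5,"hand":-1}]';python3 -m jog '[{"dx":-0.0015,"dy":-0.0018,"dz":0,"rx":0,"ry":0,"rz":-2.5,"hand":-1},{"dx":-0.0016,"dy":-0.0017,"dz":0,"rx":0,"ry":0,"rz":-2.5,"hand":-1}]'; python3 -c "
from k0 import *
o=manip.get_obs();print(o['torque'],o['joint_positions'].round(3))"
```

```text
t: 36.78
eef_pos: [0.5383, 0.1069, 0.1523]
ee_rot: [-3.141, 0.004, 2.52]
force: [-2.5, -5.7, -6.5]
width: 0.015
t: 36.95
eef_pos: [0.5358, 0.1032, 0.1523]
ee_rot: [3.141, 0.004, 2.433]
force: [-0.4, 2.9, -9.6]
width: 0.0155
t: 37.12
eef_pos: [0.5337, 0.1008, 0.1524]
ee_rot: [3.139, 0.004, 2.348]
force: [-0.3, 1.5, -9.2]
width: 0.0154
[0.43674124 0.02670956 1.85254482] [ 0.188  0.311 -0.192  1.063 -0.002  0.981]
```

```bash
python3 -m jog '[{"dx":0,"dy":0,"dz":0.004,"rx":0,"ry":0,"rz":0,"hand":-1},{"dx":0,"dy":0,"dz":0.004,"rx":0,"ry":0,"rz":0,"hand":-1}]'; python3 - <<'E'
from kf import *
cap('side','s30');cap('top','t30')
o,p,R=cur();print(p,o['force'],o['torque'])
kfit('30',-45.5,2)
E
```

```text
t: 37.28
eef_pos: [0.5291, 0.1006, 0.1556]
ee_rot: [-3.136, -0.003, 2.347]
force: [-0.6, 4.2, -39.4]
width: 0.0155
[0.52816657 0.09940573 0.15596421] [ -5.90448219   1.28304524 -24.26439461] [ 0.31862231  0.6916879  -0.37204229]
[574, 543] 0.001537722961910169
E [0.4869 0.1411 0.1938] 
 [[ 0.082 -0.693 -0.717]
 [-0.035 -0.721  0.693]
 [-0.996 -0.032 -0.083]]
tip [0.4928 0.1386 0.1221] lt [0.6016 0.0303 0.2071] az -44.02 sag -4.76 side lean -1.84
intool R [[-0.085, -0.03, 0.996], [0.043, -0.999, -0.027], [0.995, 0.041, 0.086]] E [ 0.0588 -0.0006 -0.0377]
```

```bash
python3 -m jog '[{"dx":0,"dy":0,"dz":-0.004,"rx":0,"ry":0,"rz":0,"hand":-1},{"dx":0,"dy":0,"dz":-0.004,"rx":0,"ry":0,"rz":0,"hand":-1},{"dx":0,"dy":0,"dz":0,"rx":0,"ry":0,"rz":0,"hand":0.2},{"dx":0,"dy":0,"dz":0,"rx":0,"ry":0,"rz":0,"hand":0.2},{"dx":0,"dy":0,"dz":0,"rx":0,"ry":0,"rz":0,"hand":0.2},{"dx":0,"dy":0,"dz":0.03,"rx":0,"ry":0,"rz":0,"hand":0.2},{"dx":0,"dy":0,"dz":0.03,"rx":0,"ry":0,"rz":0,"hand":0.2},{"dx":0,"dy":0,"dz":0,"rx":0,"ry":0,"rz":0,"hand":0.2}]'; cat kf.py | head -40; python3 - <<'E'
from kf import *
cap('side','s31');cap('top','t31'); v,K=kfit('31',-45,4,zlo=.152,E=(.49,.1397,.194))
E
```

```text
t: 38.05
eef_pos: [0.5396, 0.1003, 0.2202]
ee_rot: [3.128, 0.015, 2.344]
force: [1.3, -1.0, 1.2]
width: 0.0509
from sil import *
def kfit(tag,az,sag=4,zlo=.152,E=(.494,.142,.194),views=('t','s'),smax=.16,out=True):
    a=np.radians(az);L=np.array([np.cos(a),np.sin(a),-np.tan(np.radians(sag))]);L/=np.linalg.norm(L);Zk=-L;x=np.array([0,0,-1.]);x-=Zk*(x@Zk);x/=np.linalg.norm(x);K=np.c_[x,np.cross(Zk,x),Zk]
    v=np.r_[E,Ro.from_matrix(K).as_rotvec()]
    for it in range(4):
        K=Ro.from_rotvec(v[3:]).as_matrix();E=v[:3];P=[]
        for w in views:
            n={'t':'top','s':'side'}[w];f=w+tag
            XX=cloud(n,np.load(f'pics/{f}.npy'));ii=cv2.imread(f'pics/{f}.png')
            q=(XX-E)@K; d,i=T.query(np.nan_to_num(q,nan=9.).reshape(-1,3)); d=d.reshape(q.shape[:2])
            m=(d<(.022 if it<2 else .014))&(XX[...,2]>zlo)&(ii.max(2)<85)&(q[...,2]>-smax); P.append(XX[m])
        v,e=fitkey(np.vstack(P),v)
    print([len(a) for a in P],e);Kf=showfit(v)
    if out:
        ims=[]
        for n,f in(('top','t'+tag),('side','s'+tag)):
            c=proj(n,v[:3]);b=(int(c[0])-50,int(c[1])-50,int(c[0])+50,int(c[1])+50)
            overlay(n,f,b,4,'_o',v[:3],Kf);ims.append(cv2.imread('pics/_o.png')[:,400:])
        cv2.imwrite(f'pics/k{tag}.png',np.hstack(ims))
    np.savez(f'pics/kf{tag}.npz',E=v[:3],K=Kf)
    return v,Kf
[593, 670] 0.0014256785260643092
E [0.4969 0.1325 0.1935] 
 [[-0.099 -0.836 -0.54 ]
 [ 0.103 -0.548  0.83 ]
 [-0.99   0.027  0.14 ]]
tip [0.4898 0.14   0.1222] lt [ 5.833e-01 -3.000e-04  1.710e-01] az -56.97 sag 8.07 side lean 1.52
intool R [[0.154, 0.192, 0.969], [-0.007, -0.981, 0.195], [0.988, -0.037, -0.15]] E [ 0.0519 -0.0062  0.0217]
```

View pics/k31.png

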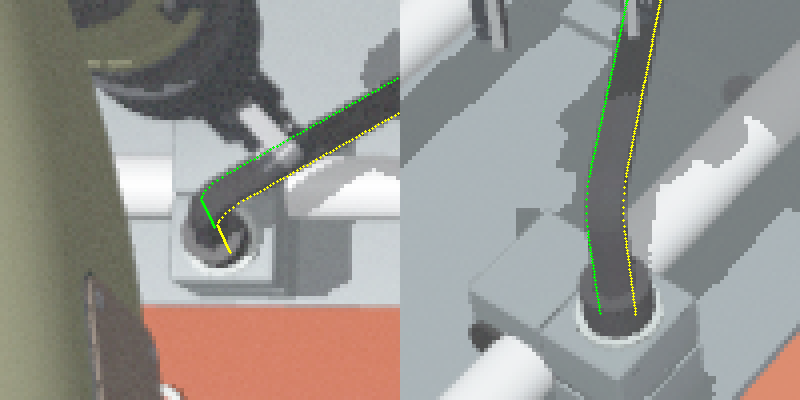

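View pics/t31.png

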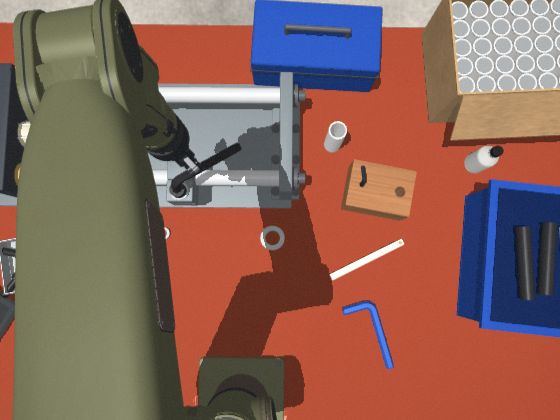

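```bash
python3 - <<'E'
from plan import *
import numpy as np
P,R=downF(np.array([.499,.1287,.181]),-57) if True else 0
print(P);to(P+[0,0,.0],R)
E
```

```text
Traceback (most recent call last):
NameError: name 'downF' is not defined
```

```bash
python3 - <<'E'
from k0 import *
import numpy as np
P,R=downF(np.array([.499,.1287,.181]),-57)
print(P);to(P,R)
E
```

```text
fit6.py:1:from ov import *
fit6.py:2:from keyfit import *
fit6.py:3:def polysel(n,f,poly,zlo,dark=75):
fit6.py:7:def showfit(v):
h.py:1:import numpy as np, cv2
h.py:2:from station import manip
h.py:4:def cm(n):
h.py:7:def cap(n,fn=None):
h.py:11:def P(n,u,v,z):
h.py:14:def cloud(n,d):
h.py:20:def proj(n,X):
hexfit.py:1:from h import *
hexfit.py:2:from scipy.optimize import minimize
hexfit.py:3:def fit(n,f):
k0.py:1:from plan import *
k0.py:9:def keyT(az,tip):  # tool pose for key short-arm down, long arm az deg, short tip at tip
k0.py:14:def upT(az,E,RKx,EKx,lean=0):
k0.py:21:import os
k0.py:26:def downT(g,az,off=.05): # tool down, jaw perpendicular to long-arm az
k0.py:30:def downF(g,az,off=.05):
keyfit.py:1:from h import *
keyfit.py:2:from scipy.optimize import least_squares
keyfit.py:3:from scipy.spatial.transform import Rotation as Ro
keyfit.py:4:def keypts(): 
keyfit.py:11:def seg(n,f,lo,hi):
keyfit.py:15:from scipy.spatial import cKDTree
keyfit.py:17:def fitkey(pts,x0,fixz=None):
kf.py:1:from sil import *
kf.py:2:def kfit(tag,az,sag=4,zlo=.152,E=(.494,.142,.194),views=('t','s')
[... 322 characters left out ...]
:from sil import *
run16.py:1:from sil import *
run19.py:1:from sil import *
run6.py:1:from sil import *
run7.py:1:from sil import *
run7.py:2:import sys
run8.py:1:from sil import *
sil.py:1:from fit6 import *
sil.py:2:from scipy.optimize import minimize
sil.py:3:def hexsec():
sil.py:6:def solid():
sil.py:17:def render(n,E,K,box,s=4):
sil.py:26:def silfit(views,E0,K0,clouds=None,w=300.):
sil.py:41:def view(n,f,box,poly,occ,dark=78,zlo=-1):
sil.py:50:def onplane(n,u,v,z):
[0.499  0.1287 0.131 ]
t 38.15 p [0.5373 0.0998 0.2158] q [ 0.187  0.28  -0.068  1.209 -0.005  0.984] F [ 0.3 -0.3 -1. ] w 0.0513
target [0.499  0.1287 0.131 ] d [-0.0383  0.0289 -0.0848] rv [  0.23   0.77 -11.32] |rv| 11.34
```

```bash
python3 -m jog '[{"dx":-0.0193,"dy":0.0145,"dz":0,"rx":0.1,"ry":0.4,"rz":-5.7,"hand":0.2},{"dx":-0.019,"dy":0.0144,"dz":0,"rx":0.1,"ry":0.4,"rz":-5.6,"hand":0.2},{"dx":0,"dy":0,"dz":0,"rx":0,"ry":0,"rz":0,"hand":0.2},{"dx":0,"dy":0,"dz":-0.02,"rx":0,"ry":0,"rz":0,"hand":0.2},{"dx":0,"dy":0,"dz":-0.02,"rx":0,"ry":0,"rz":0,"hand":0.2},{"dx":0,"dy":0,"dz":-0.02,"rx":0,"ry":0,"rz":0,"hand":0.2},{"dx":0,"dy":0,"dz":-0.015,"rx":0,"ry":0,"rz":0,"hand":0.2},{"dx":0,"dy":0,"dz":-0.01,"rx":0,"ry":0,"rz":0,"hand":0.2},{"dx":0,"dy":0,"dz":0,"rx":0,"ry":0,"rz":0,"hand":0.2}]'; python3 - <<'E'
from k0 import *
P,R=downF(np.array([.499,.1287,.181]),-57)
to(P,R); cap('side','s32');cap('top','t32')
E
```

```text
t: 38.9
eef_pos: [0.4947, 0.1274, 0.1256]
ee_rot: [-3.131, -0.005, 2.147]
force: [0.0, -0.2, -0.2]
width: 0.051
t 38.9 p [0.4947 0.1274 0.1256] q [ 2.510e-01  2.890e-01 -2.990e-01  9.950e-01  1.000e-03  1.245e+00] F [ 0.  -0.2 -0.2] w 0.051
target [0.499  0.1287 0.131 ] d [0.0043 0.0013 0.0054] rv [ 0.11 -0.68 -0.04] |rv| 0.69
```

View pics/s32.png

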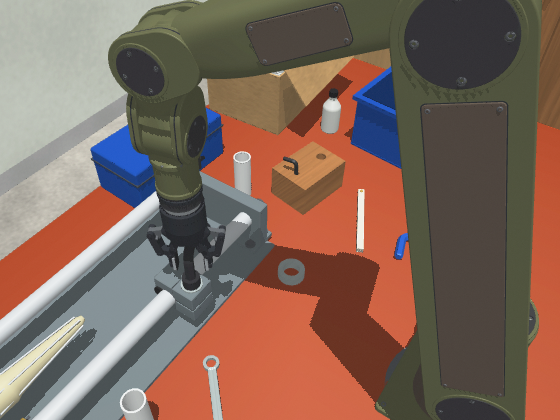

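The side view shows the hand astride the key's bend over the screw head (px 190,285). It sits about 5 mm low; I'll raise it 4 mm and shut it.

```bash
python3 -m jog '[{"dx":0.003,"dy":0.001,"dz":0.004,"rx":0,"ry":0,"rz":0,"hand":-1},{"dx":0,"dy":0,"dz":0,"rx":0,"ry":0,"rz":0,"hand":-1},{"dx":0,"dy":0,"dz":0,"rx":0,"ry":0,"rz":0,"hand":-1},{"dx":0,"dy":0,"dz":0,"rx":0,"ry":0,"rz":0,"hand":-1},{"dx":0,"dy":0,"dz":0,"rx":0,"ry":0,"rz":0,"hand":-1},{"dx":0,"dy":0,"dz":0,"rx":0,"ry":0,"rz":0,"hand":-1}]'
python3 -m jog '[{"dx":0,"dy":0,"dz":0.006,"rx":0,"ry":0,"rz":0,"hand":-1},{"dx":0,"dy":0,"dz":0.006,"rx":0,"ry":0,"rz":0,"hand":-1},{"dx":0,"dy":0,"dz":0,"rx":0,"ry":0,"rz":0,"hand":-1}]'
```

```text
t: 39.5
eef_pos: [0.4994, 0.1282, 0.1336]
ee_rot: [-3.135, -0.002, 2.147]
force: [-2.4, -3.4, 6.0]
width: 0.0166
t: 39.75
eef_pos: [0.4997, 0.1281, 0.1452]
ee_rot: [-3.135, -0.001, 2.147]
force: [-0.4, -4.3, -1.4]
width: 0.0164
```

```bash
python3 -m jog '[{"dx":0,"dy":0,"dz":0.015,"rx":0,"ry":0,"rz":0,"hand":-1},{"dx":0,"dy":0,"dz":0.02,"rx":0,"ry":0,"rz":0,"hand":-1},{"dx":0,"dy":0,"dz":0.02,"rx":0,"ry":0,"rz":0,"hand":-1},{"dx":0,"dy":0,"dz":0,"rx":0,"ry":0,"rz":0,"hand":-1}]';python3 - <<'E'
from kf import *
cap('side','s33');cap('top','t33'); v,K=kfit('33',-57,8,zlo=.152,E=(.497,.1325,.194+.066))
E
```

```text
t: 40.08
eef_pos: [0.5018, 0.1305, 0.2029]
ee_rot: [3.141, -0.003, 2.147]
force: [1.2, 0.6, -3.0]
width: 0.0163
[648, 441] 0.0013509471793815078
E [0.499  0.1341 0.2612] 
 [[-0.094 -0.84  -0.535]
 [ 0.116 -0.543  0.832]
 [-0.989  0.016  0.149]]
tip [0.4922 0.1424 0.19  ] lt [0.5846 0.001  0.2375] az -57.26 sag 8.55 side lean 0.93
intool R [[0.145, 0.003, 0.989], [-0.011, -1.0, 0.004], [0.989, -0.011, -0.145]] E [ 0.0043  0.0013 -0.0618]
```

View pics/s33.png

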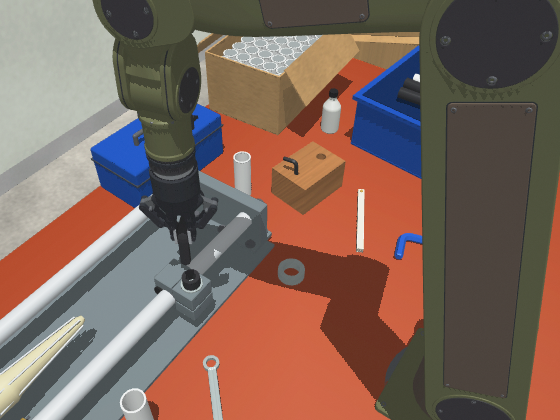

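View pics/k33.png

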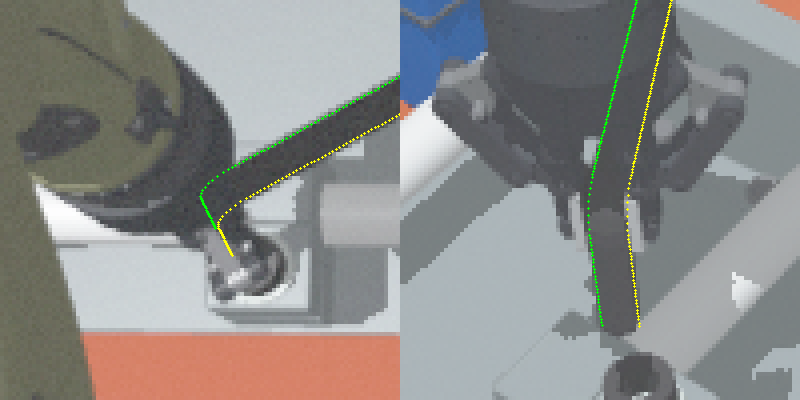

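```bash
cat > k3.py <<'E'
from k0 import *
z=np.load('pics/kf33.npz');
import sys
p0=np.array([0.5018,0.1305,0.2029]);R0=Ro.from_euler('xyz',[3.141,-.003,2.147]).as_matrix()
RK=R0.T@z['K'];EK=R0.T@(z['E']-p0)
def kt(az,tip,sag=0):
    a=np.radians(az);s=np.radians(sag);L=np.array([np.cos(a)*np.cos(s),np.sin(a)*np.cos(s),-np.sin(s)]);Z=-L;x=np.array([0,0,-1.]);x-=Z*(x@Z);x/=np.linalg.norm(x)
    K=np.c_[x,np.cross(Z,x),Z];R=K@RK.T
    return np.array(tip)-x*.072-R@EK,R
E
python3 - <<'E'
from k3 import *
print(RK,EK)
P,R=kt(-57,(.495,.14,.2));to(P,R)
P,R=kt(-10,(.5,-.3672,.17));to(P,R)
P,R=kt(-10,(.5,-.3672,.046));to(P,R)
E
cat hexfit.py
```

```text
[[ 0.14573298  0.00244149  0.98932095]
 [-0.01624398 -0.99985624  0.00486032]
 [ 0.98919059 -0.01677882 -0.14567237]] [ 0.00468038 -0.00036772 -0.05832101]
t 40.18 p [0.4999 0.1298 0.1994] q [ 0.252  0.25  -0.153  1.173  0.002  1.247] F [-0.1 -0.3 -4.3] w 0.0166
target [0.5033 0.1297 0.215 ] d [ 0.0034 -0.0001  0.0156] rv [-6.56 -5.72  0.2 ] |rv| 8.7
t 40.18 p [0.4999 0.1298 0.1994] q [ 0.252  0.25  -0.153  1.173  0.002  1.247] F [-0.1 -0.3 -4.3] w 0.0166
target [ 0.5132 -0.3681  0.185 ] d [ 0.0133 -0.4979 -0.0144] rv [-3.84 -8.08 47.11] |rv| 47.95
t 40.18 p [0.4999 0.1298 0.1994] q [ 0.252  0.25  -0.153  1.173  0.002  1.247] F [-0.1 -0.3 -4.3] w 0.0166
target [ 0.5132 -0.3681  0.061 ] d [ 0.0133 -0.4979 -0.1384] rv [-3.84 -8.08 47.11] |rv| 47.95
from h import *
from scipy.optimize import minimize
def fit(n,f):
    p=cv2.imread(f'pics/{f}.png').astype(float).mean(2); S=8
    D=np.load(f'pics/{f}.npy'); X=cloud(n,D)
    m=(abs(X[...,2]-.146)<.006)&(abs(X[...,0]-.487)<.04)&(abs(X[...,1]-.13)<.05)
    c0=np.nanmean(X[m],0); 
    mm=manip.camera_model(n)
    # head circle: fit centre by 
[... 1180 characters left out ...]
.0*(np.minimum(w,15)*fr).sum())
    best=[]
    for dx in np.arange(-4,4.1,.5):
        for dy in np.arange(-4,4.1,.5):
            for th in np.radians(np.arange(0,60,10)): best.append((cost(c0[0]+dx/1e3,c0[1]+dy/1e3,th),dx,dy,th))
    best.sort(); b=best[0]
    bb=[]
    for dx in b[1]+np.arange(-.75,.76,.25):
        for dy in b[2]+np.arange(-.75,.76,.25):
            for th in np.arange(0,60,2): bb.append((cost(c0[0]+dx/1e3,c0[1]+dy/1e3,np.radians(th)),th,c0[0]+dx/1e3,c0[1]+dy/1e3))
    for th in range(0,60,4): q=min(z for z in bb if z[1]==th); print(th,round(q[0],1),np.round(q[2:],4))
    print(I[4:21,4:21].astype(int))
if __name__=='__main__':
    fit('top','top0'); fit('side','side0')
```

```bash
python3 -m jog '[{"dx":0.0008,"dy":-0.01,"dz":0.008,"rx":-0.38,"ry":-0.81,"rz":4.71,"hand":-1},{"dx":0.0008,"dy":-0.02,"dz":0.008,"rx":-0.38,"ry":-0.81,"rz":4.71,"hand":-1},{"dx":0.0008,"dy":-0.032,"dz":0,"rx":-0.38,"ry":-0.81,"rz":4.71,"hand":-1},{"dx":0.0008,"dy":-0.032,"dz":0,"rx":-0.38,"ry":-0.81,"rz":4.71,"hand":-1},{"dx":0.0008,"dy":-0.032,"dz":0,"rx":-0.38,"ry":-0.81,"rz":4.71,"hand":-1},{"dx":0.0008,"dy":-0.032,"dz":0,"rx":-0.38,"ry":-0.81,"rz":4.71,"hand":-1},{"dx":0.0008,"dy":-0.032,"dz":0,"rx":-0.38,"ry":-0.81,"rz":4.71,"hand":-1},{"dx":0.0008,"dy":-0.032,"dz":0,"rx":-0.38,"ry":-0.81,"rz":4.71,"hand":-1},{"dx":0.0008,"dy":-0.032,"dz":0,"rx":-0.38,"ry":-0.81,"rz":4.71,"hand":-1},{"dx":0.0008,"dy":-0.032,"dz":0,"rx":-0.38,"ry":-0.81,"rz":4.71,"hand":-1},{"dx":0.001,"dy":-0.032,"dz":0,"rx":0,"ry":0,"rz":0,"hand":-1},{"dx":0.001,"dy":-0.032,"dz":0,"rx":0,"ry":0,"rz":0,"hand":-1},{"dx":0.001,"dy":-0.032,"dz":0,"rx":0,"ry":0,"rz":0,"hand":-1},{"dx":0.001,"dy":-0.032,"dz":0,"rx":0,"ry":0,"rz":0,"hand":-1},{"dx":0.001,"dy":-0.03,"dz":0,"rx":0,"ry":0,"rz":0,"hand":-1},{"dx":0,"dy":-0.022,"dz":-0.01,"rx":0,"ry":0,"rz":0,"hand":-1},{"dx":0,"dy":0,"dz":-0.01,"rx":0,"ry":0,"rz":0,"hand":-1},{"dx":0,"dy":0,"dz":0,"rx":0,"ry":0,"rz":0,"hand":-1},{"dx":0,"dy":0,"dz":0,"rx":0,"ry":0,"rz":0,"hand":-1}]';python3 - <<'E'
from kf import *
cap('side','s34');cap('top','t34'); v,K=kfit('34',-10,0,zlo=.135,E=(.5,-.3672,.242))
from k3 import *
P,R=kt(-10,(.5,-.3672,.17));to(P,R)
E
```

```text
t: 41.77
eef_pos: [0.5105, -0.3352, 0.1923]
ee_rot: [3.123, 0.141, 2.969]
force: [0.2, 0.9, -3.9]
width: 0.0161
[0, 0] nan
E [ 0.5    -0.3672  0.242 ] 
 [[ 0.    -0.174 -0.985]
 [ 0.    -0.985  0.174]
 [-1.    -0.     0.   ]]
tip [ 0.5    -0.3672  0.17  ] lt [ 0.6576 -0.395   0.242 ] az -10.0 sag 0.0 side lean -0.0
intool R [[0.145, 0.003, 0.989], [-0.016, -1.0, 0.005], [0.989, -0.017, -0.145]] E [-0.0005 -0.0325 -0.0485]
t 41.87 p [ 0.512  -0.3355  0.1945] q [-0.625  0.313 -0.09   1.045  0.078 -0.45 ] F [-0.4 -0.4 -4.6] w 0.0162
target [ 0.5132 -0.3681  0.185 ] d [ 0.0012 -0.0326 -0.0095] rv [-0.   -0.06 -0.03] |rv| 0.06
  return _methods._mean(a, axis=axis, dtype=dtype,
  ret = ret.dtype.type(ret / rcount)
```

View pics/k34.png

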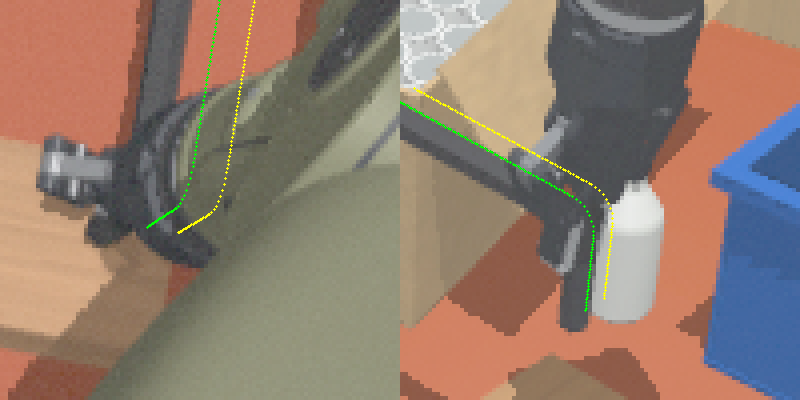

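View pics/t34.png

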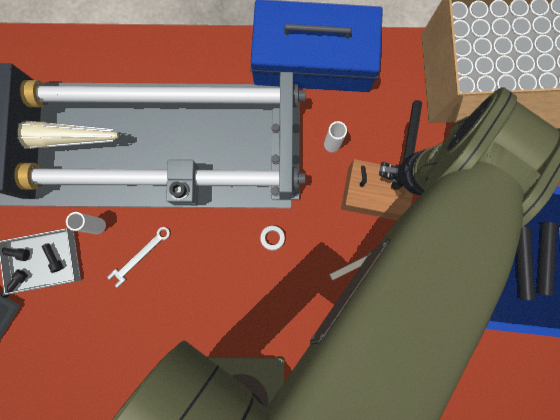

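View pics/s34.png

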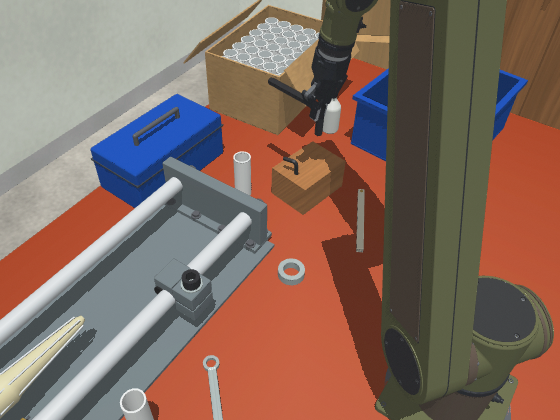

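```bash
python3 -m jog '[{"dx":0.001,"dy":-0.016,"dz":0,"rx":0,"ry":0,"rz":0,"hand":-1},{"dx":0,"dy":-0.0165,"dz":-0.008,"rx":0,"ry":0,"rz":0,"hand":-1},{"dx":0,"dy":0,"dz":0,"rx":0,"ry":0,"rz":0,"hand":-1},{"dx":0,"dy":0,"dz":0,"rx":0,"ry":0,"rz":0,"hand":-1}]';python3 - <<'E'
from kf import *
cap('side','s35');cap('top','t35'); v,K=kfit('35',-10,0,zlo=.135,E=(.5,-.3672,.245))
from k3 import *
P,R=kt(-10,(.5,-.3672,.17));to(P,R)
import hexfit
hexfit.fit('top','t34');hexfit.fit('side','s34')
E
python3 - <<'E'
import cv2,numpy as np
a=cv2.imread('pics/t34.png')[172:206,162:200];b=cv2.imread('pics/s34.png')[262:300,172:212]
cv2.imwrite('pics/sock34.png',np.hstack([cv2.resize(a,(400,400),interpolation=0),cv2.resize(b,(400,400),interpolation=0)]))
E
```

```text
t: 42.2
eef_pos: [0.5132, -0.3697, 0.1864]
ee_rot: [3.126, 0.146, 2.969]
force: [-0.3, 0.1, -3.7]
width: 0.0163
[639, 471] 0.0017698466611075997
E [ 0.4992 -0.3671  0.2451] 
 [[-0.003 -0.177 -0.984]
 [-0.004 -0.984  0.177]
 [-1.     0.005  0.002]]
tip [ 0.499  -0.3674  0.1731] lt [ 0.6566 -0.3954  0.2448] az -10.18 sag 0.1 side lean 0.28
intool R [[0.148, 0.005, 0.989], [-0.02, -1.0, 0.008], [0.989, -0.021, -0.148]] E [ 0.0056  0.0005 -0.0596]
t 42.3 p [ 0.5133 -0.3691  0.1869] q [-0.67   0.352 -0.051  1.046  0.083 -0.493] F [ 0.6 -0.3 -4. ] w 0.0161
target [ 0.5132 -0.3681  0.185 ] d [-0.0001  0.001  -0.0019] rv [0.04 0.   0.03] |rv| 0.05
top c0 [0.48993821 0.13971361 0.14617175] px 176.71607724654453 188.6579035976884 ring 81.66666666666667
0 -283.1 [0.4902 0.1405]
4 -284.0 [0.4904 0.1405]
8 -279.5 [0.4902 0.1405]
12 -273.6 [0.4904 0.1407]
16 -266.4 [0.4902 0.1407]
20 -265.2 [0.4902 0.1407]
24 -266.8 [0.4902 0.1407]
28 -270.8 [0.4902 0.1405]
32 -267.9 [0.4902 0.1407]
36 -266.1 [0.4902 0.1407]
40 -261.8 [0.4902 0.1407]
44 -259.8 [0.4902 0.1407]
48 -266.0 [0.4902 0.1407]
52 -274.2 [0
[... 2250 characters left out ...]
 59  59  34  41  41  40  42  41  41  40  39  43  58  57  59]
 [ 58  58  59  54  35  41  41  41  42  42  40  42  42  46  58  59  58]
 [ 60  59  58  53  33  41  41  41  40  41  41  40  40  50  59  59  59]
 [ 58  59  58  49  35  42  40  42  43  41  42  42  42  53  59  58  58]
 [ 59  58  59  57  53  44  41  41 114 112 186  86  58  58  57  58  49]
 [ 51  59  58  58  57  58  53 153 122 123  71  60  60  59  57  51  39]
 [ 77  49  59  58  59  58  58  67  62  62  58  59  58  58  50  40  38]
 [114  41  47  54  58  59  58  59  57  59  59  59  50  49  41  41  38]
 [115  41  41  43  42  47  54  55  56  51  51  41  41  37  40  41  39]
 [153  43  39  40  43  42  44  44  44  38  44  42  41  42  40  39  38]]
```

View pics/k35.png

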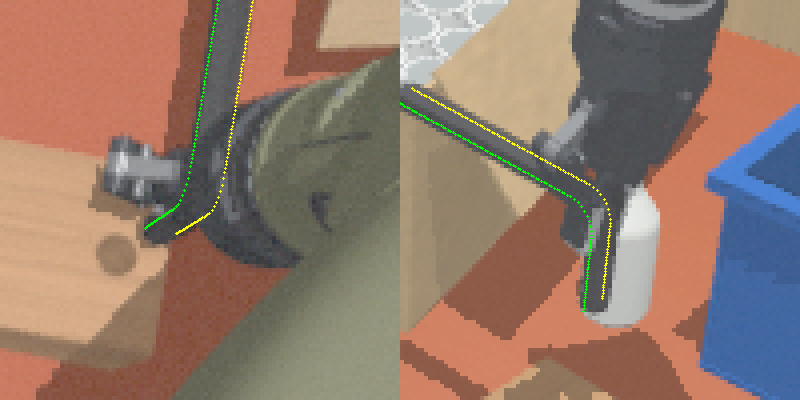

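View pics/sock34.png

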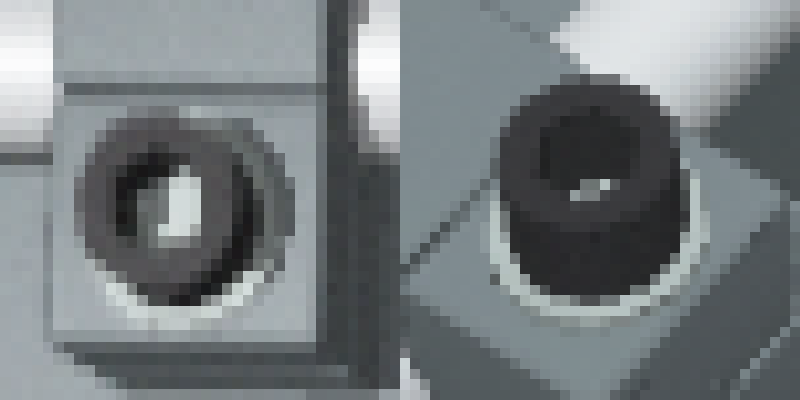

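```bash
python3 -m jog '[{"dx":0.0008,"dy":0.0005,"dz":-0.02,"rx":0,"ry":0,"rz":0,"hand":-1},{"dx":0,"dy":0,"dz":-0.02,"rx":0,"ry":0,"rz":0,"hand":-1},{"dx":0,"dy":0,"dz":-0.02,"rx":0,"ry":0,"rz":0,"hand":-1},{"dx":0,"dy":0,"dz":-0.008,"rx":0,"ry":0,"rz":0,"hand":-1},{"dx":0,"dy":0,"dz":0,"rx":0,"ry":0,"rz":0,"hand":-1},{"dx":0,"dy":0,"dz":0,"rx":0,"ry":0,"rz":0,"hand":-1}]';python3 - <<'E'
from kf import *
cap('side','s36');cap('top','t36'); v,K=kfit('36',-10,0,zlo=.095,E=(.4995,-.3672,.175))
from k3 import *
P,R=kt(-10,(.5,-.3672,.09));to(P,R)
print(onplane('top',0,0,.085) if 0 else '')
E
```

```text
t: 42.8
eef_pos: [0.5143, -0.3686, 0.1193]
ee_rot: [3.126, 0.147, 2.969]
force: [0.7, -0.5, -2.3]
width: 0.0167
[525, 450] 0.0018511233861382348
E [ 0.5004 -0.3672  0.1791] 
 [[-0.004 -0.171 -0.985]
 [ 0.001 -0.985  0.171]
 [-1.    -0.     0.004]]
tip [ 0.5001 -0.3671  0.1071] lt [ 0.6581 -0.3946  0.1785] az -9.85 sag 0.23 side lean -0.02
intool R [[0.153, -0.0, 0.988], [-0.013, -1.0, 0.002], [0.988, -0.013, -0.153]] E [ 0.0063  0.0007 -0.0599]
t 42.9 p [ 0.5154 -0.3697  0.1208] q [-0.668  0.39  -0.171  0.884  0.083 -0.492] F [-0.6 -0.4 -2.4] w 0.0159
target [ 0.5132 -0.3681  0.105 ] d [-0.0022  0.0015 -0.0158] rv [0.18 0.16 0.03] |rv| 0.24
```

View pics/k36.png

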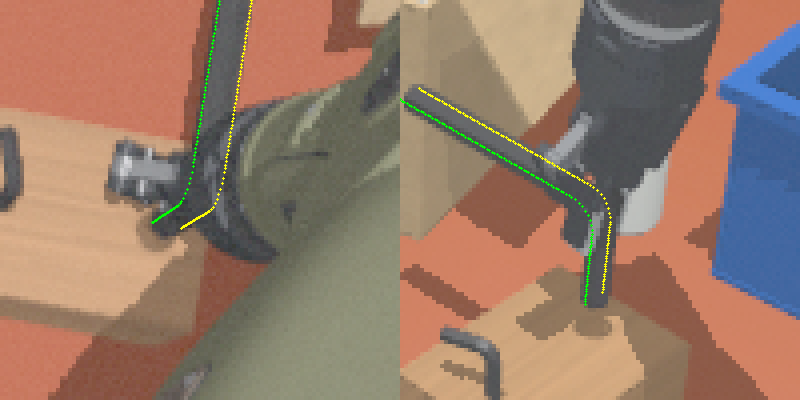

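```bash
python3 -m jog '[{"dx":0,"dy":0,"dz":-0.01,"rx":0,"ry":0,"rz":0,"hand":-1},{"dx":0,"dy":0,"dz":-0.01,"rx":0,"ry":0,"rz":0,"hand":-1},{"dx":0,"dy":0,"dz":-0.006,"rx":0,"ry":0,"rz":0,"hand":-1},{"dx":0,"dy":0,"dz":-0.005,"rx":0,"ry":0,"rz":0,"hand":-1},{"dx":0,"dy":0,"dz":0,"rx":0,"ry":0,"rz":0,"hand":-1}]'
python3 - <<'E'
from kf import *
cap('side','s37');cap('top','t37'); v,K=kfit('37',-10,0,zlo=.095,E=(.5004,-.3672,.149))
E
```

```text
t: 43.32
eef_pos: [0.5139, -0.3694, 0.0867]
ee_rot: [3.127, 0.146, 2.969]
force: [1.1, -1.7, -5.4]
width: 0.0163
[465, 380] 0.002045611129798954
E [ 0.4997 -0.3667  0.1456] 
 [[-0.004 -0.179 -0.984]
 [-0.027 -0.983  0.179]
 [-1.     0.027 -0.001]]
tip [ 0.4994 -0.3686  0.0737] lt [ 0.6571 -0.3954  0.1458] az -10.32 sag -0.07 side lean 1.54
intool R [[0.145, 0.003, 0.989], [-0.041, -0.999, 0.009], [0.989, -0.042, -0.144]] E [ 0.006   0.001  -0.0595]
```

View pics/k37.png

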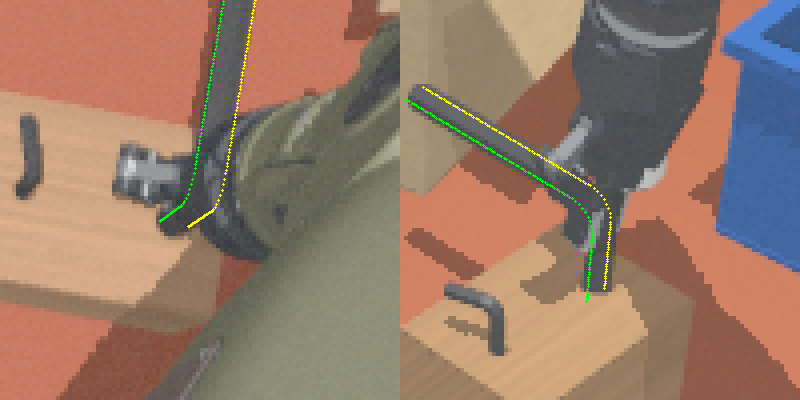

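The tip is in the hole (side view, px 597,290), 11 mm below the mouth with no resistance. I'll lower it another 24 mm.

```bash
python3 -m jog '[{"dx":0,"dy":0,"dz":-0.007,"rx":0,"ry":0,"rz":0,"hand":-1},{"dx":0,"dy":0,"dz":-0.007,"rx":0,"ry":0,"rz":0,"hand":-1},{"dx":0,"dy":0,"dz":-0.006,"rx":0,"ry":0,"rz":0,"hand":-1},{"dx":0,"dy":0,"dz":-0.004,"rx":0,"ry":0,"rz":0,"hand":-1},{"dx":0,"dy":0,"dz":0,"rx":0,"ry":0,"rz":0,"hand":-1}]'
python3 - <<'E'
from kf import *
cap('side','s38');cap('top','t38'); v,K=kfit('38',-10,0,zlo=.095,E=(.5004,-.3672,.122))
E
```

```text
t: 43.83
eef_pos: [0.5141, -0.3693, 0.0631]
ee_rot: [3.127, 0.146, 2.969]
force: [1.8, -3.6, -5.5]
width: 0.0162
[412, 324] 0.0020948082008913392
E [ 0.4947 -0.3656  0.1216] 
 [[ 0.129 -0.126 -0.984]
 [ 0.692 -0.699  0.18 ]
 [-0.71  -0.704 -0.003]]
tip [ 0.504  -0.3158  0.0704] lt [ 0.6521 -0.3945  0.1221] az -10.39 sag -0.2 side lean -44.73
intool R [[0.095, 0.106, 0.99], [0.693, -0.721, 0.011], [0.714, 0.685, -0.142]] E [ 0.011   0.0012 -0.0601]
```

View pics/k38.png

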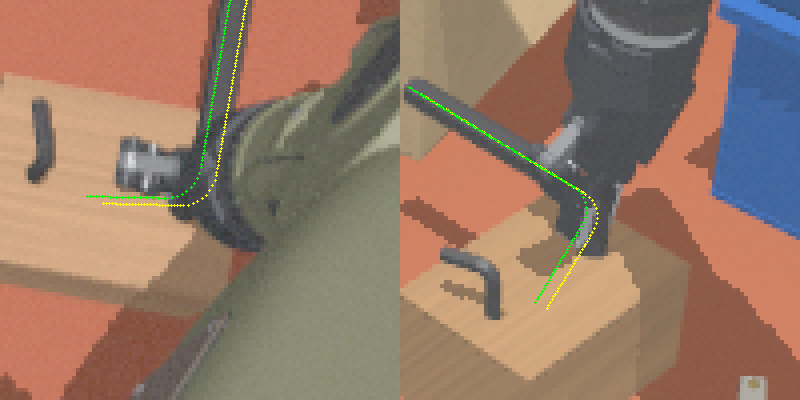

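```bash
python3 -m jog '[{"dx":0,"dy":0,"dz":0,"rx":0,"ry":0,"rz":0,"hand":0},{"dx":0,"dy":0,"dz":0,"rx":0,"ry":0,"rz":0,"hand":0},{"dx":0,"dy":0,"dz":0,"rx":0,"ry":0,"rz":0,"hand":0},{"dx":-0.003,"dy":0,"dz":0.02,"rx":0,"ry":0,"rz":0,"hand":0},{"dx":-0.004,"dy":0,"dz":0.03,"rx":0,"ry":0,"rz":0,"hand":0},{"dx":-0.004,"dy":0,"dz":0.03,"rx":0,"ry":0,"rz":0,"hand":0},{"dx":0,"dy":0,"dz":0,"rx":0,"ry":0,"rz":0,"hand":0}]'
python3 - <<'E'
from kf import *
cap('side','s39');cap('top','t39'); v,K=kfit('39',-10,5,zlo=.09,E=(.5004,-.3672,.1))
E
```

```text
t: 44.52
eef_pos: [0.5063, -0.3713, 0.1514]
ee_rot: [3.131, 0.157, 2.97]
force: [0.4, -0.6, -0.1]
width: 0.0425
[439, 376] 0.0019829549460379397
E [ 0.5003 -0.3685  0.0953] 
 [[ 0.008 -0.136 -0.991]
 [ 0.156 -0.978  0.136]
 [-0.988 -0.156  0.013]]
tip [ 0.5009 -0.3573  0.0242] lt [ 0.6588 -0.3902  0.0933] az -7.79 sag 0.74 side lean -8.97
intool R [[0.167, -0.01, 0.986], [0.142, -0.989, -0.034], [0.976, 0.146, -0.164]] E [ 0.0119 -0.0002  0.05  ]
```

View pics/k39.png

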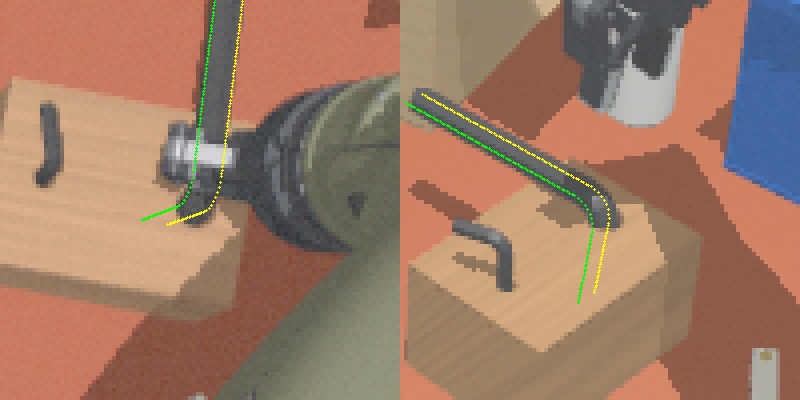

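View pics/s39.png

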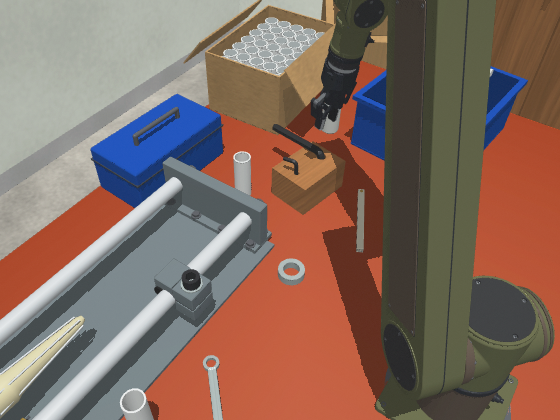

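```bash
python3 -m jog '[{"dx":-0.02,"dy":0,"dz":0.03,"rx":0,"ry":0,"rz":0,"hand":0},{"dx":-0.03,"dy":0.02,"dz":0.03,"rx":0,"ry":0,"rz":0,"hand":0},{"dx":-0.03,"dy":0.03,"dz":0.02,"rx":0,"ry":0,"rz":0,"hand":0},{"dx":-0.03,"dy":0.04,"dz":0,"rx":0,"ry":0,"rz":0,"hand":0},{"dx":-0.03,"dy":0.04,"dz":0,"rx":0,"ry":0,"rz":0,"hand":0},{"dx":0,"dy":0,"dz":0,"rx":0,"ry":0,"rz":0,"hand":0},{"dx":0,"dy":0,"dz":0,"rx":0,"ry":0,"rz":0,"hand":0},{"dx":0,"dy":0,"dz":0,"rx":0,"ry":0,"rz":0,"hand":0}]'
python3 - <<'E'
from kf import *
cap('side','s40');cap('top','t40'); v,K=kfit('40',-10,1,zlo=.09,E=(.5004,-.3672,.096))
E
python3 - <<'E'
import cv2,numpy as np
a=cv2.imread('pics/t40.png');b=cv2.imread('pics/s40.png')
cv2.imwrite('pics/both40.png',np.hstack([cv2.resize(a,(400,300)),cv2.resize(b,(400,300))]))
E
```

```text
t: 45.28
eef_pos: [0.38, -0.2577, 0.2181]
ee_rot: [3.126, 0.147, 2.969]
force: [0.5, -0.7, 1.3]
width: 0.0425
[540, 365] 0.0019626558566865635
E [ 0.4995 -0.3678  0.0956] 
 [[-0.005 -0.141 -0.99 ]
 [ 0.072 -0.987  0.141]
 [-0.997 -0.071  0.015]]
tip [ 0.4991 -0.3626  0.0238] lt [ 0.6579 -0.3903  0.0931] az -8.09 sag 0.89 side lean -4.07
intool R [[0.164, -0.019, 0.986], [0.056, -0.998, -0.029], [0.985, 0.06, -0.162]] E [-0.1162 -0.0893  0.1399]
```

View pics/t40.png

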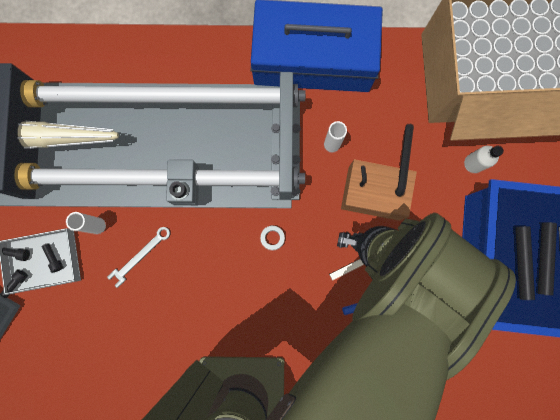

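View pics/k40.png

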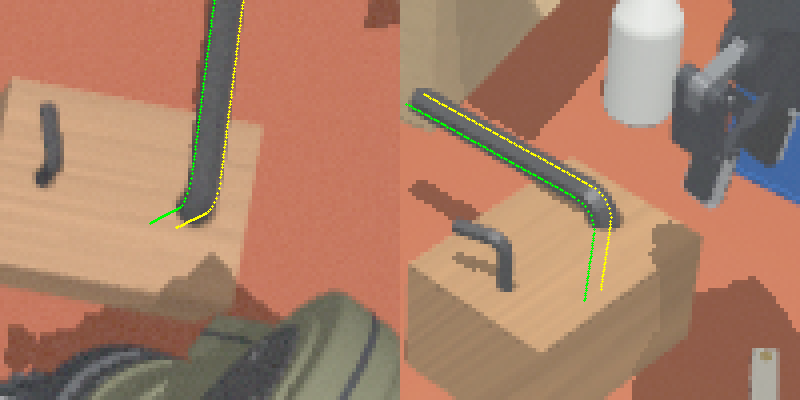

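```bash
python3 - <<'E'
import cv2,numpy as np
a=cv2.imread('pics/top0.png');b=cv2.imread('pics/t40.png')
for n,(u,v,r) in dict(collar=(272,238,16),spanner=(140,258,36),core_b=(337,136,18),small_key=(364,175,14),tube2=(85,223,18),stop=(180,182,18)).items():
    A=a[v-r:v+r,u-r:u+r];B=b[v-r:v+r,u-r:u+r];print(n,(abs(A.astype(int)-B).max(2)>50).mean().round(3))
E
```

```text
collar 0.0
spanner 0.0
core_b 0.0
small_key 0.0
tube2 0.0
stop 0.001
```

```bash
python3 - <<'E'
from station import manip
print(manip.job_done())
E
```

```text
the job is handed in; nothing more can be done
None
```

I turned the large hex key over and seated its short arm fully in the clamp screw. I let go of it there, retook the long arm near its free end and pulled it round clockwise. The key is now back in its own hole, short arm down with the long arm lying on the block. I handed the job in at about 45 s of the 72 s allowed.

**Is the screw solid?** I can only infer this, because the screw's angle is not reported:
- **Torque:** it stayed at about 1.7 N m over roughly 57° of turn, then rose to about 2.4 N m.
- **Angle:** the hexagon in the last pictures sits at about 2 to 3°, against roughly −3° at the start. That fits a turn of about 54°. A hexagon repeats every 60°, so the picture alone would not rule out a turn of almost nothing; the steady torque is what does.

**What went wrong on the way:**
- **First grip:** it was poor because the real fingertips are about 33 mm short of the reported tool point. I put the key back in the block and gripped it again.
- **Overturning:** after the screw came up solid I kept turning, and the key slipped round in the loose socket.
- **Back-turn:** I also turned about 10° anticlockwise once, then clockwise well past that point.
- **Removal:** two attempts to lift the key out off the screw's axis jammed. Gripped over the bend, it came out freely.

**Last checks:** the key's bend is 95.6 mm above the bench, so it is fully down in the hole. The hand is clear of everything. The collar, spanner, both white tubes and the small key show no change from the first picture. The rule was partly hidden by the arm, so I did not compare it.

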